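# Run one conditioning cycle on a tray of column cartridges

## Task

Lay every column cartridge on the bench flat in a lane of its own in the grey loading tray, lengthwise along the lane, then wind the tray fully home under the hood by turning the spoked capstan anticlockwise (seen from above), spoke after spoke; never push the tray itself. With the tray home, press the round key, then the bar-shaped key, then the square key on the console, each right down and let up before the next, and press no key while the tray is not home. Finally turn the capstan back to wind the tray fully out again, the cartridges still lying in their lanes, and leave the other things on the bench where they are.

Things in the scene. Friction and masses are not known exactly. Their poses are not given: they have to be found in the camera images.
- cartridge_a: column cartridge, 160 g (+-30 %): a steel tube 24 mm in diameter and 64 mm long between two white square end caps (36 x 36 mm, 16 mm thick), 96 mm long overall. Starts lying flat on the bench. Origin at its centre (18 mm above what it lies on); its x axis runs along the tube; both ends are alike. May be absent.
- cartridge_b: column cartridge, 160 g (+-30 %): a steel tube 24 mm in diameter and 64 mm long between two white square end caps (36 x 36 mm, 16 mm thick), 96 mm long overall. Starts lying flat on the bench. Origin at its centre (18 mm above what it lies on); its x axis runs along the tube; both ends are alike. May be absent.
- cartridge_c: column cartridge, 160 g (+-30 %): a steel tube 24 mm in diameter and 64 mm long between two white square end caps (36 x 36 mm, 16 mm thick), 96 mm long overall. Starts lying flat on the bench. Origin at its centre (18 mm above what it lies on); its x axis runs along the tube; both ends are alike. May be absent.
- cartridge_d: column cartridge, 160 g (+-30 %): a steel tube 24 mm in diameter and 64 mm long between two white square end caps (36 x 36 mm, 16 mm thick), 96 mm long overall. Starts lying flat on the bench. Origin at its centre (18 mm above what it lies on); its x axis runs along the tube; both ends are alike. May be absent.
- tray_mid (a point): centre of the grey loading tray's floor (upper face, 25 mm above the bench). Inside 242 mm along x, 112 mm along y; walls 12 mm high. y points out of the machine. Four lanes run along y, centred at x = -82.5, -27.5, 27.5 and 82.5 mm, parted only at their ends by ridges 8 mm high, 6 mm thick; the middle 60 mm is free of ridges. A cartridge lies in a lane along y, its centre 18 mm above the floor.
- tray (a joint): how far the tray has been wound in, m: 0 fully out beside the hood, 0.185 fully home under the hood against its stop. Geared to the capstan, 0.03 m per rad, and stays where it is left; it starts wound in by 0 to 0.03.
- hub (a point): point on the capstan's vertical axis at mid-height of the spokes, 140 mm above the bench, fixed to the machine; axes: z up, x away from the robot, y towards the tray. A clear guard covers the capstan's far side: a roof 175 mm above the bench over x above 15 mm in this frame and a wall at x = 117 mm; spokes can be reached from above only on the near side (x below 15 mm).
- machine: the fixed loading machine: white hood 280 mm (x) by 172 mm (y), its top 95 mm above the bench, open on the +y side where the tray goes in. Origin on the bench under the capstan's axis; axes as point hub.
- capstan (a joint): spoked capstan on top of the hood, rad, growing anticlockwise seen from above; 6.167 at the stop, tray home. Hub 40 mm in diameter; four spokes 12 mm thick, each ending in a 22 mm ball centred 80 mm from the axis; at value q they point at q, q + 90, q + 180, q + 270 degrees from x of point hub. Stiff, 0.6 N m (10 N at 62 mm from the axis); stays where it is left.
- round_key (a joint): travel of the round key, m: 0 up, 0.006 fully down; springs back; 1.5 N to start, 5 N fully down.
- bar_key (a joint): travel of the bar-shaped key, m: 0 up, 0.006 fully down; springs back; 1.5 N to start, 5 N fully down.
- square_key (a joint): travel of the square key, m: 0 up, 0.006 fully down; springs back; 1.5 N to start, 5 N fully down.
- round_top (a point): centre of the top of the round key (white, 32 mm across), 60 mm above the bench
- console: fixed white console, 100 mm (x) by 205 mm (y), 40 mm high, origin on the bench under its centre. Three keys in dark 60 x 46 mm frames stand on it in a row along its y, 62 mm apart, in any order; point axes of the keys as the console's.
- bar_top (a point): centre of the top of the bar-shaped key (white, 50 x 16 mm, long side along the console's x, across the row), 60 mm above the bench
- square_top (a point): centre of the top of the square key (white, 29 x 29 mm), 60 mm above the bench
- bottle: bystander: amber bottle, 72 mm across, 150 mm high, origin under its base
- beaker: bystander: glass beaker, 72 mm across, 85 mm high, origin under its base
- jar: bystander: capped glass jar, 68 mm across, 65 mm high, origin under its base
Not all that is in view belongs to the job. What is shaped like the cartridge_b but blue or purple is not meant.

How it is judged (in metres and radians):
On the way, in this order (a step that is already met when the one before it is completed fails the run):
1. every cartridge lies flat in the tray, released, tray not yet home (x of cartridge_a in the frame of tray_mid between -0.115 and 0.115 m and y of cartridge_a in the frame of tray_mid between -0.03 and 0.03 m and z of cartridge_a in the frame of tray_mid between 0.01 and 0.025 m and angle between the x axis of each of cartridge_a, cartridge_b, cartridge_c, cartridge_d and the y axis of tray_mid, either way round below 0.3 rad and linear speed of each of cartridge_a, cartridge_b, cartridge_c, cartridge_d below 0.05 m/s and contact force between the fingers and cartridge_a below 0.5 N and x of cartridge_b in the frame of tray_mid between -0.115 and 0.115 m and y of cartridge_b in the frame of tray_mid between -0.03 and 0.03 m and z of cartridge_b in the frame of tray_mid between 0.01 and 0.025 m and contact force between the fingers and cartridge_b below 0.5 N and x of cartridge_c in the frame of tray_mid between -0.115 and 0.115 m and y of cartridge_c in the frame of tray_mid between -0.03 and 0.03 m and z of cartridge_c in the frame of tray_mid between 0.01 and 0.025 m and contact force between the fingers and cartridge_c below 0.5 N and x of cartridge_d in the frame of tray_mid between -0.115 and 0.115 m and y of cartridge_d in the frame of tray_mid between -0.03 and 0.03 m and z of cartridge_d in the frame of tray_mid between 0.01 and 0.025 m and contact force between the fingers and cartridge_d below 0.5 N and value of joint tray below 0.1 m), for 0.2 s.
2. the capstan has wound the tray fully home with all cartridges in it (value of joint tray above 0.179 m and x of cartridge_a in the frame of tray_mid between -0.115 and 0.115 m and y of cartridge_a in the frame of tray_mid between -0.03 and 0.03 m and z of cartridge_a in the frame of tray_mid between 0.01 and 0.025 m and angle between the x axis of each of cartridge_a, cartridge_b, cartridge_c, cartridge_d and the y axis of tray_mid, either way round below 0.3 rad and linear speed of each of cartridge_a, cartridge_b, cartridge_c, cartridge_d below 0.05 m/s and contact force between the fingers and cartridge_a below 0.5 N and x of cartridge_b in the frame of tray_mid between -0.115 and 0.115 m and y of cartridge_b in the frame of tray_mid between -0.03 and 0.03 m and z of cartridge_b in the frame of tray_mid between 0.01 and 0.025 m and contact force between the fingers and cartridge_b below 0.5 N and x of cartridge_c in the frame of tray_mid between -0.115 and 0.115 m and y of cartridge_c in the frame of tray_mid between -0.03 and 0.03 m and z of cartridge_c in the frame of tray_mid between 0.01 and 0.025 m and contact force between the fingers and cartridge_c below 0.5 N and x of cartridge_d in the frame of tray_mid between -0.115 and 0.115 m and y of cartridge_d in the frame of tray_mid between -0.03 and 0.03 m and z of cartridge_d in the frame of tray_mid between 0.01 and 0.025 m and contact force between the fingers and cartridge_d below 0.5 N), for 0.2 s.
3. round key pressed down (value of joint tray above 0.179 m and value of joint round_key above 0.004 m), for 0.05 s.
4. bar key pressed down (value of joint tray above 0.179 m and value of joint bar_key above 0.004 m), for 0.05 s.
5. square key pressed down (value of joint tray above 0.179 m and value of joint square_key above 0.004 m), for 0.05 s.
6. the tray is wound fully out again with all cartridges in it (value of joint tray below 0.006 m and x of cartridge_a in the frame of tray_mid between -0.115 and 0.115 m and y of cartridge_a in the frame of tray_mid between -0.03 and 0.03 m and z of cartridge_a in the frame of tray_mid between 0.01 and 0.025 m and angle between the x axis of each of cartridge_a, cartridge_b, cartridge_c, cartridge_d and the y axis of tray_mid, either way round below 0.3 rad and linear speed of each of cartridge_a, cartridge_b, cartridge_c, cartridge_d below 0.05 m/s and contact force between the fingers and cartridge_a below 0.5 N and x of cartridge_b in the frame of tray_mid between -0.115 and 0.115 m and y of cartridge_b in the frame of tray_mid between -0.03 and 0.03 m and z of cartridge_b in the frame of tray_mid between 0.01 and 0.025 m and contact force between the fingers and cartridge_b below 0.5 N and x of cartridge_c in the frame of tray_mid between -0.115 and 0.115 m and y of cartridge_c in the frame of tray_mid between -0.03 and 0.03 m and z of cartridge_c in the frame of tray_mid between 0.01 and 0.025 m and contact force between the fingers and cartridge_c below 0.5 N and x of cartridge_d in the frame of tray_mid between -0.115 and 0.115 m and y of cartridge_d in the frame of tray_mid between -0.03 and 0.03 m and z of cartridge_d in the frame of tray_mid between 0.01 and 0.025 m and contact force between the fingers and cartridge_d below 0.5 N), for 0.2 s.
At the end, for the whole second after the job is handed in: Every cartridge lies flat on the tray floor along a lane (within 0.3 rad), within 30 mm of its middle, at rest; the tray is within 6 mm of fully out again; the three keys, pressed in order (4 mm or more) while the tray was within 6 mm of home, are up (all of step 6 and velocity of joint capstan between -0.05 and 0.05 rad/s and value of joint each of round_key, bar_key, square_key below 0.002 m); the robot touches nothing.
It fails at once if a key is pressed while the tray is not home (not (value of joint tray above 0.175 m) and value of joint any of round_key, bar_key, square_key above 0.004 m).
It fails at once if two keys are down at once (value of joint each of round_key, bar_key above 0.003 m or value of joint each of bar_key, square_key above 0.003 m or value of joint each of round_key, square_key above 0.003 m).
It fails at once if the tray itself is pushed hard by the gripper (over 15 N) (contact force between the fingers and tray above 15 N).
It fails at once if a bystander is moved more than 50 mm (distance of any of bottle, beaker, jar from where it was at the start of the episode above 0.05 m).
Of cartridge_a, cartridge_b, cartridge_c, cartridge_d only 2 to 4 are there at a start; the rules pass over those that are not, and their reading is None.
At some moment in a run one of cartridge_a, cartridge_b, cartridge_c, cartridge_d may be knocked a few centimetres aside while the robot is not near it.
Once in a run the grip may slacken for a moment while it holds something.
It also fails if it takes over 210 s, if anything falls off the work surface, if the arm or the gripper's body presses on something with over 40 N, if the wrist force passes 120 N, or if a joint passes its speed limit or range.

## Robot

A 6-joint arm with a two-finger parallel gripper is mounted at the origin on the work surface. World frame = base frame: x ahead of the robot, y to its left, z up, the work surface at z = 0. Lengths are in m, angles in degrees, forces in N, time in s.
With the tool pointing down it reaches from about 0.35 to 0.875 m from the base axis. Payload 4.2 kg.
Tool frame: the origin (TCP) lies at the very end of the fingers, on their centre line; the grasp point (between the pads) lies 19 mm behind it; z points along the fingers, x is the direction in which the jaws open and shut, and the axes are right-handed (so a half turn about z gives the same grasp; the last joint's range is limited). The gripper opens to 87 mm and grips with 3 to 60 N. Pads are 19 mm wide; open, the fingers measure 117 mm over their backs; the gripper's body (75 mm by 190 mm) begins 51 mm behind the grasp point.
Start: joints at [91.077, 22.042, 0.453, 0, -68.411, -14.817], TCP at [0.148, 0.607, 0.223] pointing down, gripper open.
Joint ranges: [-179.83, 179.83], [-69.29, 118.12], [-61.27, 80.66], [-181.25, 117.63], [-171.15, -9.14], [-177.46, 177.46]. Speed limits (degrees/s): [159.86, 159.86, 180, 180, 180, 180].

## Interface

Orientations are given as a 3x3 rotation matrix whose columns are the frame's x, y, z axes.
In Python, from station import r gives the robot as it stands.
- The arm moves only by the shell command python3 -m jog 'ROWS' [OPENING]. ROWS is JSON, a list of rows, each a list of 2 entries, a list of its own where there are three numbers: the shift along the tool's x, y, z in m, then the turn, a rotation vector about the tool's x, y, z in units of 5 degrees (1.0 is 5 degrees). A call has exactly 10 rows; each row is the pose to reach, as a shift and turn from the pose commanded when the call began, along the tool's axes at that moment; what a row does not reach only later rows make up. A row lasts 1/12 s, in which the tool goes at most 41.7 mm and 7.16 degrees, less where a joint would pass 70% of its speed; a pose out of reach is approached as far as the arm can. A call with a gripper value outside its range is refused whole. OPENING is the finger opening in m, from 0 to 0.087, set as the call begins (- or left out, the last holds). The fingers move at their own pace and stop on an object; the grip force is fixed at half the most. Time passes only in rows, so rows that repeat a pose let the fingers close, or fill a call up. It gives the time, the measured TCP pose, the force and the opening at its end, in the units of the state.
- r.sense(): the state, without advancing time (a new reading comes with each control period).
- r.capture(name): name is "scene" or "top"; returns (picture, depth): 480x640x3 uint8, blue, green, red; 480x640 float32, m along the optical axis (not along the pixel's ray), 0 where there is no reading.
- r.calibration(name): a dict with "fx", "fy", "cx", "cy" (pixels), "R" (3x3) and "t" (3): a world point X has camera coordinates R X + t. Camera axes: x right, y down, z forward; pixel columns grow to the right and rows downward; lengths in m; the calibration is good to about 2 mm. A picture is of the moment at which its call begins. calibration takes no time and is no camera call.
- r.finish_job(): hands the job in, once; it reports no verdict.
Trained networks look in the newest picture that a camera, given by its name, has taken for a name from the list of things; names that differ only in an ending like _2 or _b are one class to them, and where a whole thing is asked for, a point or a joint stands for the part that bears it (a point fixed in the world has none). Each returns a list of dicts, best first, with "confidence" (0 to 1); they miss things now and then, are a little off and sometimes report something else, mostly with a low value. They report only what shows in the picture. A call takes as long as a camera call. They do not tell look-alikes from the thing itself.
- r.cut_out(query, camera): "region" (480x640 bool, what is visible of it) and "uv" ([column, row] in pixels, amid what is visible of it).
The state is a dict: "time_s": time; "joints": joint angles; "joint_velocities": joint speeds; "effort": joint torques, N m; "tcp_pos": TCP position; "ee_rot": TCP orientation; "wrist_force": force on the tool from outside, world axes, zero at the start; "moment": the same for the moment, N m; "gripper_width": opening from 0.0 (shut) to 1.0 (fully open).
Only numpy, scipy, OpenCV 4.12 (cv2) and the standard library are available. Lean on these libraries where they do the work, as an engineer would, in place of code of your own. Each camera call takes 0.05 s, during which the arm holds its last target.

## Working session

There is one attempt and no reset: what is moved stays moved. The work goes in short steps, Python scripts to look and compute and a shell command to move; the robot and the scene stay as the last step left them, time stands still between calls to the robot, and variables do not carry over. Pictures are saved under pics/ and viewed, and the job is handed in when it is done.

```bash
ls -la; mkdir -p pics
python3 - <<'E'
from station import r
import cv2, numpy as np
s=r.sense(); print(s)
for n in ("scene","top"):
    p,d=r.capture(n); cv2.imwrite(f"pics/{n}0.png",p); np.save(f"pics/{n}0.npy",d)
    print(n,r.calibration(n))
E
```

```text
total 12
drwxr-xr-x  3 agent agent 4096 Dec  7 16:48 .
drwxr-xr-x 23 root  root  4096 Dec  7 16:48 ..
drwxr-xr-x  2 agent agent 4096 Dec  7 16:48 pics
{'time_s': 0.0, 'joints': array([ 9.10783052e+01,  2.20898660e+01,  3.79007175e-01, -2.94121462e-02,
       -6.84098528e+01, -1.48182197e+01]), 'joint_velocities': array([ 0.0896248 ,  0.01995781, -0.00435899,  0.02133912,  0.04265302,
       -0.00032337]), 'effort': array([-1.06354216e-04, -3.90660775e+01,  1.87410468e+01,  4.22015369e+00,
        1.10182186e-02, -1.95042221e-04]), 'tcp_pos': array([0.14826562, 0.60653668, 0.22146265]), 'ee_rot': array([[-2.37698405e-01, -9.71338909e-01, -4.37591290e-04],
       [-9.71336609e-01,  2.37698796e-01, -2.11537782e-03],
       [ 2.15876371e-03, -7.77734946e-05, -9.99997667e-01]]), 'wrist_force': array([ 0.26013516,  0.14388106, -0.3361403 ]), 'moment': array([ 0.00539651, -0.00943148, -0.02909468]), 'gripper_width': 0.9968600350999721}
scene {'fx': 621.7667632051762, 'fy': 621.7667632051762, 'cx': 316.52414422833414, 'cy': 237.81962169231213, 'R': array([[ 0.87041179,  0.49185884,  0.02140548],
       [ 0.344124  , -0.57673022, -0.74091897],
       [-0.35208236,  0.65227075, -0.67125322]]), 't': array([-0.46958672, -0.03737249,  1.47337159])}
top {'fx': 564.3289533150687, 'fy': 564.3289533150687, 'cx': 332.8062052009781, 'cy': 242.37590320735234, 'R': array([[ 0.01245988, -0.999877  ,  0.0095255 ],
       [-0.99684644, -0.01316762, -0.07825467],
       [ 0.07837048, -0.00852041, -0.99688789]]), 't': array([0.05502134, 0.46754397, 1.59066456])}
```

View pics/scene0.png

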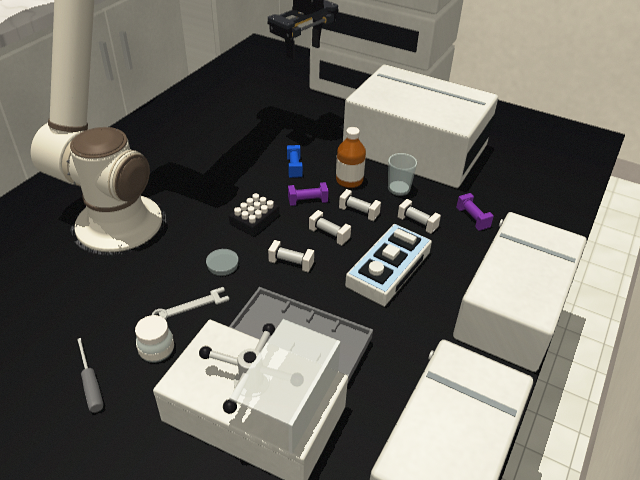

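View pics/top0.png

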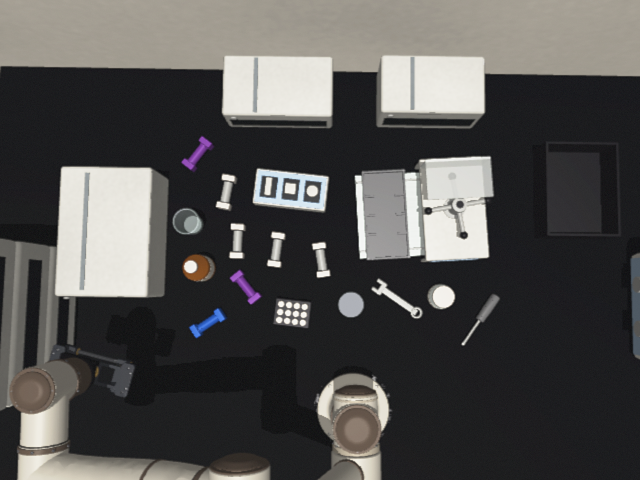

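Both views show four white cartridges; in the top view they are at (227,192), (237,240), (276,249) and (321,259). The console is at (290,190) with the bar, square and round keys from left to right. The tray is at (385,215) and the capstan hub at (459,205).

```bash
cat > h.py <<'E'
from station import r
import cv2, numpy as np
np.set_printoptions(precision=4,suppress=True)
def deproj(cam,uv,z):  # intersect pixel rays with plane z
    c=r.calibration(cam);R=np.array(c["R"]);t=np.array(c["t"])
    uv=np.atleast_2d(uv).astype(float)
    d=np.c_[(uv[:,0]-c["cx"])/c["fx"],(uv[:,1]-c["cy"])/c["fy"],np.ones(len(uv))]@R
    o=-R.T@t
    return o+d*((z-o[2])/d[:,2])[:,None]
def cloud(cam,depth,mask=None):
    c=r.calibration(cam);R=np.array(c["R"]);t=np.array(c["t"])
    m=depth>0
    if mask is not None:m&=mask
    v,u=np.nonzero(m);z=depth[v,u]
    P=np.c_[(u-c["cx"])/c["fx"]*z,(v-c["cy"])/c["fy"]*z,z]
    return (P-t)@R,u,v
def proj(cam,X):
    c=r.calibration(cam);p=np.atleast_2d(X)@np.array(c["R"]).T+np.array(c["t"])
    return np.c_[p[:,0]/p[:,2]*c["fx"]+c["cx"],p[:,1]/p[:,2]*c["fy"]+c["cy"]]
def rect(P):
    (c,s,a)=cv2.minAreaRect(np.float32(P[:,:2]*1000));return np.array(c)/1000,np.array(s)/1000,a
E
python3 - <<'E'
from h import *
for cam in("top","scene"):
    p,d=r.capture(cam)
    for q in("cartridge_a","console","round_top","bar_top","square_top","bottle","beaker","jar","machine","tray","capstan"):
        try:o=r.cut_out(q,cam)
        except Exception as e: print(q,e);continue
        for x in o:
            P,u,v=cloud(cam,d,x["region"])
            print(cam,q,round(x["confidence"],2),np.round(x["uv"]),"n",x["region"].sum(),"med",np.median(P,0),"zmax",np.percentile(P[:,2],95) if len(P) else None, "bgr",np.median(p[x["region"]],0))
            np.savez(f"pics/{cam}_{q}_{o.index(x) if 0 else int(x['uv'][0])}.npz",m=x["region"])
E
```

```text
top cartridge_a 0.95 [234. 240.] n 316 med [0.4661 0.3317 0.0308] zmax 0.03944677225964619 bgr [194.5 201.  203.5]
top cartridge_a 0.86 [276. 248.] n 394 med [0.4478 0.2215 0.0297] zmax 0.03891511697725696 bgr [184. 191. 193.]
top cartridge_a 0.82 [323. 260.] n 350 med [0.4186 0.0943 0.0299] zmax 0.03958176720323353 bgr [192.5 200.  201. ]
top cartridge_a 0.77 [195. 156.] n 372 med [0.7137 0.4535 0.0294] zmax 0.03911685291080019 bgr [161.   67.  128.5]
top cartridge_a 0.66 [225. 195.] n 395 med [0.6054 0.3674 0.0291] zmax 0.039743964029042976 bgr [183. 190. 193.]
top cartridge_a 0.63 [243. 286.] n 369 med [0.3369 0.3054 0.03  ] zmax 0.03851158257413371 bgr [169.  72. 136.]
top cartridge_a 0.55 [208. 323.] n 318 med [0.2382 0.405  0.0309] zmax 0.03901715773840262 bgr [210.5 107.5  58.5]
top cartridge_a 0.17 [267. 186.] n 112 med [0.6187 0.2449 0.0589] zmax 0.06404046073820878 bgr [230. 237. 239.]
top console 0.83 [299. 193.] n 1543 med [0.6028 0.1794 0.0396] zmax 0.045774079925612575 bgr [240. 229. 213.]
top round_top 0.69 [316. 191.] n 104 med [0.6073 0.1217 0.0581] zmax 0.0647286128
[... 2923 characters left out ...]
6 bgr [123.5 133.  130. ]
scene jar 0.79 [155. 341.] n 1417 med [ 0.3343 -0.2539  0.0557] zmax 0.06707169314529844 bgr [150. 164. 161.]
scene machine 0.67 [362. 205.] n 552 med [0.4736 0.3255 0.0265] zmax 0.037135925286164106 bgr [137.  149.5 153. ]
scene machine 0.57 [267. 380.] n 26189 med [ 0.5983 -0.2826  0.095 ] zmax 0.17638746407270028 bgr [127. 138. 141.]
scene tray 0.9 [302. 325.] n 4362 med [ 0.538  -0.0585  0.026 ] zmax 0.03802219226779955 bgr [124. 129. 131.]
scene tray 0.54 [269. 380.] n 26151 med [ 0.5984 -0.2828  0.0951] zmax 0.17638828036067722 bgr [127. 138. 141.]
scene capstan 0.91 [242. 357.] n 1203 med [ 0.554  -0.276   0.1473] zmax 0.16587574817225206 bgr [130. 140. 142.]
```

Run:
```python
from h import *
import time
def up(a): return a
res={}
for cam in("top","scene"):
    p,d=r.capture(cam)
    for x in r.cut_out("cartridge_a",cam):
        m=x["region"]; col=np.median(p[m],0)
        if col.max()-col.min()>40 or x["confidence"]<.3: continue
        m=cv2.dilate(m.astype(np.uint8),np.ones((5,5)))>0
        P,u,v=cloud(cam,d,m); Q=P[(P[:,2]>.031)&(P[:,2]<.042)]
        c,s,a=rect(Q)
        # two caps via kmeans
        _,l,cc=cv2.kmeans(np.float32(Q[:,:2]),2,None,(3,50,1e-5),5,0)
        v_=cc[1]-cc[0]
        print(cam,x["uv"],"rect",c,s,a,"caps mid",cc.mean(0),"dist",np.linalg.norm(v_),"ang",np.degrees(np.arctan2(v_[1],v_[0]))%180)
    P,u,v=cloud(cam,d)
    def box(x0,x1,y0,y1,z0,z1):
        return P[(P[:,0]>x0)&(P[:,0]<x1)&(P[:,1]>y0)&(P[:,1]<y1)&(P[:,2]>z0)&(P[:,2]<z1)]
    for nm,b in dict(console=(.5,.72,.05,.31,.036,.044),keys=(.5,.72,.05,.31,.055,.066),round=(.55,.68,.08,.155,.056,.066),square=(.55,.68,.155,.21,.056,.066),bar=(.55,.68,.215,.29,.056,.066),hoodtop=(.3,.8,-.4,-.1,.09,.1),guard=(.3,.8,-.5,-.1,.170,.182),spokes=(.4,.72,-.4,-.15,.125,.155),hubtop=(.45,.65,-.35,-.2,.158,.18),trayfloor=(.4,.7,-.18,.02,.021,.029),traywall=(.4,.7,-.18,.05,.034,.041)).items():
        Q=box(*b)
        if len(Q)>3: print(cam,nm,len(Q),"rect",*rect(Q),"mean",Q.mean(0))
```

```text
top [236.4, 240.8] rect [0.4672 0.3339] [0.0373 0.094 ] 89.49300384521484 caps mid [0.4678 0.3342] dist 0.07092327 ang 178.6251
top [277.1, 249.3] rect [0.444  0.2233] [0.0359 0.0961] 83.02666473388672 caps mid [0.4436 0.2229] dist 0.07199678 ang 173.21022
top [224.7, 195.1] rect [0.6072 0.3691] [0.0359 0.0963] 80.19892883300781 caps mid [0.6069 0.3679] dist 0.07111858 ang 169.55125
top [320.4, 261.6] rect [0.4165 0.0953] [0.0954 0.0348] 10.055976867675781 caps mid [0.4175 0.0952] dist 0.07026134 ang 9.873555
top console 1179 rect [0.6134 0.1842] [0.2044 0.1002] 84.38318634033203 mean [0.6122 0.1812 0.0402]
top keys 271 rect [0.613  0.1848] [0.1659 0.0562] 80.22752380371094 mean [0.6127 0.1841 0.0596]
top round 79 rect [0.6051 0.1232] [0.0315 0.049 ] 67.25043487548828 mean [0.6063 0.1226 0.0598]
top square 90 rect [0.6119 0.1802] [0.0385 0.0564] 81.3917465209961 mean [0.6123 0.1838 0.0603]
top bar 81 rect [0.6205 0.2455] [0.0155 0.0501] 84.0186767578125 mean [0.6188 0.2459 0.0597]
top hoodtop 2933 rect [ 0.5597 -0.2661] [0.28   0.1728] 3.750230073928833 mean [ 0.5035 -0.2643  0.0948]
[... 1620 characters left out ...]
07 0.0496] 80.83683776855469 mean [0.6246 0.2445 0.0595]
scene hoodtop 8113 rect [ 0.563  -0.2676] [0.2815 0.1748] 3.6995699405670166 mean [ 0.5458 -0.2919  0.0951]
scene guard 6383 rect [ 0.6302 -0.2619] [0.107  0.1738] 3.877380609512329 mean [ 0.6323 -0.2686  0.1752]
scene spokes 1347 rect [ 0.5802 -0.2675] [0.2082 0.1792] 3.731297731399536 mean [ 0.5949 -0.2709  0.1435]
scene hubtop 4040 rect [ 0.5967 -0.275 ] [0.1066 0.1499] 0.07851795107126236 mean [ 0.6108 -0.2771  0.1743]
scene trayfloor 3081 rect [ 0.5602 -0.1064] [0.2616 0.1617] 4.198338985443115 mean [ 0.5443 -0.0695  0.0252]
scene traywall 697 rect [ 0.5586 -0.1043] [0.2665 0.1638] 3.3412578105926514 mean [ 0.5519 -0.0597  0.0369]
```

Run:
```python
import cv2
a=cv2.imread("pics/top0.png")[140:280,340:500];cv2.imwrite("pics/topc.png",cv2.resize(a,None,fx=5,fy=4,interpolation=2)[:600])
b=cv2.imread("pics/scene0.png")[280:480,150:390];cv2.imwrite("pics/scc.png",cv2.resize(b,None,fx=3,fy=3,interpolation=2)[:600])
```

```text
(no output)
```

View pics/topc.png

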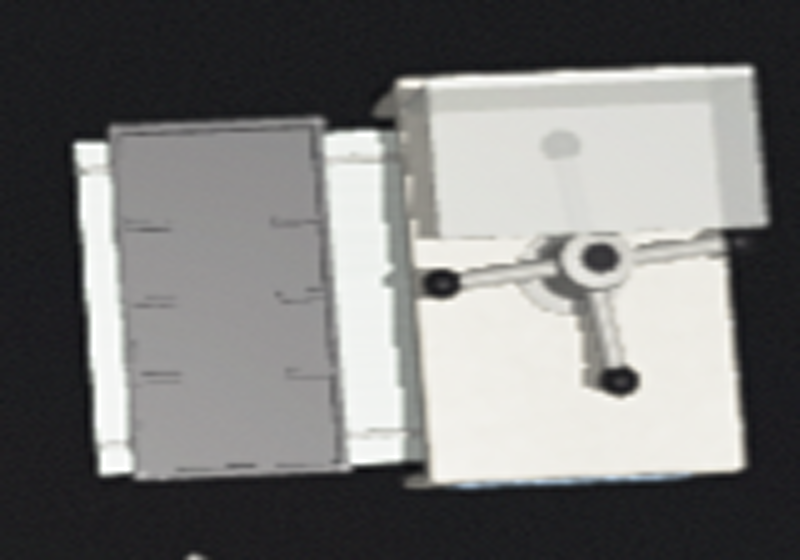

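View pics/scc.png

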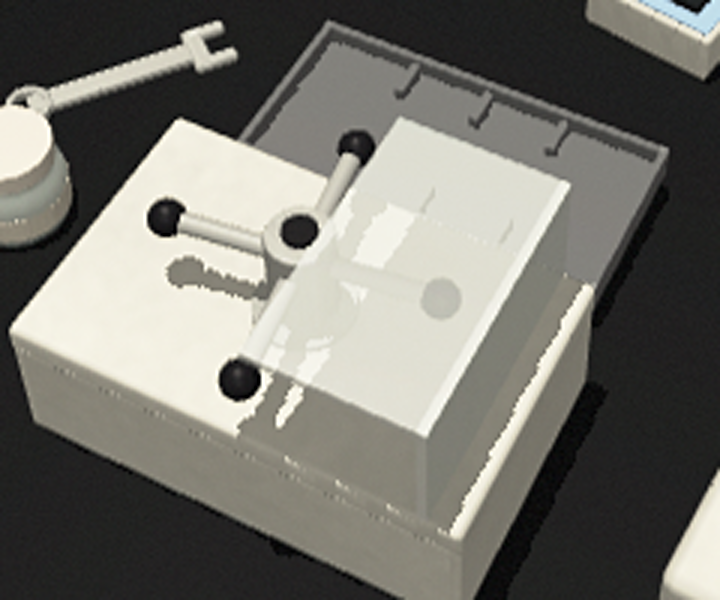

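```bash
cat >> h.py <<'E'
def goto(pos,yaw,quiet=False):
    """print shift (tool axes) and turn (5deg units) to bring the measured tool to pos, pointing down, jaw x axis at yaw deg"""
    from scipy.spatial.transform import Rotation as Ro
    s=r.sense();R0=np.array(s["ee_rot"]);p0=np.array(s["tcp_pos"])
    c,n=np.cos(np.radians(yaw)),np.sin(np.radians(yaw))
    Rt=np.array([[c,n,0],[n,-c,0],[0,0,-1.]])
    sh=R0.T@(np.array(pos)-p0); w=Ro.from_matrix(R0.T@Rt).as_rotvec(degrees=True)/5
    print("t",round(s["time_s"],2),"tcp",p0,"yaw",round(float(np.degrees(np.arctan2(R0[1,0],R0[0,0]))),2),"g",round(s["gripper_width"]*87,1),"F",s["wrist_force"].round(1),"j",s["joints"].round(0))
    print("  -> shift",sh.round(4),"turn",w.round(2))
E
python3 - <<'E'
from h import *
for cam in("top","scene"):
    p,d=r.capture(cam)
    P,u,v=cloud(cam,d)
    o=[x for x in r.cut_out("tray",cam)][0]["region"]
    Q=cloud(cam,d,o)[0]; Q=Q[(Q[:,2]<.045)&(Q[:,2]>.015)]; print(cam,"tray",*rect(Q))
    # bottle/beaker/jar upper parts
    for nm,(x,y,z0,z1,R) in dict(bottle=(.395,.418,.06,.2,.06),bcap=(.395,.418,.14,.16,.06),beaker=(.518,.47,.06,.1,.06)).items():
        Q=P[(np.hypot(P[:,0]-x,P[:,1]-y)<R)&(P[:,2]>z0)&(P[:,2]<z1)]
        c,R_=cv2.minEnclosingCircle(np.float32(Q[:,:2]));print(cam,nm,len(Q),c,R_, "minmax",Q.min(0),Q.max(0))
    # dark balls near capstan: dark pixels with z in .12...16
    g=p.max(2)[v,u]
    Q=(g<60)&(np.hypot(P[:,0]-.555,P[:,1]+.27)<.12)&(P[:,2]>.125)&(P[:,2]<.18)
    img=np.zeros((480,640),np.uint8);img[v[Q],u[Q]]=255
    n,l,st,ce=cv2.connectedComponentsWithStats(img)
    for i in range(1,n):
        if st[i,4]>8: print(cam,"dark",st[i,4],ce[i],"z",np.median(d[l==i]),"P",cloud(cam,d,l==i)[0].mean(0),"@.14",deproj(cam,ce[i],.14)[0][:2])
E
```

```text
Traceback (most recent call last):
IndexError: list index out of range
```

```bash
cat > meas.py <<'E'
from h import *
for cam in("top","scene"):
    p,d=r.capture(cam)
    P,u,v=cloud(cam,d)
    for x in r.cut_out("tray",cam)[:1]:
        Q=cloud(cam,d,x["region"])[0]; Q=Q[(Q[:,2]<.045)&(Q[:,2]>.015)]; print(cam,"tray",*rect(Q))
    for nm,(x,y,z0,z1,R) in dict(bottle=(.395,.418,.06,.2,.06),bcap=(.395,.418,.14,.16,.06),beaker=(.518,.47,.06,.1,.06)).items():
        Q=P[(np.hypot(P[:,0]-x,P[:,1]-y)<R)&(P[:,2]>z0)&(P[:,2]<z1)]
        c,R_=cv2.minEnclosingCircle(np.float32(Q[:,:2]));print(cam,nm,len(Q),c,R_, "minmax",Q.min(0),Q.max(0))
    g=p.max(2)[v,u]
    Q=(g<60)&(np.hypot(P[:,0]-.555,P[:,1]+.27)<.12)&(P[:,2]>.125)&(P[:,2]<.18)
    img=np.zeros((480,640),np.uint8);img[v[Q],u[Q]]=255
    n,l,st,ce=cv2.connectedComponentsWithStats(img)
    for i in range(1,n):
        if st[i,4]>8: print(cam,"dark",st[i,4],ce[i],"z",np.median(d[l==i]),"P",cloud(cam,d,l==i)[0].mean(0),"@.14",deproj(cam,ce[i],.14)[0][:2])
E
python3 meas.py
```

```text
top tray [ 0.5483 -0.0865] [0.2528 0.124 ] 3.976155996322632
top bottle 607 (0.3890257775783539, 0.4327436685562134) 0.03691566362977028 minmax [0.3541 0.3959 0.0603] [0.4232 0.4695 0.1571]
top bcap 128 (0.38847965002059937, 0.43339937925338745) 0.016501925885677338 minmax [0.3743 0.4174 0.1416] [0.4032 0.4493 0.1571]
top beaker 219 (0.514771044254303, 0.46631696820259094) 0.03657227009534836 minmax [0.4801 0.4309 0.0604] [0.5491 0.5017 0.092 ]
top dark 33 [487.7879 200.6364] z 1.4910699 P [ 0.5727 -0.3462  0.1471] @.14 [ 0.5739 -0.3482]
top dark 11 [459.8182 203.3636] z 1.4727111 P [ 0.5619 -0.2681  0.1641] @.14 [ 0.5655 -0.2737]
top dark 30 [427.5333 210.5   ] z 1.4869477 P [ 0.5441 -0.1864  0.1485] @.14 [ 0.5453 -0.1879]
top dark 29 [463.2759 234.7241] z 1.4826552 P [ 0.4813 -0.2806  0.1475] @.14 [ 0.482  -0.2825]
scene tray [ 0.5507 -0.0823] [0.2546 0.125 ] 4.118463039398193
scene bottle 876 (0.3937858045101166, 0.4280836284160614) 0.0370371975004673 minmax [0.3571 0.3912 0.0601] [0.4292 0.4561 0.1535]
scene bcap 118 (0.3928664028644562, 0.43498075008392334) 0.021381808444857597 minmax [0.3739 0.4137 0.1401] [0.4082 0.4561 0.1535]
scene beaker 491 (0.518674373626709, 0.46584680676460266) 0.04042600095272064 minmax [0.482  0.4283 0.0601] [0.5539 0.5034 0.0908]
scene dark 87 [268.7701 328.2644] z 1.0554649 P [ 0.5509 -0.1915  0.1472] @.14 [ 0.5475 -0.1866]
scene dark 103 [204.4951 352.2427] z 1.016763 P [ 0.4873 -0.2864  0.1463] @.14 [ 0.4838 -0.2829]
scene dark 102 [249.3922 356.8627] z 0.98862606 P [ 0.5643 -0.2682  0.1649] @.14 [ 0.5527 -0.2533]
scene dark 135 [229.3852 406.5037] z 0.9426188 P [ 0.5814 -0.3492  0.1462] @.14 [ 0.5787 -0.3462]
```

Run:
```python
from h import *
goto([.4455,.2225,.18],-97)
```

```text
t 1.8 tcp [0.1484 0.6071 0.2225] yaw -103.74 g 86.7 F [0.3 0.9 0.4] j [ 91.  22.   0.   0. -68. -15.]
  -> shift [ 0.303  -0.3799  0.0426] turn [-0.   -0.   -1.35]
```

```bash
python3 -m jog '[[[0.03,-0.038,0],[0,0,0]],[[0.061,-0.076,0],[0,0,-0.5]],[[0.091,-0.114,0],[0,0,-0.8]],[[0.121,-0.152,0],[0,0,-1.35]],[[0.151,-0.19,0],[0,0,-1.35]],[[0.182,-0.228,0],[0,0,-1.35]],[[0.212,-0.266,0],[0,0,-1.35]],[[0.242,-0.304,0],[0,0,-1.35]],[[0.273,-0.342,0],[0,0,-1.35]],[[0.303,-0.38,0],[0,0,-1.35]]]' 0.087
python3 - <<'E'
from h import *
goto([.4455,.2225,.08],-97)
E
```

```text
time_s: 2.63
tcp_pos: [0.404, 0.2757, 0.223]
ee_rot: [[-0.121, -0.993, 0.001], [-0.993, 0.121, 0.001], [-0.001, -0.001, -1.0]]
wrist_force: [0.8, 0.7, 0.3]
gripper_width: 0.999
t 2.63 tcp [0.404  0.2757 0.223 ] yaw -96.96 g 86.9 F [0.8 0.7 0.3] j [ 53.   9. -18.   0. -63.  30.]
  -> shift [ 0.0479 -0.0475  0.143 ] turn [-0.01  0.01  0.01]
```

```bash
python3 -m jog '[[[0,0,0],[0,0,0]],[[0,0,0],[0,0,0]],[[0,0,0],[0,0,0]],[[0,0,0],[0,0,0]],[[0,0,0.02],[0,0,0]],[[0,0,0.04],[0,0,0]],[[0,0,0.06],[0,0,0]],[[0,0,0.08],[0,0,0]],[[0,0,0.1],[0,0,0]],[[0,0,0.1],[0,0,0]]]'
python3 - <<'E'
from h import *
goto([.4455,.2225,.04],-97)
p,d=r.capture("scene");cv2.imwrite("pics/s1.png",p)
E
```

```text
time_s: 3.47
tcp_pos: [0.4003, 0.2766, 0.1189]
ee_rot: [[-0.12, -0.993, -0.006], [-0.993, 0.12, -0.006], [0.007, 0.005, -1.0]]
wrist_force: [-0.8, -0.7, -0.4]
gripper_width: 0.995
t 3.47 tcp [0.4003 0.2766 0.1189] yaw -96.88 g 86.6 F [-0.8 -0.7 -0.4] j [ 54.  15. -27.  -0. -49.  29.]
  -> shift [ 0.0478 -0.0517  0.079 ] turn [ 0.06 -0.08  0.02]
```

View pics/s1.png

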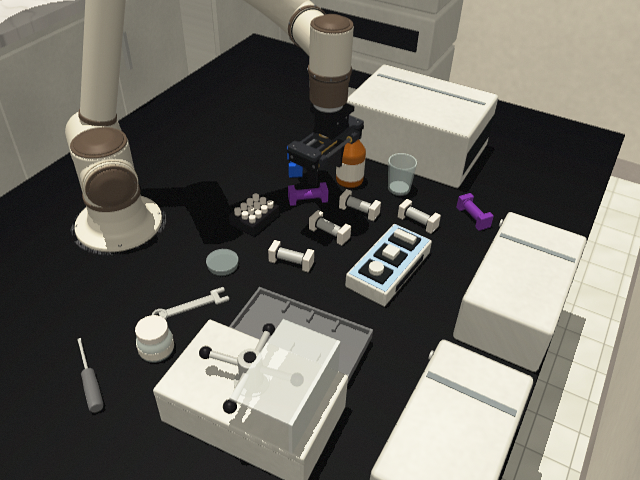

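The scene is unchanged. The gripper is above and behind the cartridge at (330,227), and the commanded pose follows the measured one.

```bash
python3 -m jog '[[[0.024,-0.026,0],[0,0,0]],[[0.048,-0.052,0],[0,0,0]],[[0.048,-0.052,0.01],[0,0,0]],[[0.048,-0.052,0.025],[0,0,0]],[[0.048,-0.052,0.045],[0,0,0]],[[0.048,-0.052,0.065],[0,0,0]],[[0.048,-0.052,0.08],[0,0,0]],[[0.048,-0.052,0.08],[0,0,0]],[[0.048,-0.052,0.08],[0,0,0]],[[0.048,-0.052,0.08],[0,0,0]]]'
python3 - <<'E'
from h import *
goto([.4455,.2225,.005],-97)
p,d=r.capture("scene");cv2.imwrite("pics/s2.png",cv2.resize(p[100:300,220:480],None,fx=3,fy=3))
E
```

```text
time_s: 4.35
tcp_pos: [0.45, 0.2249, 0.0442]
ee_rot: [[-0.12, -0.993, 0.003], [-0.993, 0.12, 0.002], [-0.002, -0.002, -1.0]]
wrist_force: [0.0, 0.1, 0.2]
gripper_width: 1.001
t 4.35 tcp [0.45   0.2249 0.0442] yaw -96.91 g 87.1 F [0.  0.1 0.2] j [ 45.  22. -29.   0. -38.  38.]
  -> shift [0.003  0.0042 0.0392] turn [-0.03  0.03  0.02]
```

View pics/s2.png

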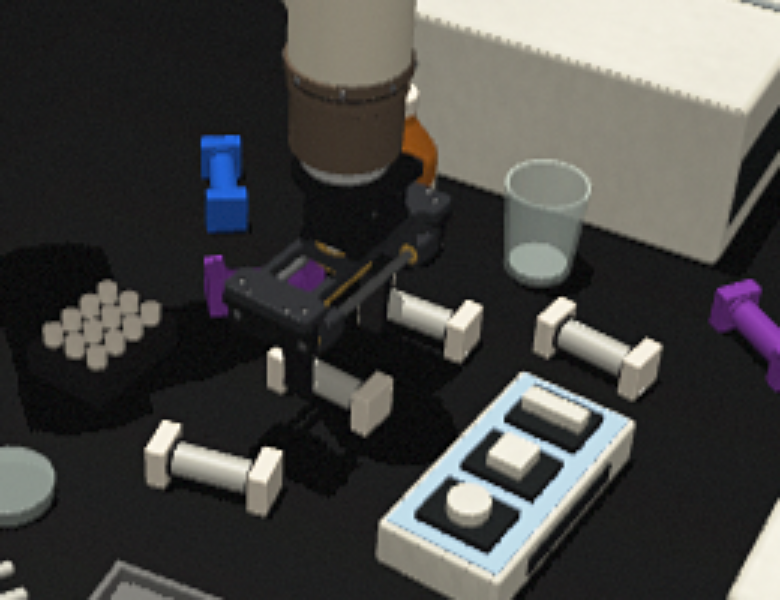

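The fingers straddle the middle cartridge's tube, at about (340,375) in the crop. Next I lower and close.

```bash
python3 -m jog '[[[0.003,0.004,0],[0,0,0]],[[0.003,0.004,0.01],[0,0,0]],[[0.003,0.004,0.02],[0,0,0]],[[0.003,0.004,0.03],[0,0,0]],[[0.003,0.004,0.039],[0,0,0]],[[0.003,0.004,0.039],[0,0,0]],[[0.003,0.004,0.039],[0,0,0]],[[0.003,0.004,0.039],[0,0,0]],[[0.003,0.004,0.039],[0,0,0]],[[0.003,0.004,0.039],[0,0,0]]]' ; python3 -m jog '[[[0,0,0],[0,0,0]],[[0,0,0],[0,0,0]],[[0,0,0],[0,0,0]],[[0,0,0],[0,0,0]],[[0,0,0],[0,0,0]],[[0,0,0],[0,0,0]],[[0,0,0],[0,0,0]],[[0,0,0],[0,0,0]],[[0,0,0],[0,0,0]],[[0,0,0],[0,0,0]]]' 0
python3 - <<'E'
from h import *
goto([.6318,-.0794,.12],-176.1)
E
```

```text
time_s: 5.23
tcp_pos: [0.4449, 0.2212, 0.0041]
ee_rot: [[-0.122, -0.993, 0.001], [-0.993, 0.122, 0.001], [-0.001, -0.001, -1.0]]
wrist_force: [-0.5, -0.4, -0.2]
gripper_width: 0.999
time_s: 6.07
tcp_pos: [0.4446, 0.221, 0.0035]
ee_rot: [[-0.122, -0.993, 0.0], [-0.993, 0.122, 0.0], [-0.0, -0.0, -1.0]]
wrist_force: [-0.4, 0.9, 0.1]
gripper_width: 0.324
t 6.07 tcp [0.4446 0.221  0.0035] yaw -96.99 g 28.2 F [-0.4  0.9  0.1] j [ 45.  26. -32.   0. -32.  38.]
  -> shift [ 0.2754 -0.2223 -0.1165] turn [-0.    0.   15.82]
```

```bash
python3 -m jog '[[[0,0,0],[0,0,0]],[[0,0,0],[0,0,0]],[[0,0,-0.03],[0,0,0]],[[0,0,-0.06],[0,0,0]],[[0,0,-0.09],[0,0,0]],[[0,0,-0.117],[0,0,0]],[[0,0,-0.117],[0,0,1]],[[0.025,-0.02,-0.117],[0,0,2]],[[0.05,-0.04,-0.117],[0,0,3.2]],[[0.075,-0.06,-0.117],[0,0,4.5]]]'
python3 - <<'E'
from h import *
goto([.6318,-.0794,.12],-176.1)
E
```

```text
time_s: 6.9
tcp_pos: [0.495, 0.1385, 0.1206]
ee_rot: [[-0.495, -0.869, -0.0], [-0.869, 0.495, 0.0], [-0.0, 0.0, -1.0]]
wrist_force: [0.9, 0.5, -1.4]
gripper_width: 0.27
t 6.9 tcp [0.495  0.1385 0.1206] yaw -119.69 g 23.5 F [ 0.9  0.5 -1.4] j [ 34.  17. -23.  -0. -50.  27.]
  -> shift [ 0.1215 -0.2268  0.0006] turn [ 0.   -0.   11.28]
```

Held (23.5 mm). Now across to the far lane.

```bash
python3 -m jog '[[[0.014,-0.025,0],[0,0,1.3]],[[0.028,-0.05,0],[0,0,2.6]],[[0.042,-0.075,0],[0,0,3.9]],[[0.056,-0.1,0],[0,0,5.2]],[[0.07,-0.13,0],[0,0,6.5]],[[0.084,-0.155,0],[0,0,7.8]],[[0.098,-0.18,0],[0,0,9.1]],[[0.11,-0.205,0],[0,0,10.3]],[[0.1215,-0.227,0],[0,0,11.28]],[[0.1215,-0.227,0],[0,0,11.28]]]'
python3 - <<'E'
from h import *
goto([.6318,-.0794,.045],-176.1)
p,d=r.capture("scene");cv2.imwrite("pics/s3.png",cv2.resize(p[200:400,200:460],None,fx=3,fy=3))
p,d=r.capture("top");cv2.imwrite("pics/t3.png",cv2.resize(p[140:300,300:500],None,fx=3,fy=3))
E
```

```text
time_s: 7.73
tcp_pos: [0.6343, -0.0819, 0.1195]
ee_rot: [[-0.998, -0.065, -0.0], [-0.065, 0.998, -0.001], [0.0, -0.001, -1.0]]
wrist_force: [0.6, -0.8, -0.9]
gripper_width: 0.269
t 7.73 tcp [ 0.6343 -0.0819  0.1195] yaw -176.26 g 23.4 F [ 0.6 -0.8 -0.9] j [  7.  28.  -5.   0. -57.  -3.]
  -> shift [0.0023 0.0027 0.0745] turn [-0.01 -0.   -0.03]
```

View pics/s3.png

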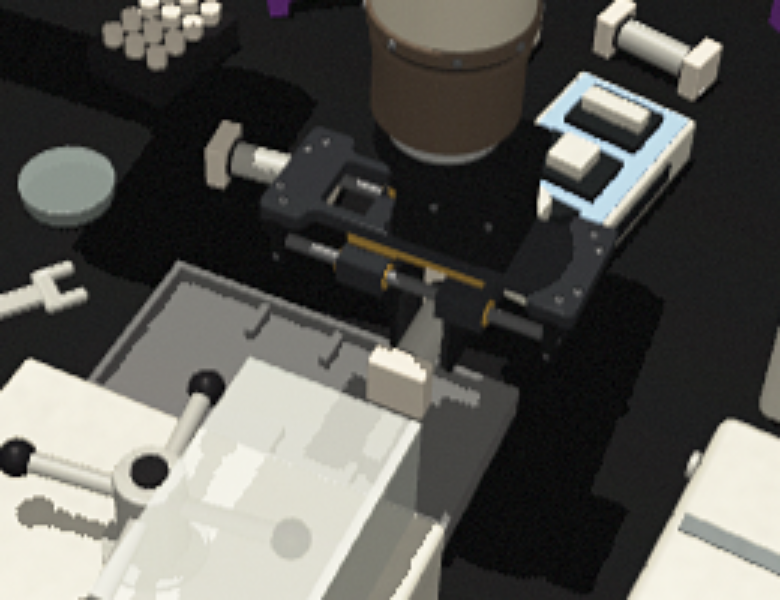

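View pics/t3.png

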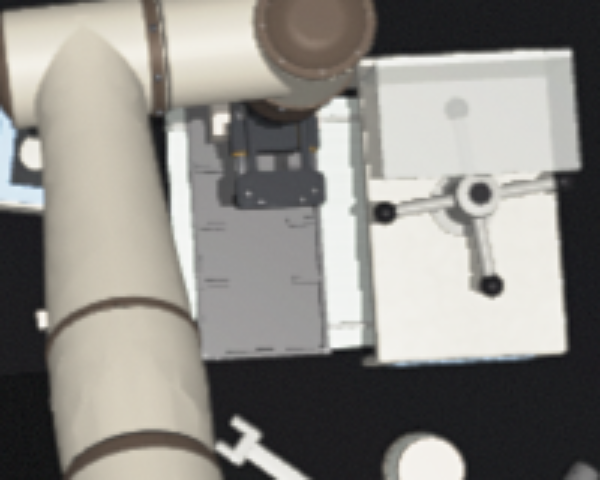

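The cartridge is held lengthwise along y over the far lane. I lower and release it.

```bash
python3 -m jog '[[[0.002,0.003,0.015],[0,0,0]],[[0.002,0.003,0.03],[0,0,0]],[[0.002,0.003,0.045],[0,0,0]],[[0.002,0.003,0.06],[0,0,0]],[[0.002,0.003,0.07],[0,0,0]],[[0.002,0.003,0.08],[0,0,0]],[[0.002,0.003,0.085],[0,0,0]],[[0.002,0.003,0.089],[0,0,0]],[[0.002,0.003,0.089],[0,0,0]],[[0.002,0.003,0.089],[0,0,0]]]'
python3 - <<'E'
from h import *
goto([.6318,-.0794,.030],-176.1)
E
```

```text
time_s: 8.67
tcp_pos: [0.6309, -0.0754, 0.032]
ee_rot: [[-0.997, -0.072, 0.001], [-0.072, 0.997, -0.0], [-0.001, -0.0, -1.0]]
wrist_force: [0.7, -0.5, -0.3]
gripper_width: 0.267
t 8.67 tcp [ 0.6309 -0.0754  0.032 ] yaw -175.87 g 23.2 F [ 0.7 -0.5 -0.3] j [  8.  33. -11.   0. -46.  -4.]
  -> shift [-0.0006 -0.0041  0.002 ] turn [-0.    0.01  0.05]
```

```bash
python3 -m jog '[[[0,-0.002,0],[0,0,0]],[[-0.0005,-0.004,0.001],[0,0,0]],[[-0.0005,-0.004,0.002],[0,0,0]],[[-0.0005,-0.004,0.0025],[0,0,0]],[[-0.0005,-0.004,0.0025],[0,0,0]],[[-0.0005,-0.004,0.0025],[0,0,0]],[[-0.0005,-0.004,0.0025],[0,0,0]],[[-0.0005,-0.004,0.0025],[0,0,0]],[[-0.0005,-0.004,0.0025],[0,0,0]],[[-0.0005,-0.004,0.0025],[0,0,0]]]'; python3 -m jog '[[[0,0,0],[0,0,0]],[[0,0,0],[0,0,0]],[[0,0,0],[0,0,0]],[[0,0,0],[0,0,0]],[[0,0,-0.01],[0,0,0]],[[0,0,-0.03],[0,0,0]],[[0,0,-0.06],[0,0,0]],[[0,0,-0.09],[0,0,0]],[[0,0,-0.12],[0,0,0]],[[0,0,-0.15],[0,0,0]]]' 0.042
python3 - <<'E'
from h import *
goto([.418,.095,.17],-80)
E
```

```text
time_s: 9.5
tcp_pos: [0.6314, -0.0793, 0.0291]
ee_rot: [[-0.997, -0.072, 0.0], [-0.072, 0.997, 0.0], [-0.0, 0.0, -1.0]]
wrist_force: [-1.0, -0.4, -0.8]
gripper_width: 0.264
time_s: 10.33
tcp_pos: [0.6312, -0.0795, 0.1816]
ee_rot: [[-0.997, -0.072, 0.001], [-0.072, 0.997, -0.0], [-0.001, -0.0, -1.0]]
wrist_force: [0.0, -0.3, -0.2]
gripper_width: 0.483
t 10.33 tcp [ 0.6312 -0.0795  0.1816] yaw -175.88 g 42.0 F [ 0.  -0.3 -0.2] j [  7.  25.  -1.   0. -64.  -3.]
  -> shift [0.2002 0.1894 0.0114] turn [ -0.01   0.01 -19.18]
```

```bash
python3 -m jog '[[[0.02,0.019,0],[0,0,-1.4]],[[0.04,0.038,0],[0,0,-2.8]],[[0.06,0.057,0],[0,0,-4.2]],[[0.08,0.076,0],[0,0,-5.6]],[[0.1,0.095,0],[0,0,-7]],[[0.12,0.114,0],[0,0,-8.4]],[[0.14,0.133,0],[0,0,-9.8]],[[0.16,0.152,0],[0,0,-11.2]],[[0.18,0.171,0],[0,0,-12.6]],[[0.2,0.189,0],[0,0,-14]]]' 0.087
python3 - <<'E'
from h import *
goto([.418,.095,.08],-80)
p,d=r.capture("scene");cv2.imwrite("pics/s4.png",p)
for x in r.cut_out("cartridge_a","scene"):
    m=x["region"]; col=np.median(p[m],0)
    if col.max()-col.min()>40 or x["confidence"]<.3: continue
    m=cv2.dilate(m.astype(np.uint8),np.ones((5,5)))>0
    P,u,v=cloud("scene",d,m);z=np.percentile(P[:,2],90);Q=P[(P[:,2]>z-.005)]
    print(x["uv"],"z",z,*rect(Q))
E
```

```text
time_s: 11.17
tcp_pos: [0.4175, 0.0954, 0.18]
ee_rot: [[-0.268, -0.963, 0.001], [-0.963, 0.268, 0.001], [-0.001, -0.001, -1.0]]
wrist_force: [0.1, 0.8, 0.2]
gripper_width: 0.993
t 11.17 tcp [0.4175 0.0954 0.18  ] yaw -105.54 g 86.4 F [0.1 0.8 0.2] j [ 35.   5. -29.   0. -56.  40.]
  -> shift [ 0.0004 -0.0005  0.1   ] turn [-0.02  0.01 -5.11]
[421.1, 215.5] z 0.03470718566069905 [0.6113 0.3681] [0.0411 0.0965] 80.81976318359375
[356.9, 202.7] z 0.0345370798338389 [0.4701 0.3336] [0.0394 0.0981] 88.57025146484375
[290.8, 253.0] z 0.03497197004946533 [0.4203 0.0942] [0.0969 0.039 ] 8.536189079284668
[348.2, 328.4] z 0.061998710139567426 [ 0.6443 -0.1084] [0.0366 0.1601] 12.278779029846191
```

View pics/s4.png

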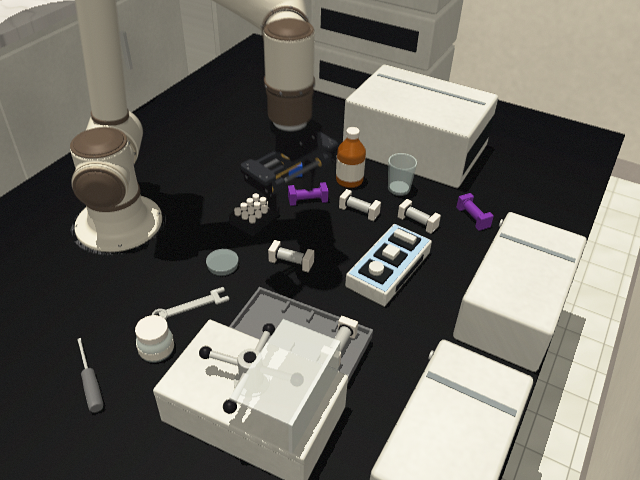

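The first cartridge sits in the far lane at (347,328). The next target is at (290,255).

```bash
python3 -m jog '[[[0.001,0,0],[0,0,-1.4]],[[0.001,0,0.02],[0,0,-2.8]],[[0.001,0,0.04],[0,0,-4.2]],[[0.001,0,0.06],[0,0,-5.1]],[[0.001,0,0.08],[0,0,-5.1]],[[0.001,0,0.1],[0,0,-5.1]],[[0.001,0,0.12],[0,0,-5.1]],[[0.001,0,0.135],[0,0,-5.1]],[[0.001,0,0.135],[0,0,-5.1]],[[0.001,0,0.135],[0,0,-5.1]]]' 0.087
python3 - <<'E'
from h import *
goto([.4185,.0948,.004],-80.3)
E
```

```text
time_s: 12.1
tcp_pos: [0.4185, 0.0936, 0.0441]
ee_rot: [[0.166, -0.986, -0.001], [-0.986, -0.166, -0.001], [0.001, 0.001, -1.0]]
wrist_force: [0.6, 0.6, -0.1]
gripper_width: 1.003
t 12.1 tcp [0.4185 0.0936 0.0441] yaw -80.43 g 87.2 F [ 0.6  0.6 -0.1] j [ 34.  17. -39.   0. -34.  65.]
  -> shift [-0.0013 -0.0002  0.0401] turn [ 0.01 -0.01 -0.03]
```

```bash
python3 -m jog '[[[0,0,0.015],[0,0,0]],[[-0.001,0,0.03],[0,0,0]],[[-0.001,0,0.04],[0,0,0]],[[-0.001,0,0.04],[0,0,0]],[[-0.001,0,0.04],[0,0,0]],[[-0.001,0,0.04],[0,0,0]],[[-0.001,0,0.04],[0,0,0]],[[-0.001,0,0.04],[0,0,0]],[[-0.001,0,0.04],[0,0,0]],[[-0.001,0,0.04],[0,0,0]]]' 0.087;  python3 -m jog '[[[0,0,0],[0,0,0]],[[0,0,0],[0,0,0]],[[0,0,0],[0,0,0]],[[0,0,0],[0,0,0]],[[0,0,0],[0,0,0]],[[0,0,0],[0,0,0]],[[0,0,0],[0,0,0]],[[0,0,0],[0,0,0]],[[0,0,0],[0,0,0]],[[0,0,0],[0,0,0]]]' 0; python3 -m jog '[[[0,0,0],[0,0,0]],[[0,0,0],[0,0,0]],[[0,0,0],[0,0,0]],[[0,0,-0.02],[0,0,0]],[[0,0,-0.04],[0,0,0]],[[0,0,-0.06],[0,0,0]],[[0,0,-0.08],[0,0,0]],[[0,0,-0.1],[0,0,0]],[[0,0,-0.116],[0,0,0]],[[0,0,-0.116],[0,0,0]]]';  python3 - <<'E'
from h import *
goto([.5769,-.0831,.12],-176.1)
E
```

```text
time_s: 12.93
tcp_pos: [0.4181, 0.0949, 0.0044]
ee_rot: [[0.167, -0.986, 0.001], [-0.986, -0.167, 0.0], [-0.0, -0.001, -1.0]]
wrist_force: [-0.3, -1.0, -0.0]
gripper_width: 1.0
time_s: 13.77
tcp_pos: [0.4179, 0.0948, 0.0041]
ee_rot: [[0.167, -0.986, 0.0], [-0.986, -0.167, 0.0], [-0.0, -0.0, -1.0]]
wrist_force: [0.3, 0.2, 0.4]
gripper_width: 0.323
time_s: 14.6
tcp_pos: [0.4197, 0.0958, 0.1229]
ee_rot: [[0.168, -0.986, 0.006], [-0.986, -0.168, 0.003], [-0.002, -0.007, -1.0]]
wrist_force: [0.8, -0.3, -1.1]
gripper_width: 0.269
t 14.6 tcp [0.4197 0.0958 0.1229] yaw -80.35 g 23.4 F [ 0.8 -0.3 -1.1] j [ 35.   9. -34.   0. -46.  65.]
  -> shift [ 0.2027 -0.125   0.0032] turn [-0.03  0.08 19.15]
```

```bash
python3 -m jog '[[[0.02,-0.012,0],[0,0,1.4]],[[0.04,-0.025,0],[0,0,2.8]],[[0.06,-0.037,0],[0,0,4.2]],[[0.08,-0.05,0],[0,0,5.6]],[[0.1,-0.062,0],[0,0,7]],[[0.12,-0.075,0],[0,0,8.4]],[[0.14,-0.087,0],[0,0,9.8]],[[0.16,-0.1,0],[0,0,11.2]],[[0.18,-0.112,0],[0,0,12.6]],[[0.203,-0.125,0],[0,0,14]]]'
python3 - <<'E'
from h import *
goto([.5769,-.0831,.1],-176.1)
E
```

```text
time_s: 15.43
tcp_pos: [0.5746, -0.0852, 0.1181]
ee_rot: [[-0.872, -0.489, -0.003], [-0.489, 0.872, 0.0], [0.003, 0.002, -1.0]]
wrist_force: [-0.3, 0.8, -1.3]
gripper_width: 0.275
t 15.43 tcp [ 0.5746 -0.0852  0.1181] yaw -150.75 g 23.9 F [-0.3  0.8 -1.3] j [  8.  23. -14.  -0. -53.  22.]
  -> shift [-0.0031  0.0007  0.0181] turn [ 0.01 -0.03  5.07]
```

```bash
python3 -m jog '[[[-0.001,0,0.01],[0,0,1.4]],[[-0.001,0,0.018],[0,0,2.8]],[[-0.001,0,0.018],[0,0,4.2]],[[-0.001,0,0.018],[0,0,5.1]],[[-0.001,0,0.018],[0,0,5.1]],[[-0.001,0,0.018],[0,0,5.1]],[[-0.001,0,0.03],[0,0,5.1]],[[-0.001,0,0.045],[0,0,5.1]],[[-0.001,0,0.05],[0,0,5.1]],[[-0.001,0,0.05],[0,0,5.1]]]'
python3 - <<'E'
from h import *
goto([.5769,-.0831,.03],-176.1)
p,d=r.capture("scene");cv2.imwrite("pics/s5.png",cv2.resize(p[200:400,200:460],None,fx=3,fy=3))
E
```

```text
time_s: 16.27
tcp_pos: [0.5745, -0.084, 0.0682]
ee_rot: [[-0.997, -0.073, -0.004], [-0.073, 0.997, -0.0], [0.004, 0.0, -1.0]]
wrist_force: [-0.8, -0.9, -0.5]
gripper_width: 0.263
t 16.27 tcp [ 0.5745 -0.084   0.0682] yaw -175.83 g 22.9 F [-0.8 -0.9 -0.5] j [  8.  27. -17.  -0. -47.  -3.]
  -> shift [-0.0026  0.0007  0.0382] turn [ 0.   -0.05  0.05]
```

View pics/s5.png

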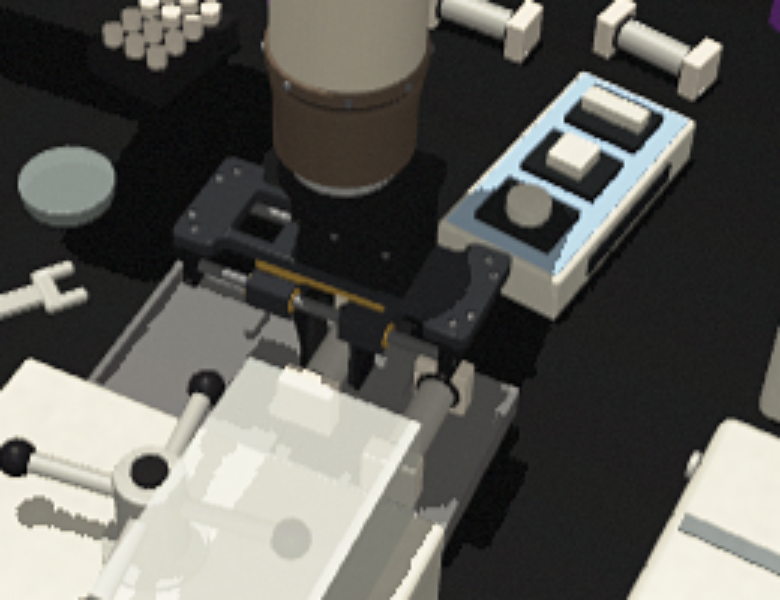

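```bash
python3 -m jog '[[[-0.002,0.001,0.008],[0,-0.05,0]],[[-0.0026,0.001,0.016],[0,-0.05,0]],[[-0.0026,0.001,0.024],[0,-0.05,0]],[[-0.0026,0.001,0.032],[0,-0.05,0]],[[-0.0026,0.001,0.036],[0,-0.05,0]],[[-0.0026,0.001,0.039],[0,-0.05,0]],[[-0.0026,0.001,0.039],[0,-0.05,0]],[[-0.0026,0.001,0.039],[0,-0.05,0]],[[-0.0026,0.001,0.039],[0,-0.05,0]],[[-0.0026,0.001,0.039],[0,-0.05,0]]]'; python3 -m jog '[[[0,0,0],[0,0,0]],[[0,0,0],[0,0,0]],[[0,0,0],[0,0,0]],[[0,0,0],[0,0,0]],[[0,0,-0.01],[0,0,0]],[[0,0,-0.03],[0,0,0]],[[0,0,-0.06],[0,0,0]],[[0,0,-0.09],[0,0,0]],[[0,0,-0.12],[0,0,0]],[[0,0,-0.15],[0,0,0]]]' 0.042
python3 - <<'E'
from h import *
goto([.470,.319,.18],-91)
E
```

```text
time_s: 17.15
tcp_pos: [0.5788, -0.0828, 0.0315]
ee_rot: [[-0.997, -0.072, 0.005], [-0.072, 0.997, 0.0], [-0.005, -0.0, -1.0]]
wrist_force: [-0.5, 0.0, -1.2]
gripper_width: 0.269
time_s: 17.98
tcp_pos: [0.5776, -0.083, 0.1835]
ee_rot: [[-0.997, -0.072, 0.005], [-0.072, 0.997, 0.0], [-0.005, -0.0, -1.0]]
wrist_force: [0.2, -0.5, -0.3]
gripper_width: 0.48
t 17.98 tcp [ 0.5776 -0.083   0.1835] yaw -175.88 g 41.8 F [ 0.2 -0.5 -0.3] j [  8.  20.  -9.   0. -61.  -4.]
  -> shift [0.0785 0.4086 0.0031] turn [ -0.05   0.05 -16.98]
```

```bash
python3 -m jog '[[[0.007,0.035,0],[0,0,-1.4]],[[0.014,0.07,0],[0,0,-2.8]],[[0.021,0.105,0],[0,0,-4.2]],[[0.028,0.14,0],[0,0,-5.6]],[[0.035,0.175,0],[0,0,-7]],[[0.042,0.21,0],[0,0,-8.4]],[[0.049,0.245,0],[0,0,-9.8]],[[0.056,0.28,0],[0,0,-11.2]],[[0.063,0.315,0],[0,0,-12.6]],[[0.07,0.35,0],[0,0,-14]]]' 0.087
python3 - <<'E'
from h import *
goto([.470,.319,.05],-90.7)
p,d=r.capture("scene");cv2.imwrite("pics/s6.png",p)
p,d=r.capture("top");cv2.imwrite("pics/t6.png",p)
for x in r.cut_out("cartridge_a","top"):
    m=x["region"]; col=np.median(p[m],0)
    if col.max()-col.min()>40 or x["confidence"]<.3: continue
    m=cv2.dilate(m.astype(np.uint8),np.ones((5,5)))>0
    P,u,v=cloud("top",d,m);z=np.percentile(P[:,2],90);Q=P[(P[:,2]>z-.006)]
    print(x["uv"],"z",z,*rect(Q))
E
```

```text
time_s: 18.82
tcp_pos: [0.4822, 0.2628, 0.1819]
ee_rot: [[-0.268, -0.963, 0.005], [-0.964, 0.268, 0.001], [-0.003, -0.005, -1.0]]
wrist_force: [0.5, -0.3, 0.3]
gripper_width: 0.99
t 18.82 tcp [0.4822 0.2628 0.1819] yaw -105.53 g 86.2 F [ 0.5 -0.3  0.3] j [ 46.  16. -14.   0. -59.  29.]
  -> shift [-0.0505  0.0274  0.1319] turn [-0.06  0.02 -2.97]
[385.9, 184.5] z 0.060835878879782326 [ 0.6289 -0.0802] [0.0373 0.0963] 4.3951311111450195
[385.7, 205.3] z 0.06132457859206532 [ 0.5759 -0.0838] [0.0347 0.0965] 4.759439468383789
[236.0, 253.3] z 0.35442759139997915 [0.4279 0.2621] [0.0143 0.0208] 86.8450927734375
[228.2, 186.3] z 0.03827190916954492 [0.5807 0.3308] [0.1797 0.0468] 31.964426040649414
```

View pics/s6.png

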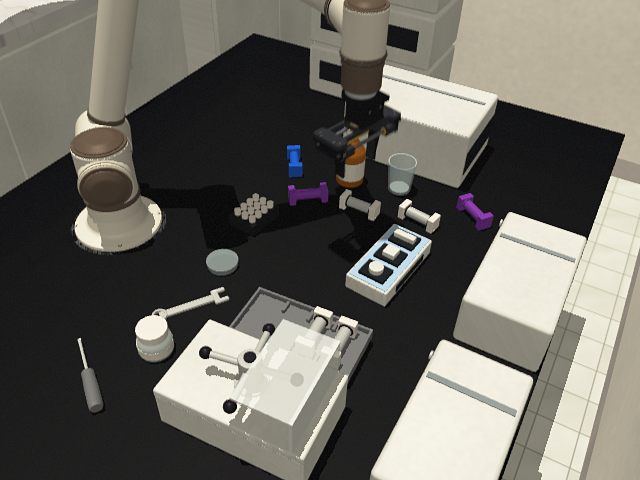

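View pics/t6.png

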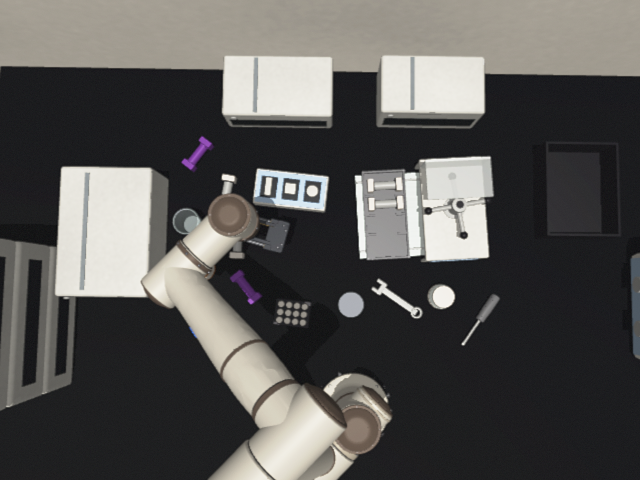

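Two cartridges lie in their lanes, at (385,185) and (385,205) in the top view. They are within 2 mm of where I aimed, and the top camera reads about 2 mm low in x. The third grasp is offset 14 mm to the near side to clear the bottle and beaker.

```bash
python3 -m jog '[[[-0.02,0.012,0],[0,0,-1.4]],[[-0.04,0.022,0],[0,0,-2.97]],[[-0.052,0.027,0.01],[0,0,-2.97]],[[-0.052,0.027,0.04],[0,0,-2.97]],[[-0.052,0.027,0.06],[0,0,-2.97]],[[-0.052,0.027,0.08],[0,0,-2.97]],[[-0.052,0.027,0.09],[0,0,-2.97]],[[-0.052,0.027,0.09],[0,0,-2.97]],[[-0.052,0.027,0.09],[0,0,-2.97]],[[-0.052,0.027,0.09],[0,0,-2.97]]]' 0.087
python3 - <<'E'
from h import *
goto([.470,.321,.005],-90.7)
p,d=r.capture("scene");cv2.imwrite("pics/s7.png",cv2.resize(p[80:280,240:500],None,fx=3,fy=3))
E
```

```text
time_s: 19.8
tcp_pos: [0.4724, 0.319, 0.0919]
ee_rot: [[-0.019, -1.0, 0.006], [-1.0, 0.019, 0.002], [-0.002, -0.006, -1.0]]
wrist_force: [0.7, -0.3, 1.1]
gripper_width: 0.997
t 19.8 tcp [0.4724 0.319  0.0919] yaw -91.1 g 86.8 F [ 0.7 -0.3  1.1] j [ 50.  24. -18.   0. -48.  38.]
  -> shift [-0.0018  0.003   0.0869] turn [-0.07  0.02 -0.08]
```

View pics/s7.png

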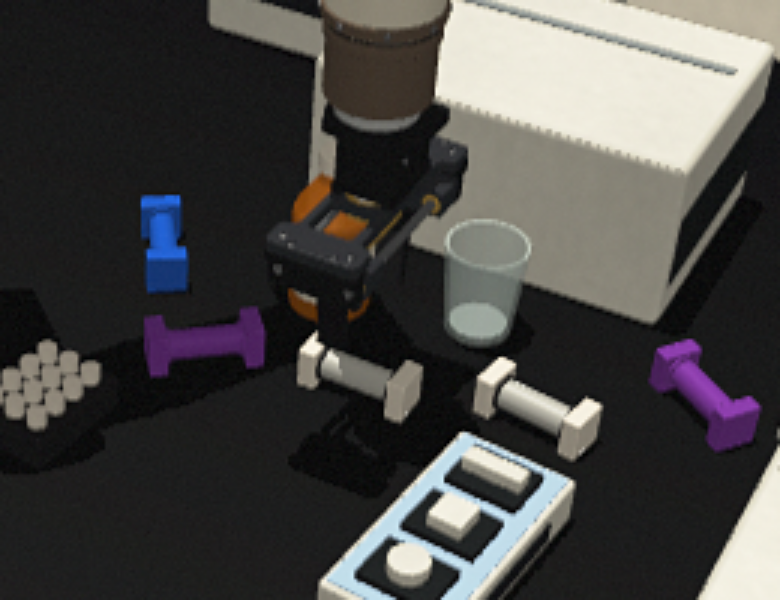

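```bash
python3 -m jog '[[[-0.001,0.002,0.01],[-0.07,0.02,-0.08]],[[-0.001,0.002,0.025],[-0.07,0.02,-0.08]],[[-0.001,0.002,0.04],[-0.07,0.02,-0.08]],[[-0.001,0.002,0.055],[-0.07,0.02,-0.08]],[[-0.001,0.002,0.07],[-0.07,0.02,-0.08]],[[-0.001,0.002,0.08],[-0.07,0.02,-0.08]],[[-0.001,0.002,0.087],[-0.07,0.02,-0.08]],[[-0.001,0.002,0.087],[-0.07,0.02,-0.08]],[[-0.001,0.002,0.087],[-0.07,0.02,-0.08]],[[-0.001,0.002,0.087],[-0.07,0.02,-0.08]]]' 0.087;  python3 -m jog '[[[0,0,0],[0,0,0]],[[0,0,0],[0,0,0]],[[0,0,0],[0,0,0]],[[0,0,0],[0,0,0]],[[0,0,0],[0,0,0]],[[0,0,0],[0,0,0]],[[0,0,0],[0,0,0]],[[0,0,0],[0,0,0]],[[0,0,0],[0,0,0]],[[0,0,0],[0,0,0]]]' 0; python3 -m jog '[[[0,0,0],[0,0,0]],[[0,0,0],[0,0,0]],[[0,0,0],[0,0,0]],[[0,0,0],[0,0,0]],[[0,0,-0.02],[0,0,0]],[[0,0,-0.04],[0,0,0]],[[0,0,-0.06],[0,0,0]],[[0,0,-0.08],[0,0,0]],[[0,0,-0.1],[0,0,0]],[[0,0,-0.116],[0,0,0]]]';  python3 - <<'E'
from h import *
goto([.523,-.0877,.12],-176.1)
p,d=r.capture("scene");cv2.imwrite("pics/s8.png",cv2.resize(p[80:280,240:500],None,fx=3,fy=3))
E
```

```text
time_s: 20.68
tcp_pos: [0.4704, 0.3203, 0.0045]
ee_rot: [[-0.011, -1.0, -0.001], [-1.0, 0.011, -0.0], [0.0, 0.001, -1.0]]
wrist_force: [0.9, -0.2, 0.7]
gripper_width: 1.002
time_s: 21.52
tcp_pos: [0.4701, 0.3199, 0.0038]
ee_rot: [[-0.011, -1.0, -0.001], [-1.0, 0.011, -0.001], [0.001, 0.001, -1.0]]
wrist_force: [-0.5, 1.5, 0.5]
gripper_width: 0.323
time_s: 22.35
tcp_pos: [0.4699, 0.3195, 0.1208]
ee_rot: [[-0.011, -1.0, -0.002], [-1.0, 0.011, -0.002], [0.002, 0.002, -1.0]]
wrist_force: [0.7, 0.2, -0.6]
gripper_width: 0.265
t 22.35 tcp [0.4699 0.3195 0.1208] yaw -90.65 g 23.1 F [ 0.7  0.2 -0.6] j [ 51.  22. -16.  -0. -53.  39.]
  -> shift [ 0.4065 -0.0577  0.0013] turn [ 0.01 -0.03 17.09]
```

View pics/s8.png

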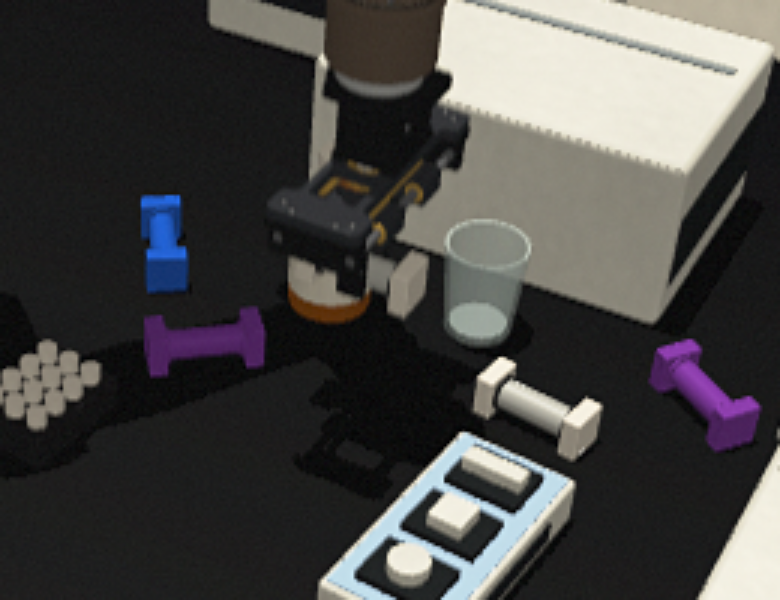

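Held and lifted; the bottle and beaker have not moved. Now to the third lane.

```bash
python3 -m jog '[[[0.031,-0.004,0],[0,0,1.3]],[[0.062,-0.009,0],[0,0,2.6]],[[0.093,-0.013,0],[0,0,3.9]],[[0.124,-0.017,0],[0,0,5.2]],[[0.155,-0.022,0],[0,0,6.5]],[[0.186,-0.026,0],[0,0,7.8]],[[0.217,-0.03,0],[0,0,9.1]],[[0.248,-0.035,0],[0,0,10.4]],[[0.279,-0.039,0],[0,0,11.7]],[[0.31,-0.044,0],[0,0,13]]]'
python3 - <<'E'
from h import *
goto([.523,-.0877,.1],-176.1)
E
```

```text
time_s: 23.23
tcp_pos: [0.5096, 0.0076, 0.119]
ee_rot: [[-0.913, -0.407, -0.004], [-0.407, 0.913, -0.002], [0.004, 0.0, -1.0]]
wrist_force: [0.5, 0.3, -0.6]
gripper_width: 0.269
t 23.23 tcp [0.5096 0.0076 0.119 ] yaw -155.97 g 23.4 F [ 0.5  0.3 -0.6] j [ 19.  17. -24.   0. -50.   5.]
  -> shift [ 0.0265 -0.0925  0.0192] turn [-0.01 -0.05  4.03]
```

```bash
python3 -m jog '[[[0.007,-0.025,0.01],[0,-0.05,1.3]],[[0.014,-0.05,0.019],[0,-0.05,2.6]],[[0.021,-0.075,0.019],[0,-0.05,4]],[[0.0265,-0.0925,0.019],[0,-0.05,4]],[[0.0265,-0.0925,0.019],[0,-0.05,4]],[[0.0265,-0.0925,0.019],[0,-0.05,4]],[[0.0265,-0.0925,0.03],[0,-0.05,4]],[[0.0265,-0.0925,0.045],[0,-0.05,4]],[[0.0265,-0.0925,0.05],[0,-0.05,4]],[[0.0265,-0.0925,0.05],[0,-0.05,4]]]'
python3 - <<'E'
from h import *
goto([.523,-.0877,.029],-176.1)
p,d=r.capture("scene");cv2.imwrite("pics/s9.png",cv2.resize(p[200:400,200:460],None,fx=3,fy=3))
E
```

```text
time_s: 24.07
tcp_pos: [0.5231, -0.0852, 0.0685]
ee_rot: [[-0.997, -0.077, -0.002], [-0.077, 0.997, -0.0], [0.002, -0.0, -1.0]]
wrist_force: [0.6, -0.3, -1.3]
gripper_width: 0.269
t 24.07 tcp [ 0.5231 -0.0852  0.0685] yaw -175.59 g 23.4 F [ 0.6 -0.3 -1.3] j [  8.  23. -24.   0. -43.  -4.]
  -> shift [ 0.0002 -0.0025  0.0395] turn [-0.   -0.02  0.1 ]
```

View pics/s9.png

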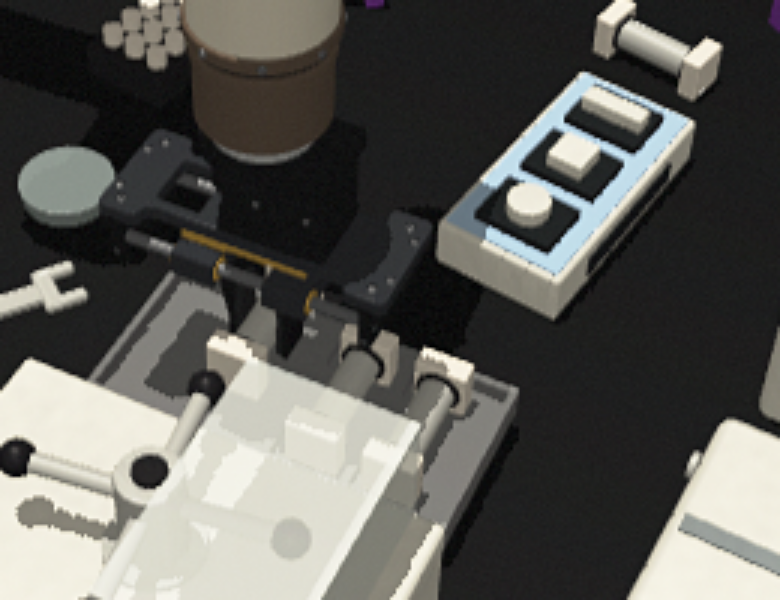

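```bash
python3 -m jog '[[[0,-0.0025,0.008],[0,0,0.1]],[[0,-0.0025,0.016],[0,0,0.1]],[[0,-0.0025,0.024],[0,0,0.1]],[[0,-0.0025,0.032],[0,0,0.1]],[[0,-0.0025,0.036],[0,0,0.1]],[[0,-0.0025,0.04],[0,0,0.1]],[[0,-0.0025,0.04],[0,0,0.1]],[[0,-0.0025,0.04],[0,0,0.1]],[[0,-0.0025,0.04],[0,0,0.1]],[[0,-0.0025,0.04],[0,0,0.1]]]'; python3 -m jog '[[[0,0,0],[0,0,0]],[[0,0,0],[0,0,0]],[[0,0,0],[0,0,0]],[[0,0,0],[0,0,0]],[[0,0,-0.01],[0,0,0]],[[0,0,-0.03],[0,0,0]],[[0,0,-0.06],[0,0,0]],[[0,0,-0.09],[0,0,0]],[[0,0,-0.12],[0,0,0]],[[0,0,-0.15],[0,0,0]]]' 0.042
python3 - <<'E'
from h import *
goto([.61,.369,.18],-100)
E
```

```text
time_s: 24.95
tcp_pos: [0.5252, -0.0883, 0.0305]
ee_rot: [[-0.998, -0.067, 0.003], [-0.067, 0.998, -0.0], [-0.003, -0.0, -1.0]]
wrist_force: [0.3, 0.7, -1.3]
gripper_width: 0.26
time_s: 25.78
tcp_pos: [0.5243, -0.0884, 0.1826]
ee_rot: [[-0.998, -0.067, 0.003], [-0.067, 0.998, -0.0], [-0.003, -0.0, -1.0]]
wrist_force: [0.5, -0.6, -0.8]
gripper_width: 0.481
t 25.78 tcp [ 0.5243 -0.0884  0.1826] yaw -176.14 g 41.9 F [ 0.5 -0.6 -0.8] j [  8.  15. -16.   0. -59.  -4.]
  -> shift [-0.1164  0.4506  0.0028] turn [ -0.03   0.03 -15.23]
```

```bash
python3 -m jog '[[[-0.01,0.038,0],[0,0,-1.4]],[[-0.02,0.076,0],[0,0,-2.8]],[[-0.03,0.114,0],[0,0,-4.2]],[[-0.039,0.152,0],[0,0,-5.6]],[[-0.049,0.19,0],[0,0,-7]],[[-0.059,0.228,0],[0,0,-8.4]],[[-0.069,0.266,0],[0,0,-9.8]],[[-0.078,0.304,0],[0,0,-11.2]],[[-0.088,0.342,0],[0,0,-12.6]],[[-0.098,0.38,0],[0,0,-14]]]' 0.087
python3 - <<'E'
from h import *
goto([.6098,.369,.09],-100.3)
p,d=r.capture("scene");cv2.imwrite("pics/s10.png",p)
for x in r.cut_out("cartridge_a","scene"):
    m=x["region"]; col=np.median(p[m],0)
    if col.max()-col.min()>40 or x["confidence"]<.3: continue
    m=cv2.dilate(m.astype(np.uint8),np.ones((5,5)))>0
    P,u,v=cloud("scene",d,m);z=np.percentile(P[:,2],90);Q=P[(P[:,2]>z-.005)]
    print(x["uv"],"z",z,*rect(Q))
E
```

```text
time_s: 26.62
tcp_pos: [0.5966, 0.2993, 0.1814]
ee_rot: [[-0.272, -0.962, 0.003], [-0.962, 0.272, 0.0], [-0.001, -0.003, -1.0]]
wrist_force: [0.9, 0.3, 0.0]
gripper_width: 0.994
t 26.62 tcp [0.5966 0.2993 0.1814] yaw -105.77 g 86.5 F [0.9 0.3 0. ] j [ 41.  28.   3.   0. -66.  34.]
  -> shift [-0.0706  0.0066  0.0914] turn [-0.03  0.01 -1.09]
[317.6, 320.5] z 0.062125395208518855 [ 0.6071 -0.1067] [0.0353 0.1631] 25.504791259765625
[343.9, 327.5] z 0.06221228056655643 [ 0.644  -0.1074] [0.0362 0.1602] 12.567967414855957
[295.0, 311.4] z 0.0621455102837686 [ 0.555  -0.1095] [0.0357 0.1661] 27.115652084350586
[278.9, 323.2] z 0.05941417779423645 [ 0.5638 -0.1244] [0.2313 0.1767] 14.59959888458252
```

View pics/s10.png

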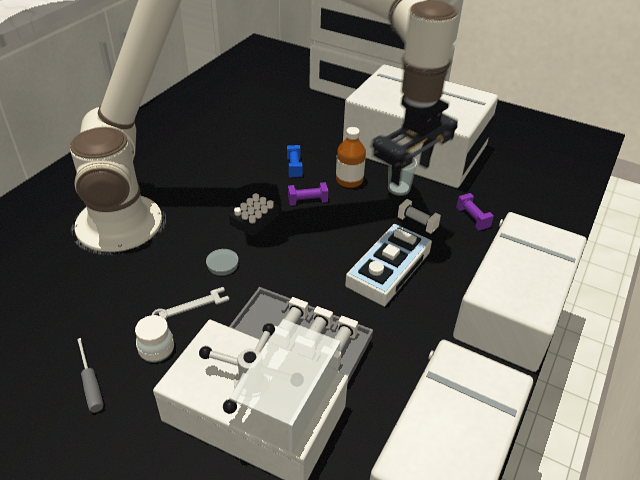

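Three cartridges are in their lanes and the last is at (418,215), unmoved.

```bash
python3 -m jog '[[[-0.035,0.003,0],[0,0,-1.09]],[[-0.07,0.0066,0],[0,0,-1.09]],[[-0.0706,0.0066,0.01],[0,0,-1.09]],[[-0.0706,0.0066,0.04],[0,0,-1.09]],[[-0.0706,0.0066,0.06],[0,0,-1.09]],[[-0.0706,0.0066,0.08],[0,0,-1.09]],[[-0.0706,0.0066,0.1],[0,0,-1.09]],[[-0.0706,0.0066,0.12],[0,0,-1.09]],[[-0.0706,0.0066,0.13],[0,0,-1.09]],[[-0.0706,0.0066,0.13],[0,0,-1.09]]]' 0.087
python3 - <<'E'
from h import *
goto([.6098,.369,.004],-100.3)
p,d=r.capture("scene");cv2.imwrite("pics/s11.png",cv2.resize(p[80:280,280:540],None,fx=3,fy=3))
E
```

```text
time_s: 27.55
tcp_pos: [0.6088, 0.3653, 0.0476]
ee_rot: [[-0.187, -0.982, -0.002], [-0.982, 0.187, -0.004], [0.004, 0.001, -1.0]]
wrist_force: [-0.4, 0.2, -0.8]
gripper_width: 1.005
t 27.55 tcp [0.6088 0.3653 0.0476] yaw -100.77 g 87.4 F [-0.4  0.2 -0.8] j [ 44.  39.   2.   0. -54.  35.]
  -> shift [-0.004  -0.0003  0.0435] turn [ 0.02 -0.05 -0.09]
```

View pics/s11.png

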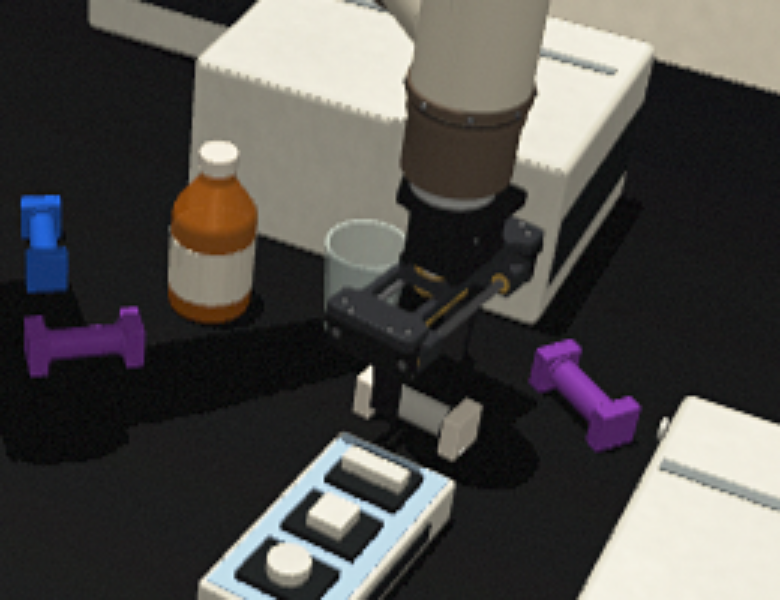

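```bash
python3 -m jog '[[[-0.002,0,0.01],[0,0,0]],[[-0.003,0,0.02],[0,0,0]],[[-0.003,0,0.03],[0,0,0]],[[-0.003,0,0.038],[0,0,0]],[[-0.003,0,0.0435],[0,0,0]],[[-0.003,0,0.0435],[0,0,0]],[[-0.003,0,0.0435],[0,0,0]],[[-0.003,0,0.0435],[0,0,0]],[[-0.003,0,0.0435],[0,0,0]],[[-0.003,0,0.0435],[0,0,0]]]' 0.087;  python3 -m jog '[[[0,0,0],[0,0,0]],[[0,0,0],[0,0,0]],[[0,0,0],[0,0,0]],[[0,0,0],[0,0,0]],[[0,0,0],[0,0,0]],[[0,0,0],[0,0,0]],[[0,0,0],[0,0,0]],[[0,0,0],[0,0,0]],[[0,0,0],[0,0,0]],[[0,0,0],[0,0,0]]]' 0; python3 -m jog '[[[0,0,0],[0,0,0]],[[0,0,0],[0,0,0]],[[0,0,0],[0,0,0]],[[0,0,0],[0,0,0]],[[0,0,-0.02],[0,0,0]],[[0,0,-0.04],[0,0,0]],[[0,0,-0.06],[0,0,0]],[[0,0,-0.08],[0,0,0]],[[0,0,-0.1],[0,0,0]],[[0,0,-0.12],[0,0,0]]]';  python3 - <<'E'
from h import *
goto([.4682,-.0913,.12],-176.1)
p,d=r.capture("scene");cv2.imwrite("pics/s12.png",cv2.resize(p[80:280,280:540],None,fx=3,fy=3))
E
```

```text
time_s: 28.43
tcp_pos: [0.6113, 0.3702, 0.0074]
ee_rot: [[-0.185, -0.983, 0.003], [-0.983, 0.185, 0.0], [-0.001, -0.003, -1.0]]
wrist_force: [0.4, -0.1, -0.2]
gripper_width: 1.0
time_s: 29.27
tcp_pos: [0.611, 0.37, 0.0067]
ee_rot: [[-0.185, -0.983, 0.002], [-0.983, 0.185, -0.0], [-0.0, -0.002, -1.0]]
wrist_force: [-0.2, -0.2, 0.0]
gripper_width: 0.325
time_s: 30.1
tcp_pos: [0.6101, 0.3698, 0.1269]
ee_rot: [[-0.186, -0.983, 0.001], [-0.983, 0.186, -0.001], [0.0, -0.001, -1.0]]
wrist_force: [0.6, -0.8, -1.9]
gripper_width: 0.266
t 30.1 tcp [0.6101 0.3698 0.1269] yaw -100.71 g 23.1 F [ 0.6 -0.8 -1.9] j [ 44.  35.   7.   0. -63.  35.]
  -> shift [0.4794 0.0538 0.007 ] turn [-0.01  0.   15.08]
```

View pics/s12.png

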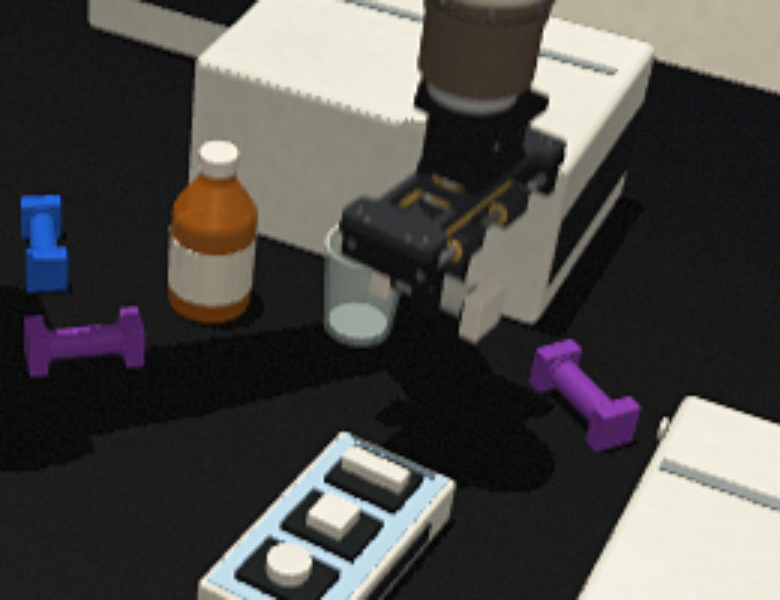

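The last cartridge is held level.

```bash
python3 -m jog '[[[0.036,0.004,0],[0,0,1.2]],[[0.072,0.008,0],[0,0,2.4]],[[0.108,0.012,0],[0,0,3.6]],[[0.144,0.016,0],[0,0,4.8]],[[0.18,0.02,0],[0,0,6]],[[0.216,0.024,0],[0,0,7.2]],[[0.252,0.028,0],[0,0,8.4]],[[0.288,0.032,0],[0,0,9.6]],[[0.324,0.036,0],[0,0,10.8]],[[0.36,0.04,0],[0,0,12]]]'
python3 - <<'E'
from h import *
goto([.4682,-.0913,.1],-176.1)
E
```

```text
time_s: 30.98
tcp_pos: [0.5033, 0.0221, 0.1259]
ee_rot: [[-0.945, -0.326, 0.002], [-0.326, 0.945, -0.0], [-0.002, -0.001, -1.0]]
wrist_force: [0.1, -0.3, -2.4]
gripper_width: 0.27
t 30.98 tcp [0.5033 0.0221 0.1259] yaw -160.98 g 23.5 F [ 0.1 -0.3 -2.4] j [ 21.  16. -24.   0. -50.  -2.]
  -> shift [ 0.0702 -0.0958  0.0258] turn [-0.01  0.02  3.02]
```

```bash
python3 -m jog '[[[0.015,-0.02,0.01],[0,0,1]],[[0.03,-0.04,0.02],[0,0,2]],[[0.045,-0.06,0.02],[0,0,3]],[[0.06,-0.08,0.025],[0,0,3]],[[0.07,-0.096,0.026],[0,0,3]],[[0.07,-0.096,0.026],[0,0,3]],[[0.07,-0.096,0.03],[0,0,3]],[[0.07,-0.096,0.045],[0,0,3]],[[0.07,-0.096,0.055],[0,0,3]],[[0.07,-0.096,0.055],[0,0,3]]]'
python3 - <<'E'
from h import *
goto([.4682,-.0913,.0315],-176.1)
p,d=r.capture("scene");cv2.imwrite("pics/s13.png",cv2.resize(p[200:400,200:460],None,fx=3,fy=3))
E
```

```text
time_s: 31.82
tcp_pos: [0.4691, -0.0894, 0.0694]
ee_rot: [[-0.997, -0.075, -0.002], [-0.075, 0.997, -0.0], [0.002, -0.0, -1.0]]
wrist_force: [-1.2, 0.1, -2.1]
gripper_width: 0.266
t 31.82 tcp [ 0.4691 -0.0894  0.0694] yaw -175.67 g 23.2 F [-1.2  0.1 -2.1] j [  9.  18. -31.  -0. -41.  -4.]
  -> shift [ 0.001  -0.0018  0.0379] turn [-0.   -0.02  0.09]
```

View pics/s13.png

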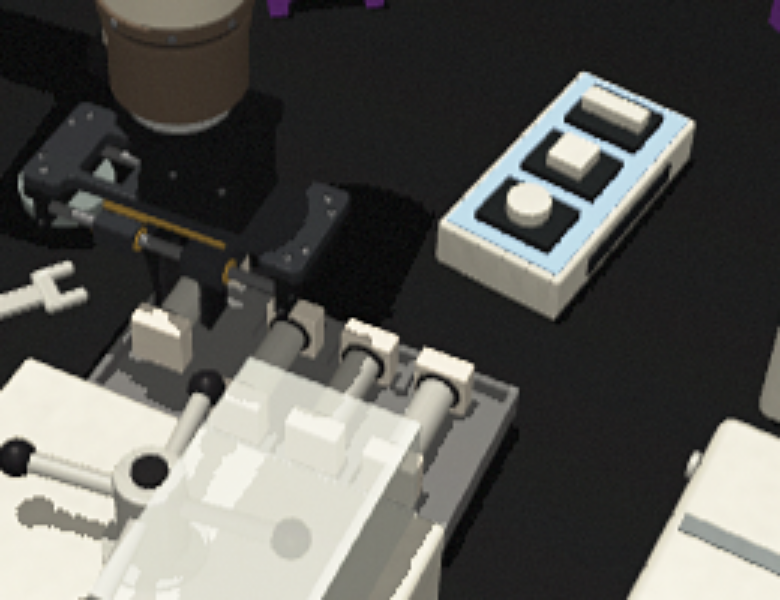

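```bash
python3 -m jog '[[[0.001,-0.002,0.008],[0,0,0.1]],[[0.001,-0.002,0.016],[0,0,0.1]],[[0.001,-0.002,0.024],[0,0,0.1]],[[0.001,-0.002,0.032],[0,0,0.1]],[[0.001,-0.002,0.036],[0,0,0.1]],[[0.001,-0.002,0.039],[0,0,0.1]],[[0.001,-0.002,0.039],[0,0,0.1]],[[0.001,-0.002,0.039],[0,0,0.1]],[[0.001,-0.002,0.039],[0,0,0.1]],[[0.001,-0.002,0.039],[0,0,0.1]]]'; python3 -m jog '[[[0,0,0],[0,0,0]],[[0,0,0],[0,0,0]],[[0,0,0],[0,0,0]],[[0,0,0],[0,0,0]],[[0,0,-0.01],[0,0,0]],[[0,0,-0.03],[0,0,0]],[[0,0,-0.06],[0,0,0]],[[0,0,-0.09],[0,0,0]],[[0,0,-0.12],[0,0,0]],[[0,0,-0.15],[0,0,0]]]' 0.042 ; python3 -m jog '[[[0.03,0,-0.02],[0,0,0]],[[0.06,0,-0.04],[0,0,0]],[[0.09,0,-0.06],[0,0,0]],[[0.1,0.02,-0.08],[0,0,0]],[[0.1,0.04,-0.08],[0,0,0]],[[0.1,0.06,-0.08],[0,0,0]],[[0.1,0.08,-0.08],[0,0,0]],[[0.1,0.1,-0.08],[0,0,0]],[[0.1,0.12,-0.08],[0,0,0]],[[0.1,0.14,-0.08],[0,0,0]]]' 0.042 ;  python3 meas.py
python3 - <<'E'
from h import *
goto([.4682,-.0913,.0315],-176.1)
p,d=r.capture("top");cv2.imwrite("pics/t14.png",p)
for x in r.cut_out("cartridge_a","top"):
    m=x["region"]; col=np.median(p[m],0)
    if col.max()-col.min()>40 or x["confidence"]<.3: continue
    m=cv2.dilate(m.astype(np.uint8),np.ones((5,5)))>0
    P,u,v=cloud("top",d,m);z=np.percentile(P[:,2],90);Q=P[(P[:,2]>z-.006)]
    print(x["uv"],"z",z,*rect(Q))
E
```

```text
time_s: 32.7
tcp_pos: [0.4699, -0.0922, 0.0328]
ee_rot: [[-0.998, -0.066, 0.003], [-0.066, 0.998, -0.0], [-0.003, -0.0, -1.0]]
wrist_force: [0.6, 0.9, -2.1]
gripper_width: 0.269
time_s: 33.53
tcp_pos: [0.469, -0.0922, 0.1842]
ee_rot: [[-0.998, -0.066, 0.003], [-0.066, 0.998, -0.0], [-0.003, -0.0, -1.0]]
wrist_force: [1.9, 0.3, -1.2]
gripper_width: 0.483
time_s: 34.37
tcp_pos: [0.3597, 0.0418, 0.2625]
ee_rot: [[-0.998, -0.066, 0.003], [-0.066, 0.998, 0.0], [-0.003, 0.0, -1.0]]
wrist_force: [-0.6, -0.7, 0.2]
gripper_width: 0.481
top tray [ 0.5479 -0.0859] [0.2522 0.1228] 3.9555037021636963
top bottle 608 (0.3891769051551819, 0.4329637587070465) 0.036759790033102036 minmax [0.3541 0.3973 0.0602] [0.4234 0.4696 0.1593]
top bcap 129 (0.3892934322357178, 0.4330950081348419) 0.01689962111413479 minmax [0.3742 0.4178 0.14  ] [0.4034 0.4493 0.1593]
top beaker 219 (0.5142441391944885, 0.46592196822166443) 0.036342114210128784 minmax [0.4807 0.4309 0.0603] [0.549  0.5003 0.0937]
top dark 33 [487.7879 200.6364] z 1.4917294 P [ 0.5727 -0.3461  0.1473] @.14 [ 0.5739 -0.3482]
top dark 29 [427.5517 
[... 752 characters left out ...]
27] z 1.0160277 P [ 0.4876 -0.2867  0.1469] @.14 [ 0.4838 -0.2829]
scene dark 101 [249.3564 356.8614] z 0.98839486 P [ 0.5644 -0.2684  0.1651] @.14 [ 0.5527 -0.2533]
scene dark 133 [229.4361 406.5714] z 0.9421163 P [ 0.5817 -0.3494  0.1464] @.14 [ 0.5789 -0.3462]
t 34.57 tcp [0.3598 0.0411 0.2623] yaw -176.11 g 42.1 F [ 0.8  0.1 -0.1] j [ 33.  -7. -28.   0. -69. -29.]
  -> shift [-0.0985 -0.1394  0.2311] turn [-0.    0.03 -0.  ]
[378.0, 187.9] z 0.06129128286772335 [ 0.6278 -0.0731] [0.0374 0.0939] 1.6196858882904053
[385.6, 203.3] z 0.06177646705475475 [ 0.5759 -0.0837] [0.0356 0.0958] 4.431978225708008
[385.9, 221.5] z 0.06083737994638831 [ 0.5229 -0.087 ] [0.0355 0.0959] 4.087997913360596
```

View pics/t14.png

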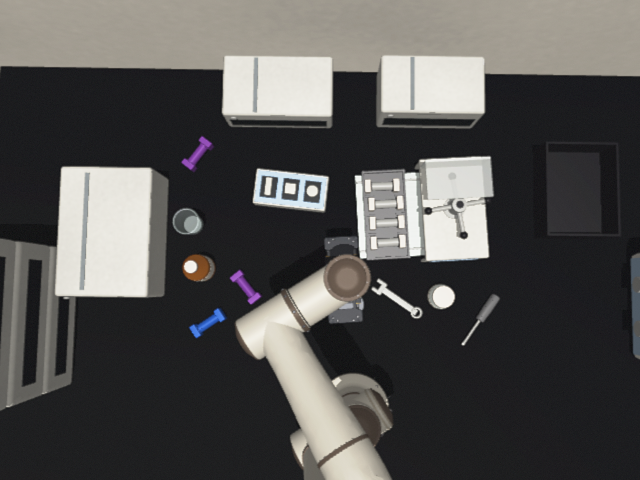

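Run:
```python
from h import *
p=cv2.imread("pics/t14.png");cv2.imwrite("pics/t14z.png",cv2.resize(p[155:275,345:505],None,fx=5,fy=5,interpolation=2))
# hub fit: balls at .14 in top, bias-corrected
for B in (np.array([[.5727,-.3461],[.5444,-.1865],[.4812,-.2807]]),np.array([[.5503,-.1908],[.4876,-.2867],[.5817,-.3494]])):
    from scipy.optimize import least_squares
    def f(x):
        d=np.hypot(*(B-x[:2]).T)-.08; return d
    s=least_squares(f,[.56,-.27]);v=B-s.x;print(s.x,s.fun,np.degrees(np.arctan2(v[:,1],v[:,0])))
```

```text
[ 0.5598 -0.2661] [ 0.0011  0.0011 -0.    ] [ -80.8551  100.9652 -169.462 ]
[ 0.5659 -0.2701] [0.0008 0.     0.0008] [ 101.1028 -168.0438  -78.7053]
```

View pics/t14z.png

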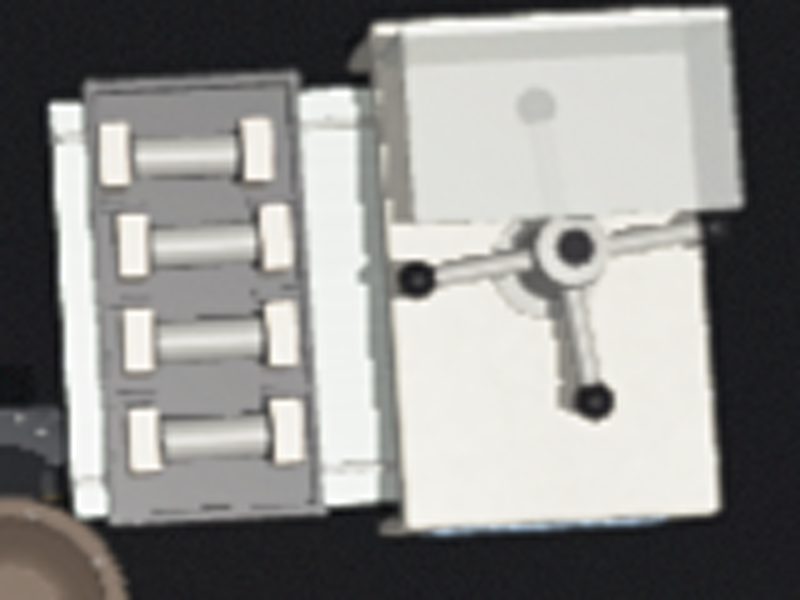

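All four cartridges lie flat in their lanes; the far one has slid about 7 mm along its lane, within limits. The capstan spokes point at about 7° + n·90° in the machine frame. I'll push with the closed fingers' flat side, starting on the near spoke.

```bash
python3 - <<'E'
from h import *
goto([.5078,-.2550,.2],-169)
E
cat > stroke.py <<'E'
import numpy as np,sys
r,d,sgn=float(sys.argv[1]),float(sys.argv[2]),1
for D in map(float,sys.argv[3:]):
    a=np.radians(D)
    du=r*(np.cos(a)-1)+d*np.sin(a); dt=r*np.sin(a)-d*np.cos(a)+d
    print(D,"x %.4f y %.4f turn %.2f"%(du,-dt,-D/5))
E
python3 stroke.py .052 .022 7 14 21 28 35 42 49 56 63 70 77 84 91 95 98
```

```text
t 34.67 tcp [0.3599 0.0405 0.2622] yaw -176.22 g 42.0 F [-0.2 -0.  -0.3] j [ 33.  -7. -28.   0. -69. -29.]
  -> shift [-0.1279 -0.3046  0.0627] turn [-0.01  0.03 -1.44]
7.0 x 0.0023 y -0.0065 turn -1.40
14.0 x 0.0038 y -0.0132 turn -2.80
21.0 x 0.0044 y -0.0201 turn -4.20
28.0 x 0.0042 y -0.0270 turn -5.60
35.0 x 0.0032 y -0.0338 turn -7.00
42.0 x 0.0014 y -0.0404 turn -8.40
49.0 x -0.0013 y -0.0468 turn -9.80
56.0 x -0.0047 y -0.0528 turn -11.20
63.0 x -0.0088 y -0.0583 turn -12.60
70.0 x -0.0135 y -0.0633 turn -14.00
77.0 x -0.0189 y -0.0677 turn -15.40
84.0 x -0.0247 y -0.0714 turn -16.80
91.0 x -0.0309 y -0.0744 turn -18.20
95.0 x -0.0346 y -0.0757 turn -19.00
98.0 x -0.0375 y -0.0766 turn -19.60
```

```bash
python3 -m jog '[[[-0.014,-0.034,0],[0,0,-0.5]],[[-0.028,-0.068,0],[0,0,-1]],[[-0.042,-0.102,0],[0,0,-1.44]],[[-0.057,-0.135,0],[0,0,-1.44]],[[-0.071,-0.17,0],[0,0,-1.44]],[[-0.085,-0.203,0],[0,0,-1.44]],[[-0.1,-0.238,0],[0,0,-1.44]],[[-0.114,-0.271,0],[0,0,-1.44]],[[-0.128,-0.305,0],[0,0,-1.44]],[[-0.128,-0.305,0],[0,0,-1.44]]]' 0
python3 - <<'E'
from h import *
goto([.5078,-.2550,.17],-169)
p,d=r.capture("scene");cv2.imwrite("pics/s15.png",cv2.resize(p[250:450,130:390],None,fx=3,fy=3))
E
```

```text
time_s: 35.5
tcp_pos: [0.5094, -0.2606, 0.2608]
ee_rot: [[-0.983, -0.185, 0.001], [-0.185, 0.983, -0.001], [-0.0, -0.002, -1.0]]
wrist_force: [0.6, 0.7, 0.2]
gripper_width: 0.001
t 35.5 tcp [ 0.5094 -0.2606  0.2608] yaw -169.36 g 0.1 F [0.6 0.7 0.2] j [-11.  15.  -4.   0. -71.  21.]
  -> shift [0.0006 0.006  0.0908] turn [-0.02  0.01 -0.07]
```

View pics/s15.png

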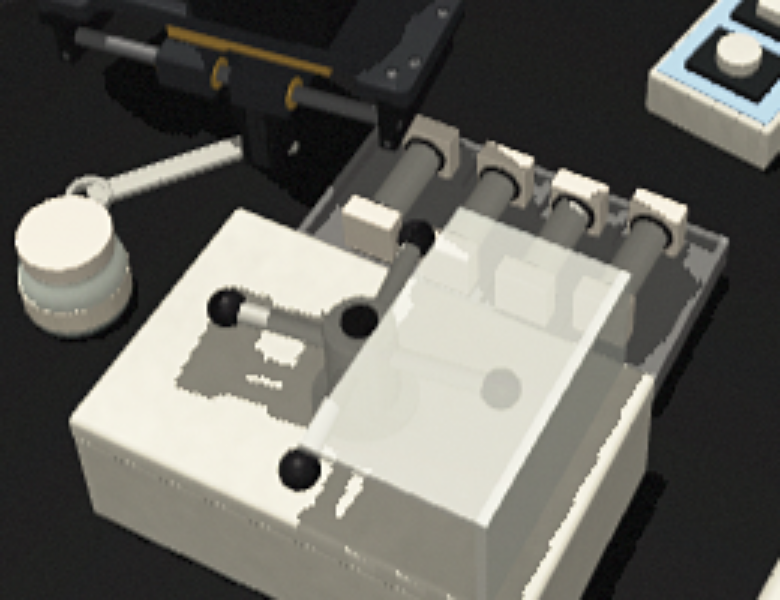

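```bash
python3 -m jog '[[[0,0.006,0.02],[0,0,0]],[[0,0.006,0.04],[0,0,0]],[[0,0.006,0.06],[0,0,0]],[[0,0.006,0.08],[0,0,0]],[[0,0.006,0.091],[0,0,0]],[[0,0.006,0.091],[0,0,0]],[[0,0.006,0.091],[0,0,0]],[[0,0.006,0.091],[0,0,0]],[[0,0.006,0.091],[0,0,0]],[[0,0.006,0.091],[0,0,0]]]' 0
python3 - <<'E'
from h import *
goto([.5078,-.2550,.128],-169)
p,d=r.capture("scene");cv2.imwrite("pics/s16.png",cv2.resize(p[250:450,130:390],None,fx=3,fy=3))
E
```

```text
time_s: 36.38
tcp_pos: [0.5076, -0.2492, 0.1729]
ee_rot: [[-0.982, -0.191, 0.005], [-0.191, 0.982, -0.001], [-0.004, -0.002, -1.0]]
wrist_force: [-1.5, 0.5, 0.5]
gripper_width: 0.008
t 36.38 tcp [ 0.5076 -0.2492  0.1729] yaw -168.99 g 0.7 F [-1.5  0.5  0.5] j [-10.  18. -12.  -0. -59.  21.]
  -> shift [ 0.0011 -0.0057  0.0449] turn [-0.02  0.05  0.  ]
```

View pics/s16.png

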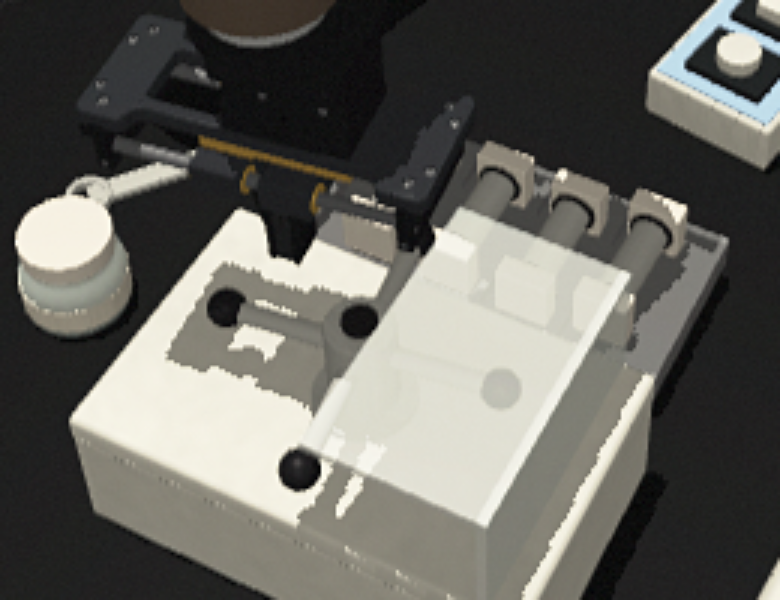

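The closed fingertip at (285,255) in the crop is on the tray side of the near spoke, as planned. Lower it.

```bash
python3 -m jog '[[[0.001,-0.004,0.01],[0,0,0]],[[0.001,-0.0045,0.02],[0,0,0]],[[0.001,-0.0045,0.03],[0,0,0]],[[0.001,-0.0045,0.04],[0,0,0]],[[0.001,-0.0045,0.045],[0,0,0]],[[0.001,-0.0045,0.045],[0,0,0]],[[0.001,-0.0045,0.045],[0,0,0]],[[0.001,-0.0045,0.045],[0,0,0]],[[0.001,-0.0045,0.045],[0,0,0]],[[0.001,-0.0045,0.045],[0,0,0]]]' 0
python3 - <<'E'
from h import *
goto([.5078,-.2550,.128],-169)
E
```

```text
time_s: 37.27
tcp_pos: [0.5074, -0.2537, 0.1272]
ee_rot: [[-0.982, -0.191, 0.004], [-0.191, 0.982, -0.001], [-0.003, -0.001, -1.0]]
wrist_force: [0.3, 0.0, -0.4]
gripper_width: 0.004
t 37.27 tcp [ 0.5074 -0.2537  0.1272] yaw -168.98 g 0.4 F [ 0.3  0.  -0.4] j [-10.  21. -15.  -0. -53.  21.]
  -> shift [-0.0001 -0.0013 -0.0008] turn [-0.01  0.04  0.  ]
```

```bash
python3 -m jog '[[[0.0023,-0.0065,0],[0,0,-1.4]],[[0.0038,-0.0132,0],[0,0,-2.8]],[[0.0044,-0.0201,0],[0,0,-4.2]],[[0.0042,-0.027,0],[0,0,-5.6]],[[0.0032,-0.0338,0],[0,0,-7]],[[0.0014,-0.0404,0],[0,0,-8.4]],[[-0.0013,-0.0468,0],[0,0,-9.8]],[[-0.0013,-0.0468,0],[0,0,-9.8]],[[-0.0013,-0.0468,0],[0,0,-9.8]],[[-0.0013,-0.0468,0],[0,0,-9.8]]]' 0
python3 - <<'E'
from h import *
a=np.radians(191+49);p=np.array([.563,-.2667])+.052*np.array([np.cos(a),np.sin(a)])-.0213*np.array([-np.sin(a),np.cos(a)])
print(p)
goto([p[0],p[1],.128],191+49-360)
p,d=r.capture("scene");cv2.imwrite("pics/s17.png",cv2.resize(p[250:450,130:390],None,fx=3,fy=3))
E
```

```text
time_s: 38.1
tcp_pos: [0.5147, -0.2981, 0.1267]
ee_rot: [[-0.5, -0.866, -0.003], [-0.866, 0.5, 0.002], [-0.001, 0.004, -1.0]]
wrist_force: [-5.9, 4.2, 3.2]
gripper_width: 0.003
[ 0.5186 -0.3011]
t 38.1 tcp [ 0.5147 -0.2981  0.1267] yaw -120.02 g 0.2 F [-5.9  4.2  3.2] j [-15.  24. -11.  -0. -55.  75.]
  -> shift [ 0.0007 -0.0048 -0.0013] turn [ 0.05  0.01 -0.  ]
```

View pics/s17.png

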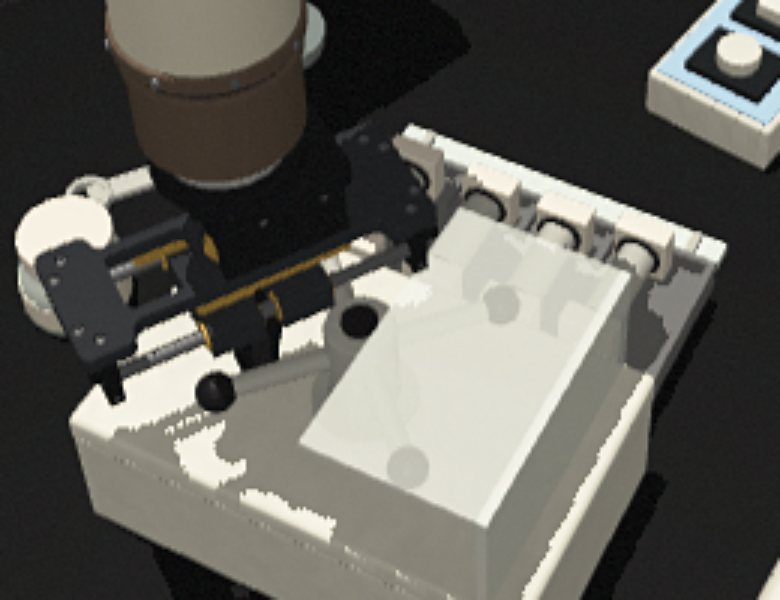

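The stroke works: the spoke turned and the tray is moving in. Continue.

```bash
python3 -m jog '[[[0.0023,-0.0065,0],[0,0,-1.4]],[[0.0038,-0.0132,0],[0,0,-2.8]],[[0.0044,-0.0201,0],[0,0,-4.2]],[[0.0042,-0.027,0],[0,0,-5.6]],[[0.0032,-0.0338,0],[0,0,-7]],[[0.0014,-0.0404,0],[0,0,-8.4]],[[0.0005,-0.0432,0],[0,0,-9]],[[0.0005,-0.0432,0],[0,0,-9]],[[0.0005,-0.0432,0],[0,0,-9]],[[0.0005,-0.0432,0],[0,0,-9]]]' 0
python3 - <<'E'
from h import *
a=np.radians(191+94);p=np.array([.563,-.2667])+.052*np.array([np.cos(a),np.sin(a)])-.0213*np.array([-np.sin(a),np.cos(a)])
print(p)
goto([p[0],p[1],.128],191+94-360)
s=r.sense();v=s["tcp_pos"][:2]-np.array([.563,-.2667]);print("r",np.hypot(*v),"ang",np.degrees(np.arctan2(v[1],v[0]))%360)
p,d=r.capture("scene");cv2.imwrite("pics/s18.png",cv2.resize(p[250:450,130:390],None,fx=3,fy=3))
E
```

```text
time_s: 38.98
tcp_pos: [0.5502, -0.3223, 0.1269]
ee_rot: [[0.258, -0.966, -0.006], [-0.966, -0.258, 0.0], [-0.002, 0.006, -1.0]]
wrist_force: [-9.9, -3.9, 3.3]
gripper_width: 0.005
[ 0.5559 -0.3224]
t 38.98 tcp [ 0.5502 -0.3223  0.1269] yaw -75.07 g 0.4 F [-9.9 -3.9  3.3] j [-16.  28.  -5.   0. -58. 121.]
  -> shift [ 0.0016 -0.0055 -0.0011] turn [ 0.07  0.02 -0.01]
r 0.057100783007921756 ang 257.020064419797
```

View pics/s18.png

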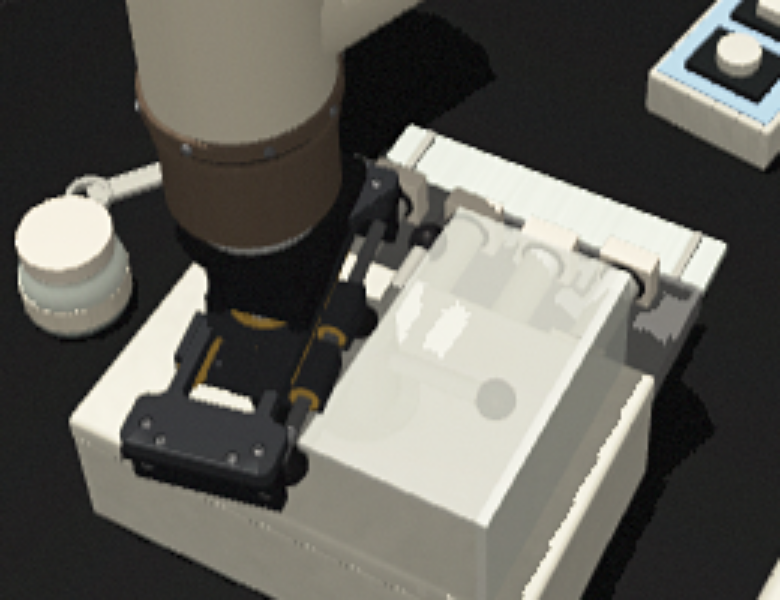

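```bash
python3 -m jog '[[[0,0.005,0],[0,0,0]],[[0,0.008,0],[0,0,0]],[[0,0.008,-0.02],[0,0,0]],[[0,0.008,-0.045],[0,0,0]],[[0,0.008,-0.045],[0,0,1.4]],[[0,0.012,-0.045],[0,0,2.8]],[[0,0.018,-0.045],[0,0,4.2]],[[0,0.024,-0.045],[0,0,5.6]],[[0,0.03,-0.045],[0,0,7]],[[0,0.036,-0.045],[0,0,8.4]]]' 0
python3 - <<'E'
from h import *
th=183
a=np.radians(th);p=np.array([.563,-.2667])+.052*np.array([np.cos(a),np.sin(a)])-.024*np.array([-np.sin(a),np.cos(a)])
goto([p[0],p[1],.172],th-360)
p,d=r.capture("scene");cv2.imwrite("pics/s19.png",cv2.resize(p[250:450,130:390],None,fx=3,fy=3))
p,d=r.capture("top");cv2.imwrite("pics/t19.png",cv2.resize(p[140:280,340:510],None,fx=4,fy=4))
E
```

```text
time_s: 39.87
tcp_pos: [0.5199, -0.3306, 0.1721]
ee_rot: [[-0.459, -0.889, 0.004], [-0.889, 0.459, -0.001], [-0.001, -0.004, -1.0]]
wrist_force: [0.3, 0.1, 0.5]
gripper_width: 0.003
t 39.87 tcp [ 0.5199 -0.3306  0.1721] yaw -117.31 g 0.3 F [0.3 0.1 0.5] j [-17.  23.  -5.  -0. -61.  80.]
  -> shift [-0.071  0.048 -0.   ] turn [-0.03  0.04 11.94]
```

View pics/s19.png

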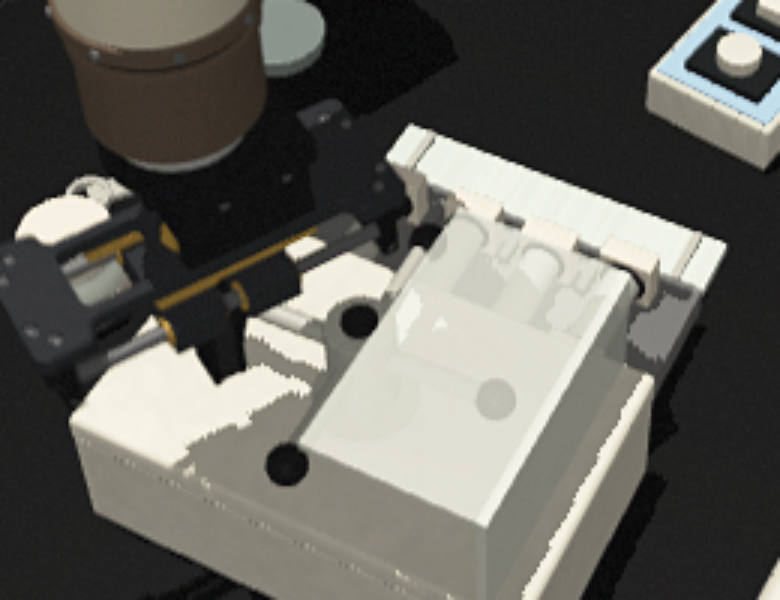

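View pics/t19.png

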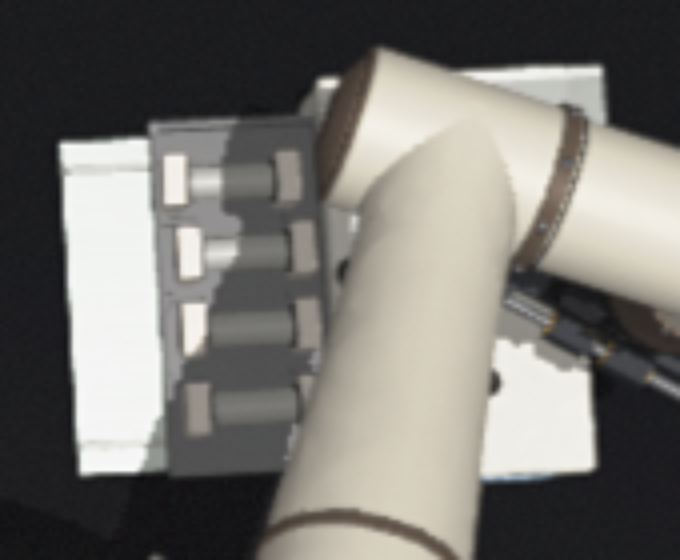

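```bash
cat > cap.py <<'E'
from h import *
from scipy.optimize import least_squares
B=np.array([[.547,-.1863],[.4838,-.2829],[.5789,-.3462]])
H=least_squares(lambda x:np.hypot(*(B-x).T)-.08,[.56,-.27]).x
def angles():
    p,d=r.capture("scene");P,u,v=cloud("scene",d)
    g=p.max(2)[v,u]
    Q=(g<60)&(np.hypot(P[:,0]-.565,P[:,1]+.27)<.115)&(np.hypot(P[:,0]-.565,P[:,1]+.27)>.05)&(P[:,2]>.128)&(P[:,2]<.156)
    img=np.zeros((480,640),np.uint8);img[v[Q],u[Q]]=255
    n,l,st,ce=cv2.connectedComponentsWithStats(img)
    for i in range(1,n):
        if st[i,4]>40:
            w=deproj("scene",ce[i],.14)[0][:2]-H
            print("ball n",st[i,4],ce[i].round(0),"r %.4f world ang %.1f"%(np.hypot(*w),np.degrees(np.arctan2(w[1],w[0]))%360))
    return p,d
if __name__=="__main__":
    print("H",H,np.degrees(np.arctan2(*(B-H).T[::-1]))%360)
    angles()
E
python3 cap.py
```

```text
H [ 0.5621 -0.2664] [100.6847 191.8858 281.88  ]
ball n 67 [271. 328.] r 0.0833 world ang 98.0
ball n 152 [225. 405.] r 0.0807 world ang 276.6
```

```bash
cat > ins.py <<'E'
from h import *
import sys
th,d,z=map(float,sys.argv[1:4])
a=np.radians(th);p=np.array([.5625,-.2665])+.052*np.array([np.cos(a),np.sin(a)])-d*np.array([-np.sin(a),np.cos(a)])
y=float(sys.argv[4]) if len(sys.argv)>4 else th
goto([p[0],p[1],z],y)
E
python3 ins.py 187 .023 .172
```

```text
t 40.02 tcp [ 0.5199 -0.3307  0.1722] yaw -116.82 g 0.2 F [-0.2 -0.4 -0.1] j [-17.  23.  -5.  -0. -61.  81.]
  -> shift [-0.0666  0.0469  0.0001] turn [-0.03  0.03 11.24]
```

```bash
python3 -m jog '[[[-0.009,0.006,0],[0,0,1.4]],[[-0.018,0.012,0],[0,0,2.8]],[[-0.027,0.018,0],[0,0,4.2]],[[-0.036,0.025,0],[0,0,5.6]],[[-0.045,0.032,0],[0,0,7]],[[-0.053,0.038,0],[0,0,8.4]],[[-0.06,0.043,0],[0,0,9.8]],[[-0.0666,0.047,0],[0,0,11.24]],[[-0.0666,0.047,0],[0,0,11.24]],[[-0.0666,0.047,0],[0,0,11.24]]]' 0; python3 ins.py 187 .023 .128
```

```text
time_s: 40.85
tcp_pos: [0.5086, -0.2497, 0.172]
ee_rot: [[-0.992, -0.125, 0.003], [-0.125, 0.992, -0.001], [-0.003, -0.001, -1.0]]
wrist_force: [-1.2, -0.9, -0.1]
gripper_width: 0.003
t 40.85 tcp [ 0.5086 -0.2497  0.172 ] yaw -172.83 g 0.3 F [-1.2 -0.9 -0.1] j [-10.  19. -12.  -0. -59.  17.]
  -> shift [ 0.0007 -0.0002  0.044 ] turn [-0.01  0.04  0.03]
```

```bash
python3 stroke.py .052 .022 60 63 66;  python3 -m jog '[[[0,0,0.012],[0,0,0]],[[0,0,0.024],[0,0,0]],[[0,0,0.036],[0,0,0]],[[0,0,0.044],[0,0,0]],[[0,0,0.044],[0,0,0]],[[0.0023,-0.0065,0.044],[0,0,-1.4]],[[0.0038,-0.0132,0.044],[0,0,-2.8]],[[0.0044,-0.0201,0.044],[0,0,-4.2]],[[0.0042,-0.027,0.044],[0,0,-5.6]],[[0.0032,-0.0338,0.044],[0,0,-7]]]' 0; python3 -c "
from h import *
goto([.5,-.25,.128],187)"
```

```text
60.0 x -0.0069 y -0.0560 turn -12.00
63.0 x -0.0088 y -0.0583 turn -12.60
66.0 x -0.0108 y -0.0606 turn -13.20
time_s: 41.68
tcp_pos: [0.5065, -0.2812, 0.127]
ee_rot: [[-0.741, -0.672, -0.004], [-0.672, 0.741, 0.005], [-0.001, 0.006, -1.0]]
wrist_force: [-3.6, 11.8, 2.7]
gripper_width: 0.004
t 41.68 tcp [ 0.5065 -0.2812  0.127 ] yaw -137.78 g 0.4 F [-3.6 11.8  2.7] j [-13.  23. -13.  -0. -54.  56.]
  -> shift [-0.0162  0.0275 -0.0008] turn [ 0.08 -0.01  7.04]
```

Second stroke under way; continue by 66°.

```bash
python3 -m jog '[[[0.0023,-0.0065,0],[0,0,-1.4]],[[0.0038,-0.0132,0],[0,0,-2.8]],[[0.0044,-0.0201,0],[0,0,-4.2]],[[0.0042,-0.027,0],[0,0,-5.6]],[[0.0032,-0.0338,0],[0,0,-7]],[[0.0014,-0.0404,0],[0,0,-8.4]],[[-0.0013,-0.0468,0],[0,0,-9.8]],[[-0.0047,-0.0528,0],[0,0,-11.2]],[[-0.0088,-0.0583,0],[0,0,-12.6]],[[-0.0108,-0.0606,0],[0,0,-13.2]]]' 0; python3 -m jog '[[[0,0.005,0],[0,0,0]],[[0,0.008,0],[0,0,0]],[[0,0.008,-0.02],[0,0,0]],[[0,0.008,-0.045],[0,0,0]],[[0,0.008,-0.045],[0,0,1.4]],[[0,0.012,-0.045],[0,0,2.8]],[[0,0.018,-0.045],[0,0,4.2]],[[0,0.024,-0.045],[0,0,5.6]],[[0,0.03,-0.045],[0,0,7]],[[0,0.036,-0.045],[0,0,8.4]]]' 0;  python3 - <<'E'
from cap import *
p,d=angles()
cv2.imwrite("pics/s20.png",cv2.resize(p[250:450,130:390],None,fx=3,fy=3))
E
python3 ins.py 187 .023 .172
```

```text
time_s: 42.52
tcp_pos: [0.5521, -0.3234, 0.1271]
ee_rot: [[0.311, -0.95, -0.01], [-0.95, -0.311, 0.001], [-0.004, 0.009, -1.0]]
wrist_force: [-10.6, -5.2, 1.2]
gripper_width: 0.006
time_s: 43.35
tcp_pos: [0.5235, -0.3331, 0.1736]
ee_rot: [[-0.414, -0.91, 0.005], [-0.91, 0.414, -0.001], [-0.001, -0.005, -1.0]]
wrist_force: [0.2, 0.4, -0.0]
gripper_width: 0.004
ball n 76 [270. 328.] r 0.0824 world ang 99.0
ball n 150 [227. 405.] r 0.0809 world ang 278.9
t 43.4 tcp [ 0.5225 -0.3332  0.1737] yaw -114.75 g 0.2 F [-0.4 -0.3 -0.8] j [-18.  24.  -5.  -0. -62.  83.]
  -> shift [-0.0696  0.0479  0.0016] turn [-0.04  0.04 11.65]
```

View pics/s20.png

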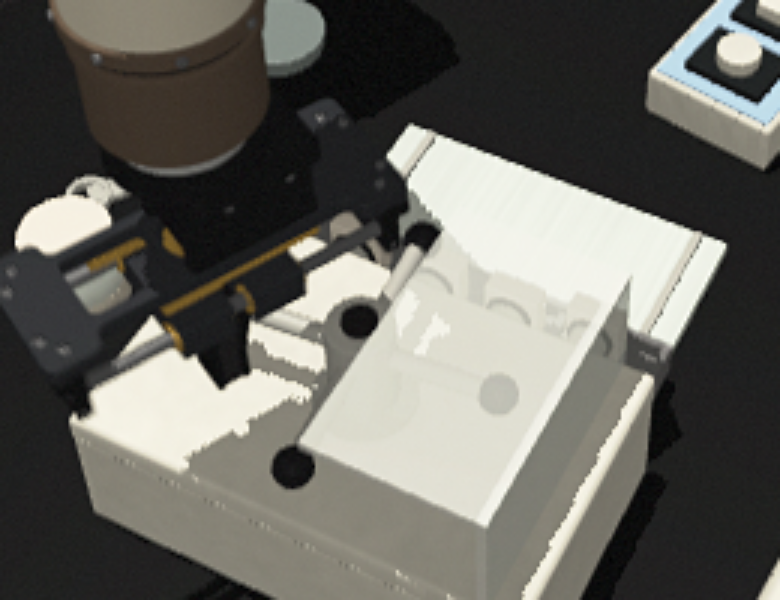

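The tray is about half in, at capstan ≈185°. Third stroke.

```bash
python3 -m jog '[[[-0.009,0.006,0],[0,0,1.4]],[[-0.018,0.012,0],[0,0,2.8]],[[-0.027,0.018,0],[0,0,4.2]],[[-0.036,0.025,0],[0,0,5.6]],[[-0.045,0.032,0],[0,0,7]],[[-0.053,0.038,0],[0,0,8.4]],[[-0.06,0.043,0],[0,0,9.8]],[[-0.069,0.048,0],[0,0,11.24]],[[-0.069,0.048,0],[0,0,11.24]],[[-0.069,0.048,0],[0,0,11.24]]]' 0; python3 ins.py 188 .023 .128
```

```text
time_s: 44.23
tcp_pos: [0.5082, -0.2501, 0.1734]
ee_rot: [[-0.985, -0.173, 0.004], [-0.173, 0.985, -0.001], [-0.004, -0.001, -1.0]]
wrist_force: [0.6, 0.3, -0.5]
gripper_width: 0.004
t 44.23 tcp [ 0.5082 -0.2501  0.1734] yaw -170.04 g 0.4 F [ 0.6  0.3 -0.5] j [-10.  19. -12.  -0. -59.  20.]
  -> shift [ 0.0007 -0.0007  0.0454] turn [-0.02  0.05  0.39]
```

```bash
python3 -m jog '[[[0,0,0.012],[0,0,0]],[[0,0,0.024],[0,0,0]],[[0,0,0.036],[0,0,0]],[[0,0,0.045],[0,0,0]],[[0,0,0.045],[0,0,0]],[[0.0023,-0.0065,0.045],[0,0,-1.4]],[[0.0038,-0.0132,0.045],[0,0,-2.8]],[[0.0044,-0.0201,0.045],[0,0,-4.2]],[[0.0042,-0.027,0.045],[0,0,-5.6]],[[0.0032,-0.0338,0.045],[0,0,-7]]]' 0; python3 -m jog '[[[0.0023,-0.0065,0],[0,0,-1.4]],[[0.0038,-0.0132,0],[0,0,-2.8]],[[0.0044,-0.0201,0],[0,0,-4.2]],[[0.0042,-0.027,0],[0,0,-5.6]],[[0.0032,-0.0338,0],[0,0,-7]],[[0.0014,-0.0404,0],[0,0,-8.4]],[[-0.0013,-0.0468,0],[0,0,-9.8]],[[-0.0047,-0.0528,0],[0,0,-11.2]],[[-0.0088,-0.0583,0],[0,0,-12.6]],[[-0.0088,-0.0583,0],[0,0,-12.6]]]' 0; python3 -m jog '[[[0,0.005,0],[0,0,0]],[[0,0.008,0],[0,0,0]],[[0,0.008,-0.02],[0,0,0]],[[0,0.008,-0.045],[0,0,0]],[[0,0.008,-0.045],[0,0,1.4]],[[0,0.012,-0.045],[0,0,2.8]],[[0,0.018,-0.045],[0,0,4.2]],[[0,0.024,-0.045],[0,0,5.6]],[[0,0.03,-0.045],[0,0,7]],[[0,0.036,-0.045],[0,0,8.4]]]' 0;  python3 - <<'E'
from cap import *
p,d=angles()
cv2.imwrite("pics/s21.png",cv2.resize(p[250:450,130:390],None,fx=3,fy=3))
E
python3 ins.py 187 .023 .172
```

```text
time_s: 45.07
tcp_pos: [0.5068, -0.2817, 0.1272]
ee_rot: [[-0.707, -0.707, -0.006], [-0.707, 0.707, 0.005], [0.0, 0.008, -1.0]]
wrist_force: [-6.8, 10.4, 4.6]
gripper_width: 0.008
time_s: 45.9
tcp_pos: [0.553, -0.3223, 0.1274]
ee_rot: [[0.306, -0.952, -0.008], [-0.952, -0.306, -0.001], [-0.001, 0.008, -1.0]]
wrist_force: [-8.6, -7.4, 0.5]
gripper_width: 0.005
time_s: 46.73
tcp_pos: [0.5233, -0.3303, 0.1735]
ee_rot: [[-0.417, -0.909, 0.005], [-0.909, 0.417, -0.001], [-0.001, -0.004, -1.0]]
wrist_force: [0.6, -0.5, -0.3]
gripper_width: 0.008
ball n 80 [270. 328.] r 0.0822 world ang 99.3
ball n 149 [228. 406.] r 0.0810 world ang 279.4
t 46.78 tcp [ 0.5223 -0.3305  0.1736] yaw -114.9 g 0.9 F [-1.2  0.8 -0.1] j [-17.  23.  -5.  -0. -62.  82.]
  -> shift [-0.0671  0.0468  0.0015] turn [-0.03  0.03 11.62]
```

View pics/s21.png

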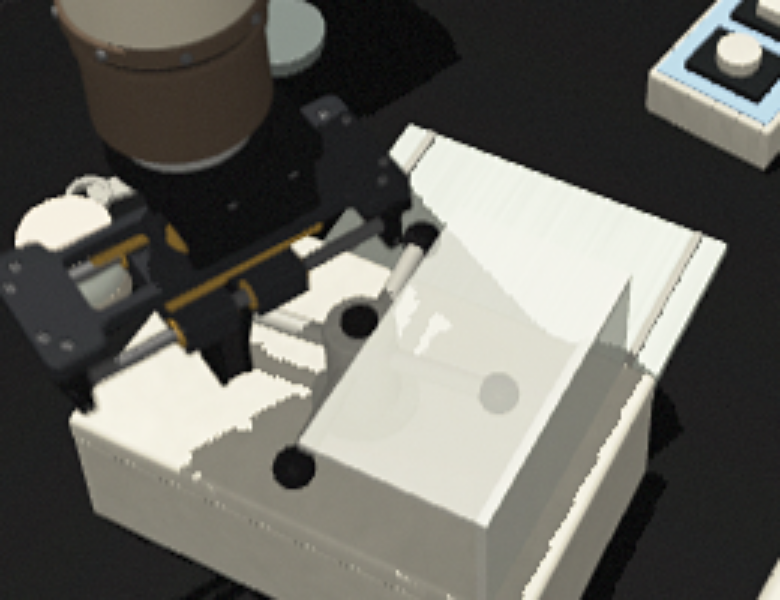

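```bash
python3 -m jog '[[[-0.009,0.006,0],[0,0,1.4]],[[-0.018,0.012,0],[0,0,2.8]],[[-0.027,0.018,0],[0,0,4.2]],[[-0.036,0.025,0],[0,0,5.6]],[[-0.045,0.032,0],[0,0,7]],[[-0.053,0.038,0],[0,0,8.4]],[[-0.06,0.043,0],[0,0,9.8]],[[-0.067,0.047,0],[0,0,11.2]],[[-0.067,0.047,0],[0,0,11.2]],[[-0.067,0.047,0],[0,0,11.2]]]' 0; python3 ins.py 188 .023 .128;  python3 -m jog '[[[0,0,0.012],[0,0,0]],[[0,0,0.024],[0,0,0]],[[0,0,0.036],[0,0,0]],[[0,0,0.045],[0,0,0]],[[0,0,0.045],[0,0,0]],[[0.0023,-0.0065,0.045],[0,0,-1.4]],[[0.0038,-0.0132,0.045],[0,0,-2.8]],[[0.0044,-0.0201,0.045],[0,0,-4.2]],[[0.0042,-0.027,0.045],[0,0,-5.6]],[[0.0032,-0.0338,0.045],[0,0,-7]]]' 0; python3 -m jog '[[[0.0023,-0.0065,0],[0,0,-1.4]],[[0.0038,-0.0132,0],[0,0,-2.8]],[[0.0044,-0.0201,0],[0,0,-4.2]],[[0.0042,-0.027,0],[0,0,-5.6]],[[0.0032,-0.0338,0],[0,0,-7]],[[0.0014,-0.0404,0],[0,0,-8.4]],[[0.0014,-0.0404,0],[0,0,-8.4]],[[0.0014,-0.0404,0],[0,0,-8.4]],[[0.0014,-0.0404,0],[0,0,-8.4]],[[0.0014,-0.0404,0],[0,0,-8.4]]]' 0;python3 - <<'E'
from cap import *
goto([.5,-.2,.13],-75)
p,d=angles()
cv2.imwrite("pics/s22.png",cv2.resize(p[250:450,130:390],None,fx=3,fy=3))
E
```

```text
time_s: 47.62
tcp_pos: [0.5084, -0.2497, 0.1733]
ee_rot: [[-0.985, -0.173, 0.004], [-0.173, 0.985, -0.001], [-0.004, -0.001, -1.0]]
wrist_force: [0.7, -0.6, 0.6]
gripper_width: 0.011
t 47.62 tcp [ 0.5084 -0.2497  0.1733] yaw -170.02 g 1.0 F [ 0.7 -0.6  0.6] j [-10.  19. -12.  -0. -59.  20.]
  -> shift [ 0.001  -0.0011  0.0453] turn [-0.01  0.05  0.4 ]
time_s: 48.45
tcp_pos: [0.507, -0.2814, 0.1273]
ee_rot: [[-0.707, -0.707, -0.006], [-0.707, 0.707, 0.005], [0.0, 0.008, -1.0]]
wrist_force: [-6.9, 9.6, 6.1]
gripper_width: 0.004
time_s: 49.28
tcp_pos: [0.5325, -0.3146, 0.1273]
ee_rot: [[-0.059, -0.998, -0.009], [-0.998, 0.059, 0.001], [-0.0, 0.009, -1.0]]
wrist_force: [-10.2, -3.9, 1.2]
gripper_width: 0.006
t 49.28 tcp [ 0.5325 -0.3146  0.1273] yaw -93.38 g 0.5 F [-10.2  -3.9   1.2] j [-16.  26.  -8.   0. -57. 102.]
  -> shift [-0.1125  0.0392 -0.0023] turn [ 0.1   0.02 -3.68]
ball n 50 [216. 383.] r 0.0615 world ang 245.6
ball n 145 [212. 396.] r 0.0802 world ang 257.2
```

View pics/s22.png

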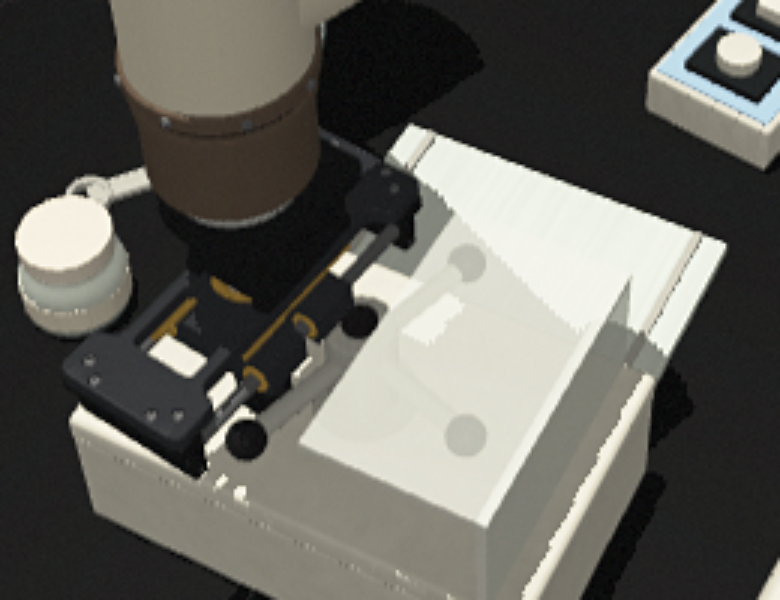

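The spoke is at 257° world, so the tray is at about 0.180. I push roughly 9° more.

```bash
python3 -m jog '[[[0.001,-0.003,0],[0,0,-0.6]],[[0.0018,-0.0056,0],[0,0,-1.2]],[[0.0023,-0.0075,0],[0,0,-1.6]],[[0.0028,-0.009,0],[0,0,-1.9]],[[0.0028,-0.009,0],[0,0,-1.9]],[[0.0028,-0.009,0],[0,0,-1.9]],[[0.0028,-0.009,0],[0,0,-1.9]],[[0.0028,-0.009,0],[0,0,-1.9]],[[0.0028,-0.009,0],[0,0,-1.9]],[[0.0028,-0.009,0],[0,0,-1.9]]]' 0;python3 - <<'E'
from cap import *
p,d=angles()
E
```

```text
time_s: 50.17
tcp_pos: [0.5407, -0.3186, 0.1274]
ee_rot: [[0.106, -0.994, -0.01], [-0.994, -0.106, 0.0], [-0.001, 0.01, -1.0]]
wrist_force: [-10.4, -5.5, 1.9]
gripper_width: 0.005
ball n 137 [218. 401.] r 0.0802 world ang 267.1
```

```bash
python3 -m jog '[[[0.0005,-0.0015,0],[0,0,-0.3]],[[0.001,-0.003,0],[0,0,-0.6]],[[0.001,-0.003,0],[0,0,-0.6]],[[0.001,-0.003,0],[0,0,-0.6]],[[0.001,-0.003,0],[0,0,-0.6]],[[0.001,-0.003,0],[0,0,-0.6]],[[0.001,-0.003,0],[0,0,-0.6]],[[0.001,-0.003,0],[0,0,-0.6]],[[0.001,-0.003,0],[0,0,-0.6]],[[0.001,-0.003,0],[0,0,-0.6]]]' 0;python3 - <<'E'
from cap import *
p,d=angles()
E
```

```text
time_s: 51.05
tcp_pos: [0.542, -0.3195, 0.1274]
ee_rot: [[0.158, -0.987, -0.014], [-0.987, -0.158, 0.001], [-0.003, 0.013, -1.0]]
wrist_force: [-14.1, -6.4, 3.1]
gripper_width: 0.007
ball n 109 [220. 402.] r 0.0799 world ang 269.8
```

The force rose to about 15 N while the tool barely advanced, so the stop is reached. I back off and lift clear.

```bash
python3 -m jog '[[[0,0.005,0],[0,0,0]],[[0,0.01,0],[0,0,0]],[[0,0.01,-0.02],[0,0,0]],[[0,0.01,-0.05],[0,0,0]],[[0,0.01,-0.08],[0,0,1.4]],[[0,0.01,-0.1],[0,0,2.8]],[[0,0.01,-0.12],[0,0,4.2]],[[0,0.01,-0.12],[0,0,5.6]],[[-0.02,0.02,-0.12],[0,0,7]],[[-0.05,0.04,-0.12],[0,0,8.4]]]' 0
python3 - <<'E'
from cap import *
p,d=angles()
cv2.imwrite("pics/s23.png",p)
P,u,v=cloud("scene",d)
c=np.array([.616,.184]);e=np.radians(-5.8);X=np.array([np.cos(e),np.sin(e)]);Y=np.array([-X[1],X[0]])
L=np.c_[(P[:,:2]-c)@X,(P[:,:2]-c)@Y,P[:,2]]
for y0 in(-.062,0,.062):
    m=(abs(L[:,0])<.035)&(abs(L[:,1]-y0)<.027)&(L[:,2]>.03)
    print(y0,np.histogram(L[m,2],bins=np.arange(.036,.068,.003)))
    k=m&(L[:,2]>.057);print(" key centre local",L[k].mean(0),L[k].min(0),L[k].max(0))
goto([.6098,.1225,.12],-185.8)
E
```

```text
time_s: 51.93
tcp_pos: [0.5039, -0.2752, 0.2477]
ee_rot: [[-0.548, -0.836, 0.005], [-0.837, 0.548, -0.001], [-0.002, -0.005, -1.0]]
wrist_force: [0.2, 0.6, 0.5]
gripper_width: 0.003
ball n 92 [211. 344.] r 0.0801 world ang 177.7
ball n 143 [219. 401.] r 0.0808 world ang 268.1
-0.062 (array([ 23,  83,  81, 150, 128,  32,  26,  58,  57,   7]), array([0.036, 0.039, 0.042, 0.045, 0.048, 0.051, 0.054, 0.057, 0.06 ,
       0.063, 0.066]))
 key centre local [ 0.0022 -0.0631  0.0602] [-0.0128 -0.0787  0.057 ] [ 0.0176 -0.0471  0.0645]
0 (array([ 15,  73,  74, 138, 118,  26,  19,  63,  65,   3]), array([0.036, 0.039, 0.042, 0.045, 0.048, 0.051, 0.054, 0.057, 0.06 ,
       0.063, 0.066]))
 key centre local [ 0.0019 -0.0013  0.06  ] [-0.0133 -0.018   0.057 ] [0.0171 0.0157 0.0636]
0.062 (array([ 16,  74,  60, 102, 105,  36,  29,  67,  43,   5]), array([0.036, 0.039, 0.042, 0.045, 0.048, 0.051, 0.054, 0.057, 0.06 ,
       0.063, 0.066]))
 key centre local [0.0021 0.0609 0.0598] [-0.024   0.0508  0.057 ] [0.0262 0.0722 0.0658]
t 51.98 tcp [ 0.4964 -0.2703  0.247 ] yaw -123.44 g 0.5 F [-6.6  2.9 -2.6] j [-12.  15.  -6.  -0. -69.  69.]
  -> shift [-0.39    0.1214  0.1282] turn [ 0.05  0.   12.47]
```

View pics/s23.png

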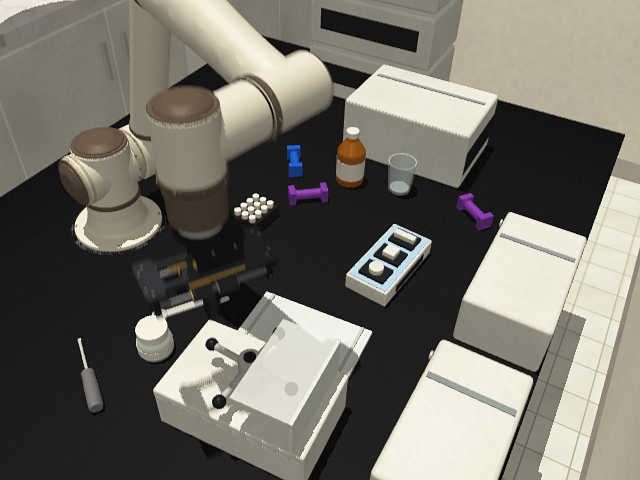

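The tray is home under the hood: the spokes read about 354° against the 353° stop, and no grey tray shows outside. Now the keys.

```bash
python3 -m jog '[[[-0.039,0.012,0],[0,0,1.25]],[[-0.078,0.024,0],[0,0,2.5]],[[-0.117,0.036,0],[0,0,3.7]],[[-0.156,0.048,0],[0,0,5]],[[-0.195,0.061,0],[0,0,6.2]],[[-0.234,0.073,0],[0,0,7.5]],[[-0.273,0.085,0],[0,0,8.7]],[[-0.312,0.097,0],[0,0,10]],[[-0.351,0.109,0],[0,0,11.2]],[[-0.39,0.1214,0.03],[0,0,12.47]]]' 0
python3 - <<'E'
from cap import *
goto([.611,.1225,.09],-185.8)
E
```

```text
time_s: 52.82
tcp_pos: [0.614, 0.1157, 0.2292]
ee_rot: [[-0.996, 0.092, 0.016], [0.092, 0.996, 0.003], [-0.016, 0.005, -1.0]]
wrist_force: [1.0, -1.7, 0.9]
gripper_width: 0.009
t 52.82 tcp [0.614  0.1157 0.2292] yaw 174.73 g 0.8 F [ 1.  -1.7  0.9] j [ 26.  21.   0.   0. -68. -31.]
  -> shift [0.0058 0.0058 0.1392] turn [0.06 0.18 0.11]
```

```bash
python3 -m jog '[[[0.003,0.003,0],[0,0.15,0.1]],[[0.003,0.003,0.03],[0,0.15,0.1]],[[0.003,0.003,0.06],[0,0.15,0.1]],[[0.003,0.003,0.09],[0,0.15,0.1]],[[0.003,0.003,0.12],[0,0.15,0.1]],[[0.003,0.003,0.14],[0,0.15,0.1]],[[0.003,0.003,0.14],[0,0.15,0.1]],[[0.003,0.003,0.14],[0,0.15,0.1]],[[0.003,0.003,0.14],[0,0.15,0.1]],[[0.003,0.003,0.14],[0,0.15,0.1]]]' 0
python3 - <<'E'
from cap import *
goto([.611,.1225,.054],-185.8)
p,d=r.capture("scene");cv2.imwrite("pics/s24.png",cv2.resize(p[180:330,290:490],None,fx=4,fy=4))
E
```

```text
time_s: 53.65
tcp_pos: [0.6091, 0.1156, 0.0856]
ee_rot: [[-0.995, 0.099, -0.006], [0.099, 0.995, 0.003], [0.006, 0.002, -1.0]]
wrist_force: [-0.3, 0.3, 1.1]
gripper_width: 0.001
t 53.65 tcp [0.6091 0.1156 0.0856] yaw 174.31 g 0.1 F [-0.3  0.3  1.1] j [ 26.  29. -10.  -0. -52. -31.]
  -> shift [-0.0014  0.007   0.0316] turn [ 0.02 -0.07  0.02]
```

View pics/s24.png

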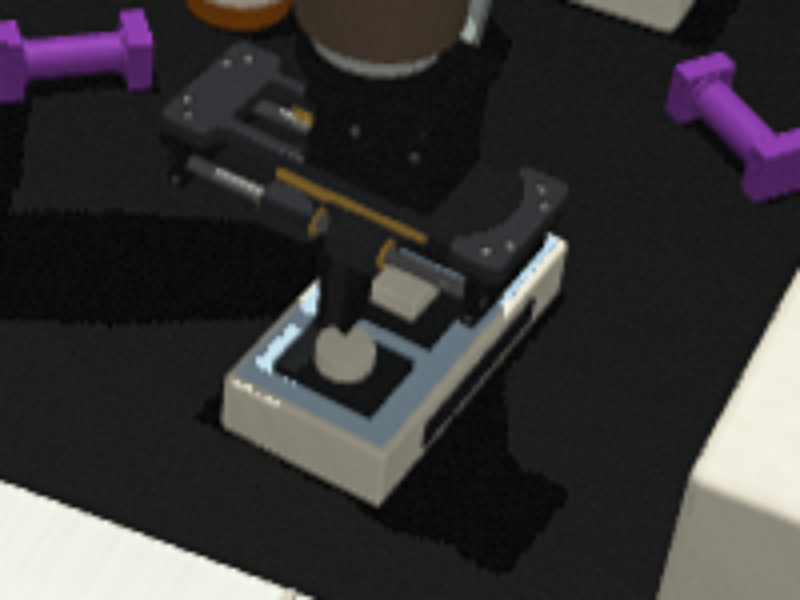

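The fingertip is over the round key, shown at (345,350) in the crop. I correct 7 mm along the row and press.

```bash
python3 -m jog '[[[-0.0014,0.004,0],[0,0,0]],[[-0.0014,0.007,0],[0,0,0]],[[-0.0014,0.007,0],[0,0,0]],[[-0.0014,0.007,0.008],[0,0,0]],[[-0.0014,0.007,0.016],[0,0,0]],[[-0.0014,0.007,0.024],[0,0,0]],[[-0.0014,0.007,0.029],[0,0,0]],[[-0.0014,0.007,0.034],[0,0,0]],[[-0.0014,0.007,0.034],[0,0,0]],[[-0.0014,0.007,0.034],[0,0,0]]]' 0
python3 - <<'E'
from cap import *
goto([.611,.1225,.0535],-185.8)
p,d=r.capture("scene");cv2.imwrite("pics/s25.png",cv2.resize(p[180:330,290:490],None,fx=4,fy=4))
E
```

```text
time_s: 54.53
tcp_pos: [0.6092, 0.1219, 0.054]
ee_rot: [[-0.995, 0.098, -0.01], [0.098, 0.995, -0.0], [0.01, -0.001, -1.0]]
wrist_force: [-10.3, -0.3, 26.5]
gripper_width: 0.002
t 54.53 tcp [0.6092 0.1219 0.054 ] yaw 174.39 g 0.2 F [-10.3  -0.3  26.5] j [ 26.  31. -11.  -0. -48. -32.]
  -> shift [-0.0018  0.0008  0.0005] turn [-0.02 -0.11  0.04]
```

View pics/s25.png

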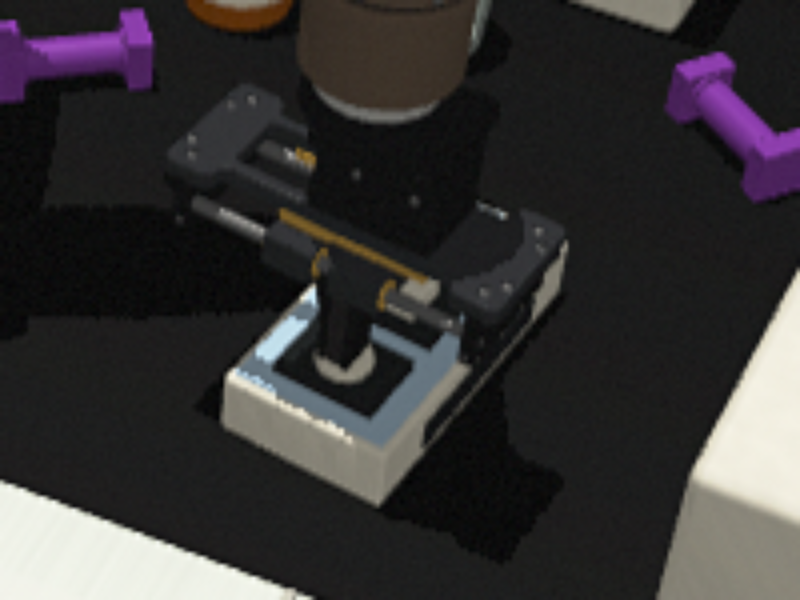

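Round key fully down: 26 N against its stop at z = 0.054. Let it up and move to the bar key.

```bash
python3 -m jog '[[[0,0,-0.015],[0,0,0]],[[0,0,-0.03],[0,0,0]],[[0,0,-0.045],[0,0,0]],[[-0.001,0.02,-0.05],[0,-0.1,0]],[[-0.001,0.04,-0.05],[0,-0.1,0]],[[-0.001,0.06,-0.05],[0,-0.1,0]],[[-0.001,0.08,-0.05],[0,-0.1,0]],[[-0.001,0.1,-0.05],[0,-0.1,0]],[[-0.001,0.124,-0.05],[0,-0.1,0]],[[-0.001,0.124,-0.05],[0,-0.1,0]]]' 0
python3 - <<'E'
from cap import *
goto([.6228,.2455,.054],-185.8)
E
```

```text
time_s: 55.42
tcp_pos: [0.6235, 0.249, 0.0981]
ee_rot: [[-0.995, 0.097, -0.001], [0.097, 0.995, 0.0], [0.001, 0.0, -1.0]]
wrist_force: [-0.2, -0.0, -0.0]
gripper_width: 0.007
t 55.42 tcp [0.6235 0.249  0.0981] yaw 174.46 g 0.6 F [-0.2 -0.  -0. ] j [ 36.  32.  -1.  -0. -56. -41.]
  -> shift [ 0.0003 -0.0036  0.0441] turn [ 0.   -0.01  0.05]
```

```bash
python3 -m jog '[[[0,-0.002,0],[0,0,0]],[[0,-0.002,0],[0,0,0]],[[0,-0.002,0.01],[0,0,0]],[[0,-0.002,0.02],[0,0,0]],[[0,-0.002,0.028],[0,0,0]],[[0,-0.002,0.028],[0,0,0]],[[0,-0.002,0.028],[0,0,0]],[[0,-0.002,0.028],[0,0,0]],[[0,-0.002,0.028],[0,0,0]],[[0,-0.002,0.028],[0,0,0]]]' 0
python3 - <<'E'
from cap import *
goto([.6228,.2455,.054],-185.8)
p,d=r.capture("scene");cv2.imwrite("pics/s26.png",cv2.resize(p[180:330,290:490],None,fx=4,fy=4))
E
```

```text
time_s: 56.25
tcp_pos: [0.6232, 0.2433, 0.0717]
ee_rot: [[-0.995, 0.1, -0.001], [0.1, 0.995, 0.001], [0.001, 0.001, -1.0]]
wrist_force: [-0.3, -1.1, -0.1]
gripper_width: 0.006
t 56.25 tcp [0.6232 0.2433 0.0717] yaw 174.26 g 0.6 F [-0.3 -1.1 -0.1] j [ 35.  34.  -3.  -0. -53. -41.]
  -> shift [0.0006 0.0021 0.0177] turn [ 0.01 -0.01  0.01]
```

View pics/s26.png

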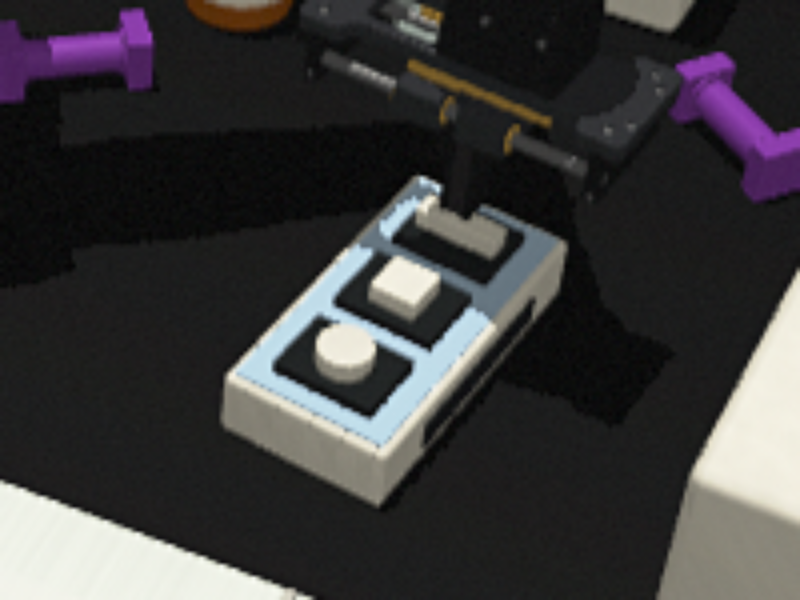

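The round key is back up and the tip is centred over the bar. Press.

```bash
python3 -m jog '[[[0,0.002,0.005],[0,0,0]],[[0,0.002,0.01],[0,0,0]],[[0,0.002,0.014],[0,0,0]],[[0,0.002,0.0185],[0,0,0]],[[0,0.002,0.0185],[0,0,0]],[[0,0.002,0.0185],[0,0,0]],[[0,0.002,0.0185],[0,0,0]],[[0,0.002,0.0185],[0,0,0]],[[0,0.002,0.0185],[0,0,0]],[[0,0.002,0.0185],[0,0,0]]]' 0
python3 - <<'E'
from cap import *
goto([.6228,.2455,.054],-185.8)
p,d=r.capture("scene");cv2.imwrite("pics/s27.png",cv2.resize(p[180:330,290:490],None,fx=4,fy=4))
E
```

```text
time_s: 57.13
tcp_pos: [0.6233, 0.2456, 0.0544]
ee_rot: [[-0.995, 0.099, -0.001], [0.099, 0.995, 0.0], [0.001, 0.0, -1.0]]
wrist_force: [-4.3, 0.3, 9.2]
gripper_width: 0.003
t 57.13 tcp [0.6233 0.2456 0.0544] yaw 174.31 g 0.3 F [-4.3  0.3  9.2] j [ 35.  35.  -4.  -0. -51. -41.]
  -> shift [ 0.0005 -0.0001  0.0004] turn [ 0.   -0.01  0.02]
```

View pics/s27.png

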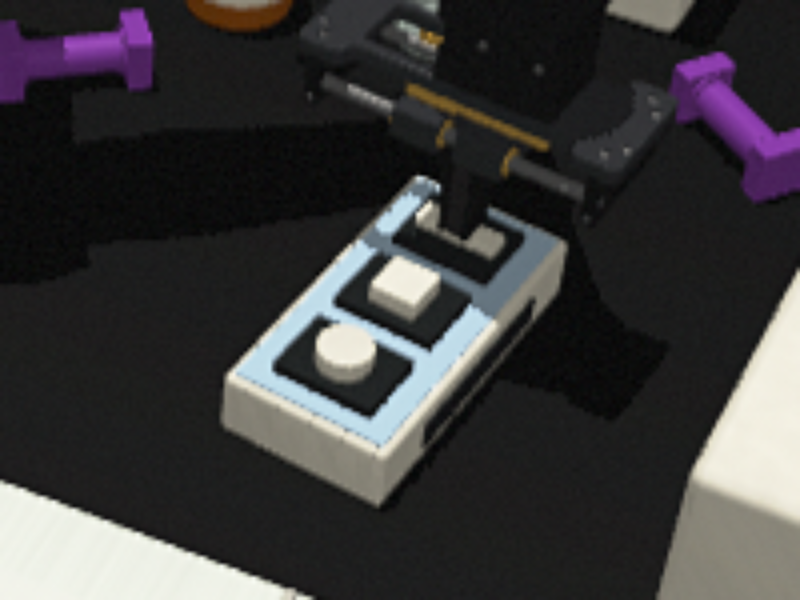

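The bar key is fully down, with 9 N against the 5 N needed. Now the square key.

```bash
python3 -m jog '[[[0,0,-0.015],[0,0,0]],[[0,0,-0.03],[0,0,0]],[[0,0,-0.04],[0,0,0]],[[0,-0.02,-0.04],[0,0,0]],[[0,-0.04,-0.04],[0,0,0]],[[0,-0.062,-0.04],[0,0,0]],[[0,-0.062,-0.04],[0,0,0]],[[0,-0.062,-0.035],[0,0,0]],[[0,-0.062,-0.025],[0,0,0]],[[0,-0.062,-0.02],[0,0,0]]]' 0; python3 -m jog '[[[0,0,0],[0,0,0]],[[0,0,0],[0,0,0]],[[0,0,0],[0,0,0]],[[0,0,0],[0,0,0]],[[0,0,0],[0,0,0]],[[0,0,0],[0,0,0]],[[0,0,0],[0,0,0]],[[0,0,0],[0,0,0]],[[0,0,0],[0,0,0]],[[0,0,0],[0,0,0]]]'
python3 - <<'E'
from cap import *
goto([.617,.1838,.054],-185.8)
p,d=r.capture("scene");cv2.imwrite("pics/s28.png",cv2.resize(p[180:330,290:490],None,fx=4,fy=4))
E
```

```text
time_s: 58.02
tcp_pos: [0.6159, 0.1831, 0.0705]
ee_rot: [[-0.995, 0.101, -0.004], [0.101, 0.995, -0.001], [0.004, -0.001, -1.0]]
wrist_force: [-0.2, -0.9, -0.7]
gripper_width: 0.004
time_s: 58.85
tcp_pos: [0.6169, 0.1834, 0.0727]
ee_rot: [[-0.995, 0.1, -0.002], [0.1, 0.995, 0.0], [0.002, -0.0, -1.0]]
wrist_force: [0.4, 0.3, -0.2]
gripper_width: 0.004
t 58.85 tcp [0.6169 0.1834 0.0727] yaw 174.26 g 0.4 F [ 0.4  0.3 -0.2] j [ 31.  31.  -7.  -0. -51. -37.]
  -> shift [-0.0001  0.0004  0.0187] turn [-0.   -0.02  0.01]
```

View pics/s28.png

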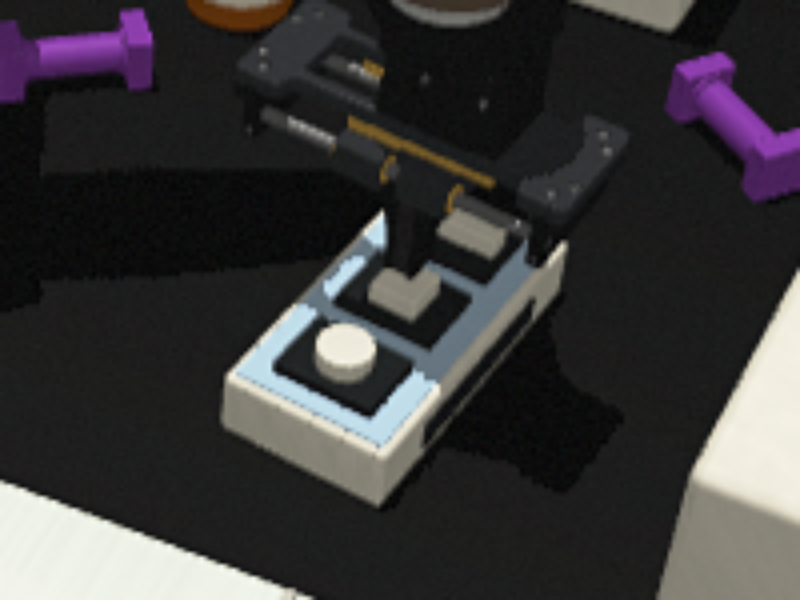

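Both other keys are up and the tip is over the square key. Press.

```bash
python3 -m jog '[[[0,0,0.005],[0,0,0]],[[0,0,0.01],[0,0,0]],[[0,0,0.015],[0,0,0]],[[0,0,0.0195],[0,0,0]],[[0,0,0.0195],[0,0,0]],[[0,0,0.0195],[0,0,0]],[[0,0,0.0195],[0,0,0]],[[0,0,0.0195],[0,0,0]],[[0,0,0.0195],[0,0,0]],[[0,0,0.0195],[0,0,0]]]' 0
python3 - <<'E'
from cap import *
goto([.617,.1838,.054],-185.8)
E
python3 -m jog '[[[0,0,-0.015],[0,0,0]],[[0,0,-0.04],[0,0,0]],[[0,0,-0.08],[0,0,0]],[[0,0,-0.11],[0,0,0]],[[0,0,-0.14],[0,0,0]],[[0,0,-0.17],[0,0,0]],[[0,-0.02,-0.19],[0,0,0]],[[0,-0.05,-0.19],[0,0,0]],[[0,-0.09,-0.19],[0,0,0]],[[0,-0.12,-0.19],[0,0,0]]]' 0
python3 - <<'E'
from cap import *
p,d=angles()
cv2.imwrite("pics/s29.png",p)
E
```

```text
time_s: 59.73
tcp_pos: [0.6169, 0.1835, 0.0544]
ee_rot: [[-0.995, 0.099, -0.001], [0.099, 0.995, -0.0], [0.001, -0.0, -1.0]]
wrist_force: [-3.8, 0.7, 8.1]
gripper_width: 0.006
t 59.73 tcp [0.6169 0.1835 0.0544] yaw 174.3 g 0.5 F [-3.8  0.7  8.1] j [ 31.  33.  -8.  -0. -49. -37.]
  -> shift [-0.0001  0.0003  0.0004] turn [-0.   -0.02  0.02]
time_s: 60.57
tcp_pos: [0.6045, 0.0625, 0.2429]
ee_rot: [[-0.995, 0.1, -0.002], [0.1, 0.995, 0.0], [0.002, -0.0, -1.0]]
wrist_force: [0.3, -0.1, -0.3]
gripper_width: 0.005
ball n 92 [211. 344.] r 0.0801 world ang 177.7
ball n 140 [219. 401.] r 0.0807 world ang 268.2
```

View pics/s29.png

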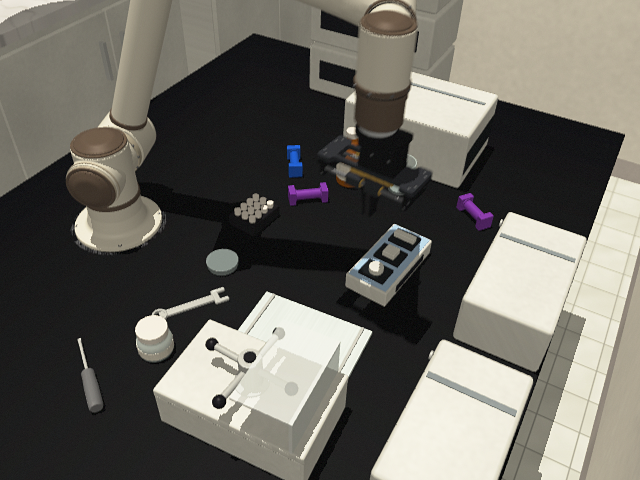

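All three keys were pressed in order and released, and the tray is still home. Now wind back, pushing clockwise on the spoke at 178° from its other side.

```bash
python3 ins.py 178 -.023 .175
```

```text
t 60.62 tcp [0.6035 0.0582 0.243 ] yaw 174.04 g 0.7 F [-1.6 -1.8  0.3] j [ 21.  20.  -0.  -0. -70. -27.]
  -> shift [ 0.0571 -0.3536  0.0689] turn [-0.02 -0.05 -0.79]
```

```bash
python3 -m jog '[[[0.006,-0.037,0],[0,0,-0.4]],[[0.012,-0.074,0],[0,0,-0.79]],[[0.018,-0.111,0],[0,0,-0.79]],[[0.024,-0.148,0],[0,0,-0.79]],[[0.03,-0.185,0],[0,0,-0.79]],[[0.036,-0.222,0],[0,0,-0.79]],[[0.042,-0.259,0],[0,0,-0.79]],[[0.048,-0.296,0],[0,0,-0.79]],[[0.054,-0.333,0],[0,0,-0.79]],[[0.057,-0.353,0],[0,0,-0.79]]]' 0; python3 -m jog '[[[0,0,0],[0,0,0]],[[0,0,0.02],[0,0,0]],[[0,0,0.04],[0,0,0]],[[0,0,0.068],[0,0,0]],[[0,0,0.068],[0,0,0]],[[0,0,0.068],[0,0,0]],[[0,0,0.068],[0,0,0]],[[0,0,0.068],[0,0,0]],[[0,0,0.068],[0,0,0]],[[0,0,0.068],[0,0,0]]]' 0;python3 ins.py 178 -.023 .128
python3 - <<'E'
from h import *
p,d=r.capture("scene");cv2.imwrite("pics/s30.png",cv2.resize(p[250:450,130:390],None,fx=3,fy=3))
E
```

```text
time_s: 61.45
tcp_pos: [0.5117, -0.2844, 0.2426]
ee_rot: [[-0.999, 0.034, -0.003], [0.034, 0.999, 0.0], [0.003, -0.0, -1.0]]
wrist_force: [0.8, 1.0, 0.0]
gripper_width: 0.004
time_s: 62.28
tcp_pos: [0.5137, -0.2815, 0.1766]
ee_rot: [[-1.0, 0.031, 0.0], [0.031, 1.0, -0.001], [-0.0, -0.001, -1.0]]
wrist_force: [0.6, -0.8, -0.2]
gripper_width: 0.009
t 62.28 tcp [ 0.5137 -0.2815  0.1766] yaw 178.22 g 0.7 F [ 0.6 -0.8 -0.2] j [-13.  20.  -9.   0. -61.  11.]
  -> shift [ 0.0038 -0.0062  0.0486] turn [-0.01  0.01  0.04]
```

View pics/s30.png

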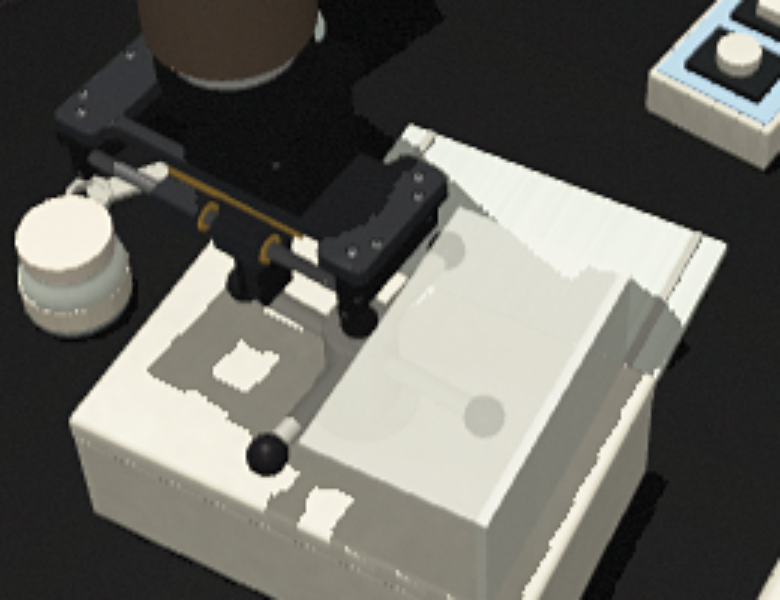

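```bash
python3 -m jog '[[[0.003,-0.004,0],[0,0,0]],[[0.0038,-0.007,0],[0,0,0]],[[0.0038,-0.007,0.012],[0,0,0]],[[0.0038,-0.007,0.024],[0,0,0]],[[0.0038,-0.007,0.036],[0,0,0]],[[0.0038,-0.007,0.048],[0,0,0]],[[0.0038,-0.007,0.048],[0,0,0]],[[0.0038,-0.007,0.048],[0,0,0]],[[0.0038,-0.007,0.048],[0,0,0]],[[0.0038,-0.007,0.048],[0,0,0]]]' 0; python3 ins.py 178 -.023 .128
```

```text
time_s: 63.17
tcp_pos: [0.5095, -0.2887, 0.1283]
ee_rot: [[-1.0, 0.031, -0.0], [0.031, 1.0, -0.001], [0.0, -0.001, -1.0]]
wrist_force: [-0.3, -1.1, 0.8]
gripper_width: 0.004
t 63.17 tcp [ 0.5095 -0.2887  0.1283] yaw 178.21 g 0.3 F [-0.3 -1.1  0.8] j [-14.  23. -13.   0. -54.  12.]
  -> shift [-0.0002  0.0011  0.0003] turn [-0.01 -0.    0.04]
```

```bash
python3 -m jog '[[[0.0023,0.0065,0],[0,0,1.4]],[[0.0038,0.0132,0],[0,0,2.8]],[[0.0044,0.0201,0],[0,0,4.2]],[[0.0042,0.027,0],[0,0,5.6]],[[0.0032,0.0338,0],[0,0,7]],[[0.0014,0.0404,0],[0,0,8.4]],[[-0.0013,0.0468,0],[0,0,9.8]],[[-0.0047,0.0528,0],[0,0,11.2]],[[-0.0088,0.0583,0],[0,0,12.6]],[[-0.0088,0.0583,0],[0,0,12.6]]]' 0
python3 - <<'E'
from cap import *
goto([.5,-.25,.128],180)
p,d=angles()
cv2.imwrite("pics/s31.png",cv2.resize(p[250:450,130:390],None,fx=3,fy=3))
E
```

```text
time_s: 64.0
tcp_pos: [0.5174, -0.2317, 0.1282]
ee_rot: [[-0.422, 0.906, -0.007], [0.906, 0.422, -0.002], [0.001, -0.007, -1.0]]
wrist_force: [-4.5, -5.5, 2.6]
gripper_width: 0.005
t 64.0 tcp [ 0.5174 -0.2317  0.1282] yaw 114.99 g 0.5 F [-4.5 -5.5  2.6] j [ -8.  22. -15.   0. -54. -57.]
  -> shift [-0.0092 -0.0235  0.0004] turn [ -0.06  -0.06 -13.  ]
ball n 119 [200. 368.] r 0.0798 world ang 214.8
ball n 70 [248. 411.] r 0.0858 world ang 302.7
```

View pics/s31.png

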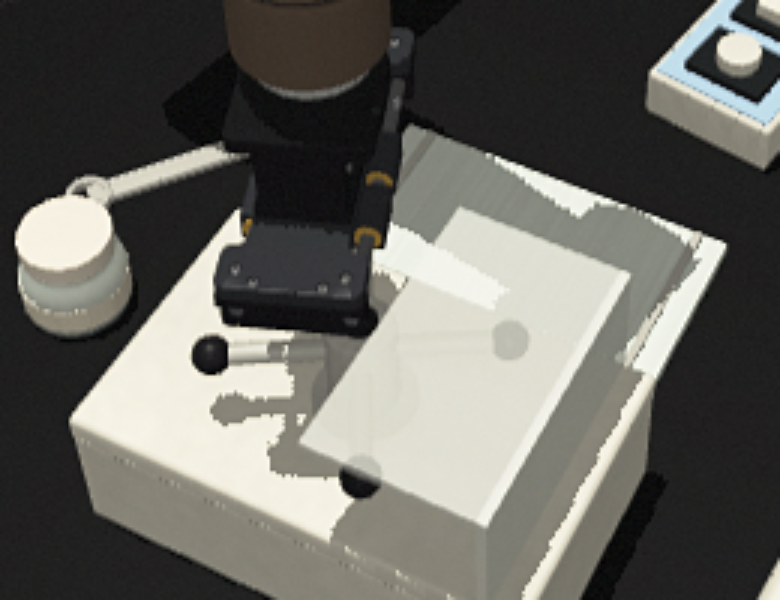

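Turning back works: 53° so far. Finish this stroke, then retreat and lift.

```bash
python3 -m jog '[[[0.0023,0.0065,0],[0,0,1.4]],[[0.0038,0.0132,0],[0,0,2.8]],[[0.0044,0.0201,0],[0,0,4.2]],[[0.0042,0.027,0],[0,0,5.6]],[[0.0032,0.0338,0],[0,0,7]],[[0.0032,0.0338,0],[0,0,7]],[[0.0032,0.0338,0],[0,0,7]],[[0.0032,0.029,0],[0,0,7]],[[0.0032,0.026,-0.02],[0,0,7]],[[0.0032,0.026,-0.047],[0,0,7]]]' 0
python3 - <<'E'
from cap import *
goto([.5,-.25,.128],180)
p,d=angles()
cv2.imwrite("pics/s32.png",cv2.resize(p[250:450,130:390],None,fx=3,fy=3))
E
python3 ins.py 178 -.023 .175
```

```text
time_s: 64.88
tcp_pos: [0.54, -0.2163, 0.173]
ee_rot: [[0.171, 0.985, -0.006], [0.985, -0.171, 0.001], [0.0, -0.007, -1.0]]
wrist_force: [0.5, -0.5, 0.2]
gripper_width: 0.009
t 64.88 tcp [ 0.54   -0.2163  0.173 ] yaw 80.18 g 0.8 F [ 0.5 -0.5  0.2] j [ -6.  20. -10.  -0. -60. -94.]
  -> shift [-0.04   -0.0334  0.0453] turn [ -0.05  -0.07 -19.96]
ball n 96 [210. 345.] r 0.0800 world ang 180.4
ball n 144 [221. 402.] r 0.0807 world ang 270.5
t 64.93 tcp [ 0.5445 -0.2177  0.1812] yaw 80.29 g 0.5 F [ 2.7 -1.2  4.5] j [ -6.  20.  -9.   0. -61. -94.]
  -> shift [-0.0748 -0.0225  0.0062] turn [  0.04   0.1  -19.54]
```

View pics/s32.png

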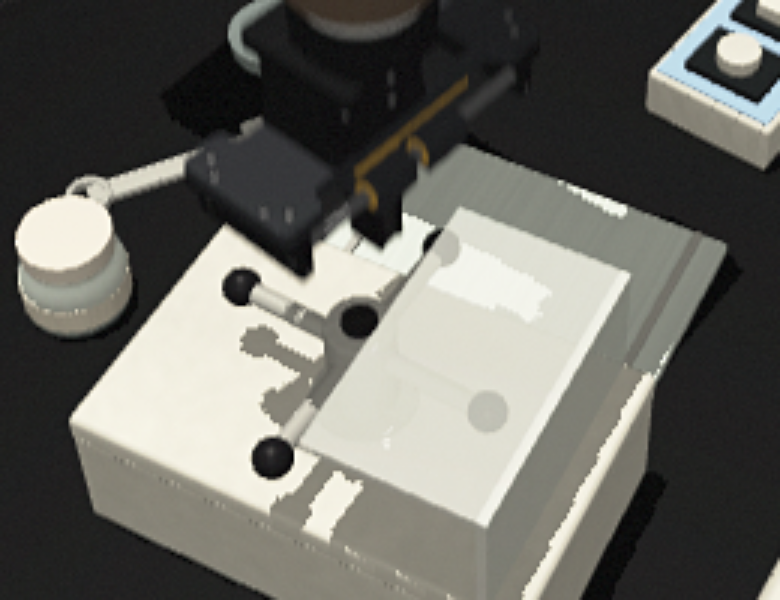

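```bash
python3 -m jog '[[[-0.007,-0.006,0],[0,0,-1.4]],[[-0.015,-0.011,0],[0,0,-2.8]],[[-0.023,-0.016,0],[0,0,-4.2]],[[-0.032,-0.02,0],[0,0,-5.6]],[[-0.041,-0.023,0],[0,0,-7]],[[-0.05,-0.024,0],[0,0,-8.4]],[[-0.058,-0.024,0],[0,0,-9.8]],[[-0.066,-0.024,0],[0,0,-11.2]],[[-0.073,-0.023,0],[0,0,-12.6]],[[-0.0748,-0.0225,0],[0,0,-14]]]' 0; python3 ins.py 180.5 -.024 .175
```

```text
time_s: 65.77
tcp_pos: [0.5074, -0.2874, 0.1752]
ee_rot: [[-0.87, 0.492, 0.001], [0.492, 0.87, -0.001], [-0.001, -0.0, -1.0]]
wrist_force: [0.2, -0.9, 0.4]
gripper_width: 0.005
t 65.77 tcp [ 0.5074 -0.2874  0.1752] yaw 150.51 g 0.4 F [ 0.2 -0.9  0.4] j [-14.  20. -10.   0. -60. -16.]
  -> shift [-0.0047 -0.0014  0.0002] turn [-0.01  0.01 -6.  ]
```

```bash
python3 -m jog '[[[-0.002,-0.001,0],[0,0,-1.4]],[[-0.004,-0.002,0],[0,0,-2.8]],[[-0.0047,-0.002,0],[0,0,-4.2]],[[-0.0047,-0.002,0],[0,0,-5.6]],[[-0.0047,-0.002,0],[0,0,-6]],[[-0.0047,-0.002,0.01],[0,0,-6]],[[-0.0047,-0.002,0.022],[0,0,-6]],[[-0.0047,-0.002,0.035],[0,0,-6]],[[-0.0047,-0.002,0.047],[0,0,-6]],[[-0.0047,-0.002,0.047],[0,0,-6]]]' 0; python3 ins.py 180.5 -.023 .128;  python3 -m jog '[[[0.0023,0.0065,0],[0,0,1.4]],[[0.0038,0.0132,0],[0,0,2.8]],[[0.0044,0.0201,0],[0,0,4.2]],[[0.0042,0.027,0],[0,0,5.6]],[[0.0032,0.0338,0],[0,0,7]],[[0.0014,0.0404,0],[0,0,8.4]],[[-0.0013,0.0468,0],[0,0,9.8]],[[-0.0047,0.0528,0],[0,0,11.2]],[[-0.0088,0.0583,0],[0,0,12.6]],[[-0.0088,0.0583,0],[0,0,12.6]]]' 0; python3 -m jog '[[[0.0023,0.0065,0],[0,0,1.4]],[[0.0038,0.0132,0],[0,0,2.8]],[[0.0044,0.0201,0],[0,0,4.2]],[[0.0042,0.027,0],[0,0,5.6]],[[0.0032,0.0338,0],[0,0,7]],[[0.0025,0.0365,0],[0,0,7.6]],[[0.0025,0.0365,0],[0,0,7.6]],[[0.0025,0.031,0],[0,0,7.6]],[[0.0025,0.028,-0.02],[0,0,7.6]],[[0.0025,0.028,-0.047],[0,0,7.6]]]' 0
python3 - <<'E'
from cap import *
p,d=angles()
cv2.imwrite("pics/s33.png",cv2.resize(p[250:450,130:390],None,fx=3,fy=3))
E
python3 ins.py 180.5 -.024 .175
```

```text
time_s: 66.6
tcp_pos: [0.5083, -0.2897, 0.1244]
ee_rot: [[-1.0, -0.002, -0.006], [-0.002, 1.0, 0.002], [0.006, 0.002, -1.0]]
wrist_force: [-0.2, 0.0, -0.6]
gripper_width: 0.002
t 66.6 tcp [ 0.5083 -0.2897  0.1244] yaw -179.9 g 0.2 F [-0.2  0.  -0.6] j [-14.  23. -13.  -0. -54.  14.]
  -> shift [-0.0024 -0.0003 -0.0036] turn [ 0.03 -0.07 -0.08]
time_s: 67.43
tcp_pos: [0.5155, -0.233, 0.1266]
ee_rot: [[-0.453, 0.892, -0.009], [0.892, 0.453, -0.001], [0.003, -0.009, -1.0]]
wrist_force: [-4.0, -6.3, -1.7]
gripper_width: 0.003
time_s: 68.27
tcp_pos: [0.5406, -0.217, 0.1728]
ee_rot: [[0.189, 0.982, -0.007], [0.982, -0.189, 0.001], [-0.0, -0.007, -1.0]]
wrist_force: [0.3, -0.4, -0.3]
gripper_width: 0.005
ball n 94 [210. 345.] r 0.0800 world ang 180.3
ball n 142 [221. 403.] r 0.0808 world ang 270.6
t 68.32 tcp [ 0.5451 -0.2184  0.1809] yaw 79.25 g 0.4 F [ 1.6 -1.   5.2] j [ -6.  20.  -9.   0. -61. -95.]
  -> shift [-0.0776 -0.0203  0.006 ] turn [  0.04   0.1  -20.25]
```

View pics/s33.png

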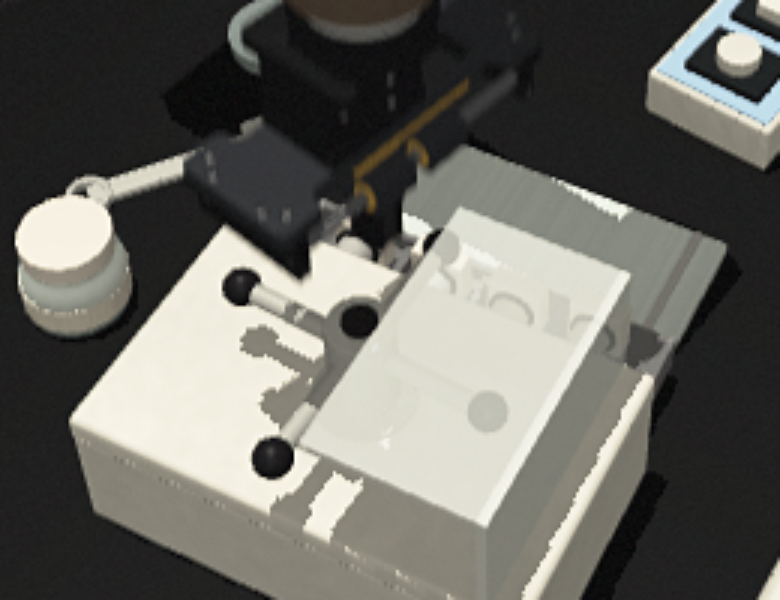

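The tray is emerging, with capstan ≈176°. Third return stroke.

```bash
python3 -m jog '[[[-0.007,-0.006,0],[0,0,-1.4]],[[-0.015,-0.011,0],[0,0,-2.8]],[[-0.023,-0.016,0],[0,0,-4.2]],[[-0.032,-0.02,0],[0,0,-5.6]],[[-0.041,-0.023,0],[0,0,-7]],[[-0.05,-0.024,0],[0,0,-8.4]],[[-0.058,-0.024,0],[0,0,-9.8]],[[-0.066,-0.023,0],[0,0,-11.2]],[[-0.073,-0.021,0],[0,0,-12.6]],[[-0.0776,-0.0203,0],[0,0,-14]]]' 0; python3 ins.py 180.5 -.024 .175
```

```text
time_s: 69.15
tcp_pos: [0.5085, -0.2904, 0.1751]
ee_rot: [[-0.862, 0.508, 0.001], [0.508, 0.862, -0.001], [-0.001, -0.001, -1.0]]
wrist_force: [0.1, -0.6, 0.2]
gripper_width: 0.003
t 69.15 tcp [ 0.5085 -0.2904  0.1751] yaw 149.5 g 0.3 F [ 0.1 -0.6  0.2] j [-14.  20.  -9.   0. -60. -17.]
  -> shift [-0.0021  0.0007  0.0001] turn [-0.01  0.01 -6.2 ]
```

```bash
python3 -m jog '[[[-0.001,0,0],[0,0,-1.4]],[[-0.002,0,0],[0,0,-2.8]],[[-0.002,0,0],[0,0,-4.2]],[[-0.002,0,0],[0,0,-5.6]],[[-0.002,0,0],[0,0,-6.2]],[[-0.002,0,0.01],[0,0,-6.2]],[[-0.002,0,0.022],[0,0,-6.2]],[[-0.002,0,0.035],[0,0,-6.2]],[[-0.002,0,0.046],[0,0,-6.2]],[[-0.002,0,0.046],[0,0,-6.2]]]' 0; python3 ins.py 180.5 -.023 .128;  python3 -m jog '[[[0.0023,0.0065,0],[0,0,1.4]],[[0.0038,0.0132,0],[0,0,2.8]],[[0.0044,0.0201,0],[0,0,4.2]],[[0.0042,0.027,0],[0,0,5.6]],[[0.0032,0.0338,0],[0,0,7]],[[0.0014,0.0404,0],[0,0,8.4]],[[-0.0013,0.0468,0],[0,0,9.8]],[[-0.0047,0.0528,0],[0,0,11.2]],[[-0.0088,0.0583,0],[0,0,12.6]],[[-0.0088,0.0583,0],[0,0,12.6]]]' 0; python3 -m jog '[[[0.0023,0.0065,0],[0,0,1.4]],[[0.0038,0.0132,0],[0,0,2.8]],[[0.0044,0.0201,0],[0,0,4.2]],[[0.0042,0.027,0],[0,0,5.6]],[[0.0032,0.0338,0],[0,0,7]],[[0.0025,0.0365,0],[0,0,7.6]],[[0.0025,0.0365,0],[0,0,7.6]],[[0.0025,0.031,0],[0,0,7.6]],[[0.0025,0.028,-0.02],[0,0,7.6]],[[0.0025,0.028,-0.047],[0,0,7.6]]]' 0
python3 - <<'E'
from cap import *
p,d=angles()
cv2.imwrite("pics/s34.png",cv2.resize(p[250:450,130:390],None,fx=3,fy=3))
E
python3 ins.py 180.5 -.024 .175
```

```text
time_s: 69.98
tcp_pos: [0.5079, -0.2899, 0.1254]
ee_rot: [[-1.0, -0.002, -0.006], [-0.002, 1.0, 0.002], [0.006, 0.002, -1.0]]
wrist_force: [-0.5, 0.4, 0.6]
gripper_width: 0.002
t 69.98 tcp [ 0.5079 -0.2899  0.1254] yaw -179.9 g 0.2 F [-0.5  0.4  0.6] j [-14.  23. -13.  -0. -54.  14.]
  -> shift [-0.0028 -0.0001 -0.0026] turn [ 0.02 -0.07 -0.08]
time_s: 70.82
tcp_pos: [0.515, -0.2331, 0.1275]
ee_rot: [[-0.452, 0.892, -0.01], [0.892, 0.452, -0.001], [0.004, -0.009, -1.0]]
wrist_force: [-4.7, -5.4, 0.2]
gripper_width: 0.011
time_s: 71.65
tcp_pos: [0.5402, -0.2171, 0.1737]
ee_rot: [[0.189, 0.982, -0.007], [0.982, -0.189, 0.001], [-0.0, -0.007, -1.0]]
wrist_force: [0.9, -0.0, 0.7]
gripper_width: 0.002
ball n 101 [209. 345.] r 0.0798 world ang 180.8
ball n 140 [221. 403.] r 0.0809 world ang 271.1
t 71.7 tcp [ 0.5447 -0.2186  0.1818] yaw 79.24 g 0.2 F [ 1.9 -1.1  6.9] j [ -6.  20.  -9.   0. -61. -95.]
  -> shift [-0.0774 -0.0199  0.0068] turn [  0.04   0.1  -20.25]
```

View pics/s34.png

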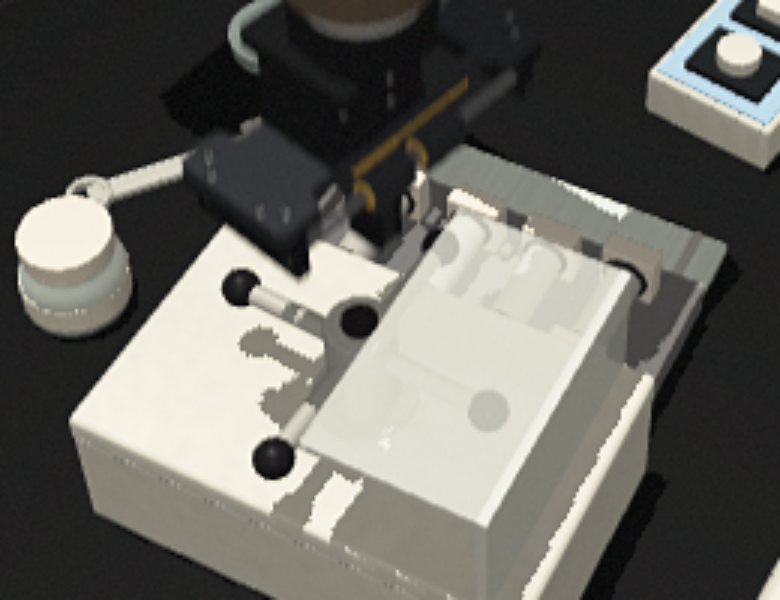

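Capstan ≈87°. The last return stroke needs to bring the spoke to about 94° world.

```bash
python3 -m jog '[[[-0.007,-0.006,0],[0,0,-1.4]],[[-0.015,-0.011,0],[0,0,-2.8]],[[-0.023,-0.016,0],[0,0,-4.2]],[[-0.032,-0.02,0],[0,0,-5.6]],[[-0.041,-0.023,0],[0,0,-7]],[[-0.05,-0.024,0],[0,0,-8.4]],[[-0.058,-0.024,0],[0,0,-9.8]],[[-0.066,-0.023,0],[0,0,-11.2]],[[-0.073,-0.021,0],[0,0,-12.6]],[[-0.0776,-0.0203,0],[0,0,-14]]]' 0; python3 ins.py 180.5 -.024 .175;python3 -m jog '[[[-0.001,0,0],[0,0,-1.4]],[[-0.002,0,0],[0,0,-2.8]],[[-0.002,0,0],[0,0,-4.2]],[[-0.002,0,0],[0,0,-5.6]],[[-0.002,0,0],[0,0,-6.2]],[[-0.002,0,0.01],[0,0,-6.2]],[[-0.002,0,0.022],[0,0,-6.2]],[[-0.002,0,0.035],[0,0,-6.2]],[[-0.002,0,0.046],[0,0,-6.2]],[[-0.002,0,0.046],[0,0,-6.2]]]' 0; python3 ins.py 180.5 -.023 .128
```

```text
time_s: 72.53
tcp_pos: [0.5082, -0.2906, 0.1759]
ee_rot: [[-0.862, 0.508, 0.0], [0.508, 0.862, -0.001], [-0.001, -0.001, -1.0]]
wrist_force: [-0.3, -0.3, 0.4]
gripper_width: 0.005
t 72.53 tcp [ 0.5082 -0.2906  0.1759] yaw 149.49 g 0.4 F [-0.3 -0.3  0.4] j [-14.  20.  -9.   0. -60. -17.]
  -> shift [-0.0024  0.001   0.0009] turn [-0.01  0.01 -6.2 ]
time_s: 73.37
tcp_pos: [0.5075, -0.29, 0.1263]
ee_rot: [[-1.0, -0.002, -0.007], [-0.002, 1.0, 0.002], [0.007, 0.002, -1.0]]
wrist_force: [1.0, -0.2, 0.4]
gripper_width: 0.007
t 73.37 tcp [ 0.5075 -0.29    0.1263] yaw -179.9 g 0.7 F [ 1.  -0.2  0.4] j [-14.  23. -13.  -0. -55.  14.]
  -> shift [-0.0032  0.     -0.0017] turn [ 0.02 -0.08 -0.08]
```

```bash
python3 -m jog '[[[0.0023,0.0065,0],[0,0,1.4]],[[0.0038,0.0132,0],[0,0,2.8]],[[0.0044,0.0201,0],[0,0,4.2]],[[0.0042,0.027,0],[0,0,5.6]],[[0.0032,0.0338,0],[0,0,7]],[[0.0014,0.0404,0],[0,0,8.4]],[[-0.0013,0.0468,0],[0,0,9.8]],[[-0.0047,0.0528,0],[0,0,11.2]],[[-0.0088,0.0583,0],[0,0,12.6]],[[-0.0088,0.0583,0],[0,0,12.6]]]' 0; python3 -m jog '[[[0.0023,0.0065,0],[0,0,1.4]],[[0.0038,0.0132,0],[0,0,2.8]],[[0.0044,0.0201,0],[0,0,4.2]],[[0.0043,0.0235,0],[0,0,4.9]],[[0.0042,0.027,0],[0,0,5.6]],[[0.004,0.029,0],[0,0,6]],[[0.0036,0.031,0],[0,0,6.4]],[[0.0036,0.031,0],[0,0,6.4]],[[0.0036,0.031,0],[0,0,6.4]],[[0.0036,0.031,0],[0,0,6.4]]]' 0
python3 - <<'E'
from cap import *
goto([.5,-.25,.128],180)
p,d=angles()
cv2.imwrite("pics/s35.png",cv2.resize(p[250:450,130:390],None,fx=3,fy=3))
E
```

```text
time_s: 74.2
tcp_pos: [0.5144, -0.2331, 0.1284]
ee_rot: [[-0.452, 0.892, -0.01], [0.892, 0.452, -0.001], [0.004, -0.009, -1.0]]
wrist_force: [-6.2, -5.6, -1.9]
gripper_width: 0.007
time_s: 75.03
tcp_pos: [0.5379, -0.2138, 0.1282]
ee_rot: [[0.085, 0.996, -0.015], [0.996, -0.085, 0.003], [0.002, -0.015, -1.0]]
wrist_force: [-10.3, 4.6, 4.6]
gripper_width: 0.006
t 75.03 tcp [ 0.5379 -0.2138  0.1282] yaw 85.11 g 0.5 F [-10.3   4.6   4.6] j [ -6.  23. -13.  -0. -55. -89.]
  -> shift [-0.0393 -0.0346  0.0006] turn [ -0.12  -0.16 -18.98]
ball n 50 [271. 329.] r 0.0820 world ang 97.1
ball n 85 [257. 340.] r 0.0518 world ang 111.2
ball n 104 [206. 349.] r 0.0801 world ang 187.4
ball n 135 [226. 405.] r 0.0810 world ang 277.6
```

View pics/s35.png

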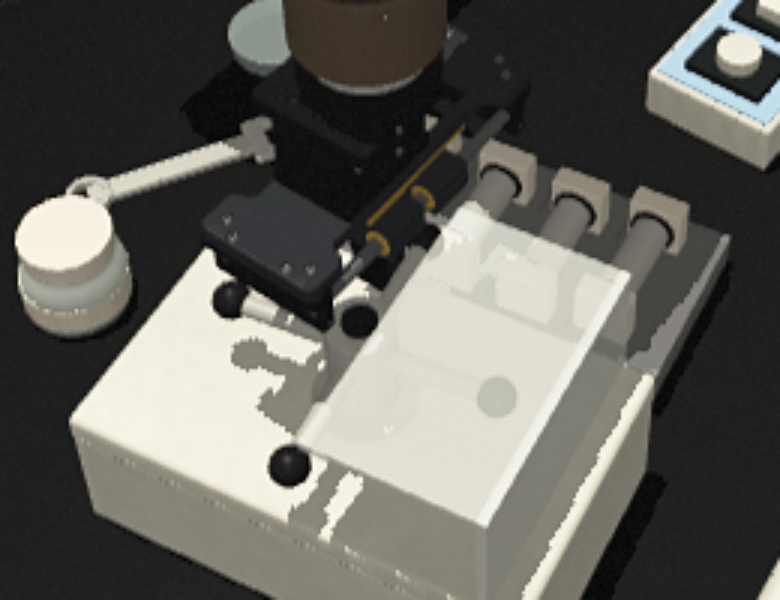

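The spokes read about 3° from fully out, so the tray is at about 0.0015 m, inside the 6 mm limit. Retreat, lift clear and check.

```bash
python3 -m jog '[[[0,-0.005,0],[0,0,0]],[[0,-0.008,0],[0,0,0]],[[0,-0.008,-0.02],[0,0,0]],[[0,-0.008,-0.05],[0,0,0]],[[0,-0.008,-0.08],[0,0,0]],[[0,-0.008,-0.11],[0,0,0]],[[0,-0.03,-0.13],[0,0,0]],[[0,-0.07,-0.13],[0,0,0]],[[0,-0.11,-0.13],[0,0,0]],[[0,-0.15,-0.13],[0,0,0]]]' 0; python3 -m jog '[[[0.03,0,0],[0,0,0]],[[0.06,0,0],[0,0,0]],[[0.1,0,0],[0,0,0]],[[0.14,0,0],[0,0,0]],[[0.18,0,0],[0,0,0]],[[0.22,0,0],[0,0,0]],[[0.26,0,0],[0,0,0]],[[0.29,0,0],[0,0,0]],[[0.29,0,0],[0,0,0]],[[0.29,0,0],[0,0,0]]]' 0
python3 - <<'E'
from cap import *
goto([.5,-.25,.128],180)
p,d=angles();cv2.imwrite("pics/s36.png",p)
P,u,v=cloud("scene",d)
c=np.array([.616,.184]);e=np.radians(-5.8);X=np.array([np.cos(e),np.sin(e)]);Y=np.array([-X[1],X[0]])
L=np.c_[(P[:,:2]-c)@X,(P[:,:2]-c)@Y,P[:,2]]
for y0 in(-.062,0,.062):
    m=(abs(L[:,0])<.01)&(abs(L[:,1]-y0)<.006);print("key z",np.median(L[m,2]))
p,d=r.capture("top");cv2.imwrite("pics/t36.png",p)
for x in r.cut_out("tray","top")[:1]:
    Q=cloud("top",d,x["region"])[0]; Q=Q[(Q[:,2]<.045)&(Q[:,2]>.015)]; print("tray",*rect(Q))
P,u,v=cloud("top",d)
# per-lane cap tops in tray frame (top camera frame; initial tray centre .5483,-.0865)
c=np.array([.5483,-.0865]);e=np.radians(3.9);X=np.array([np.cos(e),np.sin(e)]);Y=np.array([-X[1],X[0]])
L=np.c_[(P[:,:2]-c)@X,(P[:,:2]-c)@Y,P[:,2]]
for x0 in(-.0825,-.0275,.0275,.0825):
    m=(abs(L[:,0]-x0)<.0265)&(abs(L[:,1])<.07)&(L[:,2]>.054)&(L[:,2]<.07)
    print("lane",x0,m.sum(),*rect(L[m]),"z",np.median(L[m,2]))
E
```

```text
time_s: 75.92
tcp_pos: [0.3937, -0.2023, 0.2601]
ee_rot: [[0.084, 0.996, 0.001], [0.996, -0.084, -0.001], [-0.0, 0.001, -1.0]]
wrist_force: [-0.2, -0.1, 1.4]
gripper_width: 0.005
time_s: 76.75
tcp_pos: [0.4191, 0.0883, 0.26]
ee_rot: [[0.081, 0.997, -0.0], [0.997, -0.081, 0.001], [0.001, -0.0, -1.0]]
wrist_force: [-0.8, 0.4, 0.5]
gripper_width: 0.006
t 76.75 tcp [0.4191 0.0883 0.26  ] yaw 85.38 g 0.5 F [-0.8  0.4  0.5] j [  34.    1.  -21.   -0.  -68. -128.]
  -> shift [-0.3308  0.1079  0.1317] turn [  0.01  -0.01 -18.92]
ball n 62 [271. 328.] r 0.0826 world ang 98.3
ball n 101 [206. 350.] r 0.0801 world ang 187.7
ball n 136 [226. 405.] r 0.0811 world ang 277.6
key z 0.0605889995818219
key z 0.05971915764890699
key z 0.059246114226328486
tray [ 0.5483 -0.0829] [0.2531 0.1249] 3.828773021697998
lane -0.0825 211 [-0.0815  0.0041] [0.0348 0.096 ] 0.7813988924026489 z 0.05895644662893924
lane -0.0275 210 [-0.0258  0.0031] [0.0347 0.0948] 0.5953489542007446 z 0.059096529604402356
lane 0.0275 221 [0.028  0.0033] [0.0351 0.0957] 0.33230260014533997 z 0.058847756901258035
lane 0.0825 212 [0.078  0.0102] [0.0366 0.0961] 0.08413921296596527 z 0.0583439596281103
```

View pics/t36.png

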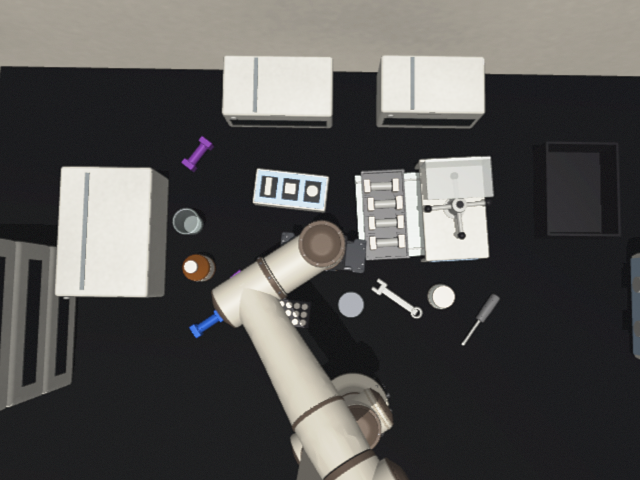

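View pics/s36.png

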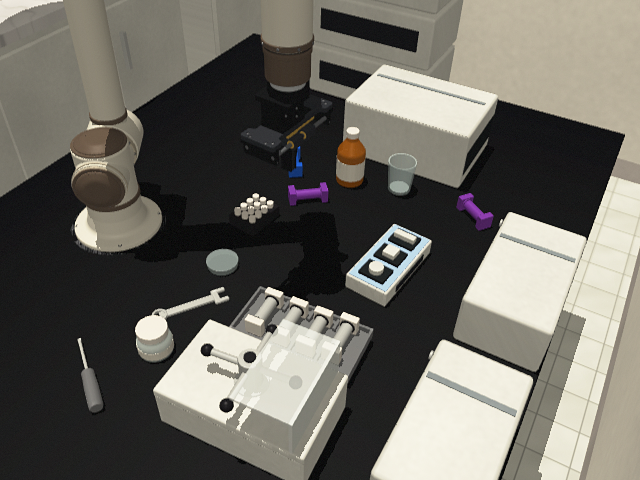

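The final views show four cartridges flat in their lanes, the tray fully out, all keys up, the bystanders in place and the arm clear. Hand in.

Run:
```python
from station import r
print(r.finish_job(), r.sense()["time_s"])
```

```text
the job is handed in; nothing more can be done
the job is handed in; nothing more can be done
```

The job is handed in, at about 77 s of the 210 s allowed; the hand-in gave no verdict.

**What I did**
- Laid all four white cartridges in their own lanes.
- Wound the tray home in four capstan strokes until the force rose at the stop.
- Pressed the round, bar and square keys in that order. Each bottomed at about 54 mm above the bench and was let up before the next.
- Wound the tray back out in four clockwise strokes.

**Last checks**
- **Tray:** the capstan read about 3° from fully out, so the tray is about 1.5 mm in, against the 6 mm limit.
- **Cartridges:** each measured about 0.8° or less from its lane and within 7 mm of its middle.
- **Keys and bystanders:** all three key tops were back at about 60 mm. In the final pictures the bottle, beaker and jar looked where they started.
- **Arm:** it was clear of everything.

**Disagreements**
- The far-lane cartridge had slid about 7 mm along its lane after I placed it, probably the announced knock. It stayed within limits.
- The two cameras differed by 2–3 mm; I used values corrected against the grasps.
- The hand-in reported no time; the 77 s is the clock at my last move.

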